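# Refill the coffee tin carrier and lock it with bar and spring clip

### The arm

A 6-joint arm with a two-finger parallel gripper is mounted at the origin on the work surface. World frame = base frame: x ahead of the robot, y to its left, z up, the work surface at z = 0. Lengths are in m, angles in degrees, forces in N, time in s.
With the tool pointing down it reaches from about 0.375 to 0.9 m from the base axis. Payload 3.1 kg.
Tool frame: the origin (TCP) lies midway between the tips of the shut fingers; the grasp point (between the pads) lies bot.hold_point_z behind it (bot.hold_point_z is the distance from the TCP to the grasp point, in m); z points along the fingers, y is the direction in which the jaws open and shut (so a half turn about z gives the same grasp; the last joint's range is limited). The gripper opens to 87 mm and grips with 3 to 60 N. Pads are 19 mm wide; open, the fingers measure 117 mm over their backs; the gripper's body (75 mm by 190 mm) begins 51 mm behind the grasp point.
Start: joints at [-10.227, 30.224, 82.088, -0, 67.689, -10.227], TCP at [0.625, 0, 0.223] pointing down, gripper open.
Joint ranges: [-176.69, 176.69], [-43.24, 126.21], [12.49, 139.97], [-82, 262], [0, 151.66], [-163.58, 163.58]. Speed limits (degrees/s): [159.86, 159.86, 180, 180, 180, 180].

### API

Orientations are given as a 3x3 rotation matrix whose columns are the frame's x, y, z axes.
In Python, from rig import bot, vision, order gives the robot as it stands. The module is installed in compiled form; this text tells all that it offers.
- The arm moves only by the tool move_arm, never from a script. Its argument "moves" is a list of rows, each an object of numbers: "hand": the finger opening in mm, from 0 to 87; "x", "y", "z": the shift along the tool's x, y, z in units of 25 mm (1.0 is 25 mm); "wx", "wy", "wz": the turn, a rotation vector about the tool's x, y, z in degrees. In form: [{"hand": .., "x": .., "y": .., "z": .., "wx": .., "wy": .., "wz": ..}, ...]. A call has 1 to 20 rows; each row shifts and turns the commanded pose from where the row before left it, along the tool's axes as they then stand; what a row does not reach is not made up. A row lasts 1/10 s, in which the tool goes at most 50 mm and 8.59 degrees, less where a joint would pass 70% of its speed; a pose out of reach is approached as far as the arm can. A call is refused whole if a number of a shift passes 1 or a number of a turn 8.59, either way. A call with a gripper value outside its range is refused whole. The fingers move at their own pace and stop on an object; the grip force is fixed at half the most. Time passes only in rows, so rows that do not move let the fingers close. It gives the time, the measured TCP pose, the force and the opening at its end, in the units of the state.
- bot.read_state(): the state, without advancing time (a new reading comes with each control period).
- vision.capture(name): name is "scene" or "side" or "wrist"; returns a dict with "image" (420x560x3 uint8, red, green, blue), "z_map" (420x560 float32, m along the optical axis (not along the pixel's ray), 0 where there is no reading), "fx", "fy", "cx", "cy" (pixels), "pose" (4x4, takes a point from camera to world coordinates); the wrist camera has in their place "hand_eye" (4x4, takes a point from camera to tool coordinates, whose origin is the TCP and whose axes are the flange's). Camera axes: x right, y down, z forward; pixel columns grow to the right and rows downward; lengths in m; the calibration is good to about 2 mm. A picture is of the moment at which its call begins: read the wrist's pose just before it.
- order.hand_in(): hands the job in, once; it reports no verdict.
The state is a dict: "time_s": time; "joint_positions": joint angles; "qvel": joint speeds; "tau": joint torques, N m; "position": TCP position; "tcp_rot": TCP orientation; "force": force on the tool from outside, world axes, zero at the start; "moment": the same for the moment, N m; "opening": opening from 0.0 (shut) to 1.0 (fully open).
Only numpy, scipy, OpenCV 4.12 (cv2) and the standard library are available. Lean on these libraries where they do the work, as an engineer would, in place of code of your own. Each camera call takes 0.05 s, during which the arm holds its last target.

### The job

Refill the tin carrier: draw its lock bar out, stand the empty white tin upright on the dark wooden tray, and stand every coloured tin (two or three are there) upright in a bay of its own. Then slide the bar back through one end plate, the eyes of all the tins and the other plate until its black collar is home against the plate, and push the spring clip's straight leg down through the cross hole in the bar's far end until the clip is fully home and its bow has snapped over the bar. Leave the cups and other things on the counter alone.

Things in the scene. Friction and masses are not known exactly. Their poses are not given: they have to be found in the camera images.
- carrier: Wooden carrier fixed to the counter, 100 mm wide (x), 175 mm long (y) over its two steel end plates. Origin: centre of its underside, z up. Floor top at z 6 mm. Three bays, centres at y = -55, 0, +55 mm, each 51 mm long (y) and 76 mm wide (x), parted by 4 mm strips up to z 16 mm; side rails (x +-38 to +-44) up to z 26 mm. Tins may go in any bay.
- plate_a (a point): Centre of the 26 mm square hole in the end plate at the carrier's -y end, 82 mm above the carrier's underside, on the plate's middle. Plate 7 mm thick, outer face at carrier y = -87.5 mm, top at z 107 mm; 90 mm wide up to z 69 mm, 50 mm above. The +y end has the same plate, mirrored; the bar may go back in from either end.
- tin_blue: Blue tin (may be absent), 0.15 to 0.31 kg. Origin: centre of its underside; 68 mm along x, 42 mm along y, lid top at z 60 mm. On the lid a steel arch 40 mm wide (x), 12 mm thick (y), up to z 96 mm, to lift it by its outer sides (40 mm apart along x). Its opening, the eye, runs through along y. In a bay its y lies along the carrier's y, either way round.
- tin_red: Red tin (may be absent), 0.15 to 0.31 kg. Origin: centre of its underside; 68 mm along x, 42 mm along y, lid top at z 60 mm. On the lid a steel arch 40 mm wide (x), 12 mm thick (y), up to z 96 mm, to lift it by its outer sides (40 mm apart along x). Its opening, the eye, runs through along y. In a bay its y lies along the carrier's y, either way round.
- tin_green: Green tin (may be absent), 0.15 to 0.31 kg. Origin: centre of its underside; 68 mm along x, 42 mm along y, lid top at z 60 mm. On the lid a steel arch 40 mm wide (x), 12 mm thick (y), up to z 96 mm, to lift it by its outer sides (40 mm apart along x). Its opening, the eye, runs through along y. In a bay its y lies along the carrier's y, either way round.
- tin_blue_eye (a point): Centre of the blue tin's eye, 74 mm above its underside; the eye is 28 mm wide and 28 mm high.
- tin_red_eye (a point): Centre of the red tin's eye, 74 mm above its underside; the eye is 28 mm wide and 28 mm high.
- tin_green_eye (a point): Centre of the green tin's eye, 74 mm above its underside; the eye is 28 mm wide and 28 mm high.
- tin_white: Empty white tin, 0.12 kg, of the same shape and size as the coloured ones; starts in the carrier's middle bay with the bar through its eye.
- tray: Dark wooden tray fixed to the counter, 130 mm along x, 110 mm along y, with a floor 5 mm thick and a rim 5 mm thick, 14 mm high. Origin: centre of its underside. The white tin goes upright on its floor, about in the middle.
- bar: Aluminium lock bar, 18 mm square, 0.11 kg; at the start it is home in the carrier, handle up at the carrier's -y end. Origin: on its axis at the collar face that comes against the end plate. x runs to the tip at 218 mm (last 8 mm a 12 mm square nose), z up. Home, it rests on the lower edges of the plates' holes, its axis 78 mm above the carrier's underside.
- bar_handle (a point): Middle of the bar's black handle, at bar x = -23, z = +12.5 mm. The handle reaches from x = -40 to -6 mm, is 18 mm thick (y) and goes from z = -9 to +34 mm. The black collar (x = -6 to 0) is 38 mm wide (y) and as high.
- bar_hole (a point): Centre of the bar's cross hole, on the bar's axis at x = 199 mm: 10.4 mm square, runs along the bar's z, open at top and bottom. With the bar home it stands 23.5 mm beyond the far end plate's outer face.
- clip: Spring clip, 0.05 kg, leg down in its wooden stand; lifts straight out. Origin: on the straight leg's axis, at the point that lies in the middle of the bar's cross hole when the clip is home; z up along the leg. Leg 6 mm thick down to z = -39 mm, then 4 mm to its end at z = -46 mm. The bow, a 6 mm wire on the leg's +x side, reaches z = -36 mm.
- clip_grip (a point): Middle of the clip's orange grip block, at clip x = +5, z = +24 mm. The block is 28 mm along x, 20 mm along y and 30 mm high; its underside (z = +9 mm) meets the bar's top when home. In the stand it rests on a slotted plate 66 mm above the counter.
- clip_bow (a joint): Outward swing of the clip's bow against its spring, rad: 0 relaxed and 0 again when snapped over, about 0.05 while it rides down a side face of the bar (clip's y along the bar, either way round). Pushing the clip home takes less than 12 N.
- clip_stand: Wooden stand of the clip, fixed; origin: centre of its underside, foot 80 x 70 mm, 66 mm high.
- cup_a: White cup, 58 mm high, 64 mm across; origin: centre of its underside. Leave it alone.
- cup_b: White cup, as the other. Leave it alone.
- pitcher: Steel milk pitcher, 85 mm high, 80 mm across; leave it alone.
- tamper: Dark steel tamper, 66 mm high, 54 mm across; leave it alone.
- syrup: Amber bottle, 170 mm high, 60 mm across; leave it alone.
- jar: Clear jar, 80 mm high, 72 mm across; leave it alone.
- scoop: Long spoon lying on the counter, 160 mm; leave it alone.
Things that resemble listed ones, but are neither listed nor needed, are in the scene too. Leave any pink look-alike of the tin_blue alone.

How it is judged (in metres and radians):
On the way, in this order (a step that is already met when the one before it is completed fails the run):
1. the bar is drawn right out of the carrier (y of bar_hole in the frame of carrier below -0.107 m), for 0.1 s.
2. every coloured tin stands upright in a bay of the carrier, the white tin upright on the tray (x of tin_blue in the frame of carrier between -0.006 and 0.006 m and y of tin_blue in the frame of carrier between -0.085 and 0.085 m and z of tin_blue in the frame of carrier between 0.003 and 0.01 m and angle between each of tin_blue, tin_red, tin_green, tin_white's own z axis and vertical below 0.08 rad and x of tin_red in the frame of carrier between -0.006 and 0.006 m and y of tin_red in the frame of carrier between -0.085 and 0.085 m and z of tin_red in the frame of carrier between 0.003 and 0.01 m and x of tin_green in the frame of carrier between -0.006 and 0.006 m and y of tin_green in the frame of carrier between -0.085 and 0.085 m and z of tin_green in the frame of carrier between 0.003 and 0.01 m and x of tin_white in the frame of tray between -0.045 and 0.045 m and y of tin_white in the frame of tray between -0.04 and 0.04 m and z of tin_white in the frame of tray between 0.001 and 0.01 m), for 0.2 s.
3. the bar is through both end plates and all the tins' eyes, its collar home (y of tin_blue_eye in the frame of bar between -0.009 and 0.009 m and z of tin_blue_eye in the frame of bar between -0.009 and 0.009 m and x of tin_blue_eye in the frame of bar between 0.004 and 0.175 m and y of tin_red_eye in the frame of bar between -0.009 and 0.009 m and z of tin_red_eye in the frame of bar between -0.009 and 0.009 m and x of tin_red_eye in the frame of bar between 0.004 and 0.175 m and y of tin_green_eye in the frame of bar between -0.009 and 0.009 m and z of tin_green_eye in the frame of bar between -0.009 and 0.009 m and x of tin_green_eye in the frame of bar between 0.004 and 0.175 m and ((y of bar_hole in the frame of carrier above 0.105 m and y of bar in the frame of carrier below -0.08 m) or (y of bar_hole in the frame of carrier below -0.105 m and y of bar in the frame of carrier above 0.08 m)) and angle between the x axis of bar and the y axis of carrier, either way round below 0.08 rad and x of bar in the frame of carrier between -0.009 and 0.009 m and x of bar_hole in the frame of carrier between -0.009 and 0.009 m and z of bar in the frame of carrier between 0.068 and 0.095 m and z of bar_hole in the frame of carrier between 0.068 and 0.095 m), for 0.2 s.
4. the clip's leg is through the bar's cross hole, the bow snapped over (distance between clip and bar_hole below 0.006 m and angle between the z axis of clip and the z axis of bar, either way round below 0.2 rad and angle between the y axis of clip and the x axis of bar, either way round below 0.3 rad and value of joint clip_bow below 0.03 rad), for 0.2 s.
At the end, for the whole second after the job is handed in: White tin upright on the tray; coloured tins upright on the carrier floor (6 mm from the middle line), bar through their eyes and both plates, collar within 6 mm of the plate; clip leg through the cross hole, clip within 6 mm of home, bow relaxed (below 0.03 rad); all at rest (all of step 2 and all of step 3 and all of step 4 and linear speed of each of tin_blue, tin_red, tin_green, tin_white, bar, clip below 0.03 m/s); the robot touches nothing.
It fails at once if a bystander is moved by more than 40 mm (distance of any of cup_a, cup_b, pitcher, tamper, syrup, jar, scoop from where it was at the start of the episode above 0.04 m).
Of tin_blue, tin_red, tin_green only 2 to 3 are there at a start; the rules pass over those that are not, and their reading is None.
At some moment in a run one of tin_blue, tin_red, tin_green may be knocked a few centimetres aside while the robot is not near it.
It also fails if it takes over 208 s, if anything falls off the work surface, if the arm or the gripper's body presses on something with over 40 N, if the wrist force passes 120 N, or if a joint passes its speed limit or range.

## Working session

There is one attempt and no reset: what is moved stays moved. The work goes in short steps, Python scripts to look and compute and a tool call to move; the robot and the scene stay as the last step left them, time stands still between calls to the robot, and variables do not carry over. Pictures are saved under pics/ and viewed, and the job is handed in when it is done.

Besides the shell and the picture viewer there is one more tool, called as name(argument=value, ...), one argument or row to a line, values as JSON. move_arm: Moves the arm, as the interface text tells. Its arguments: {"type":"object","properties":{"moves":{"type":"array"}},"required":["moves"]}

```bash
mkdir -p pics; ls; python3 - <<'E'
from rig import bot,vision
import cv2,numpy as np
s=bot.read_state();print(s,bot.hold_point_z)
for n in ("scene","side","wrist"):
    c=vision.capture(n);cv2.imwrite(f"pics/a_{n}.png",c["image"][:,:,::-1])
    print(n,c["fx"],c["fy"],c["cx"],c["cy"],c.get("pose",c.get("hand_eye")))
E
```

```text
pics
{'time_s': 0.0, 'joint_positions': array([-1.02260419e+01,  3.02789882e+01,  8.21564609e+01, -2.71882956e-04,
        6.76876671e+01, -1.02282866e+01]), 'qvel': array([ 0.03566051,  0.01982029, -0.02471001, -0.06377221,  0.00580991,
        0.01143911]), 'tau': array([-5.45745443e-04, -4.40045428e+01, -1.76593530e+01,  6.32597599e-02,
        5.83207863e-02, -1.53719384e-04]), 'position': array([6.24273800e-01, 1.72793008e-04, 2.21570970e-01]), 'tcp_rot': array([[-4.05844659e-05,  9.99997762e-01, -2.11542693e-03],
       [ 9.99999928e-01,  4.13824042e-05,  3.77157261e-04],
       [ 3.77243959e-04, -2.11541147e-03, -9.99997691e-01]]), 'force': array([ 0.41005659, -0.89059471,  0.99479936]), 'moment': array([ 0.00323788, -0.02353886, -0.02867709]), 'opening': 0.9992988879047737} 0.0187
scene 498.69338269289346 498.69338269289346 277.59272185203906 208.37843393108514 [[ 0.67073775  0.46282228 -0.57957434  1.30505553]
 [ 0.74169221 -0.42052567  0.52254266 -0.70658099]
 [-0.0018815  -0.78035485 -0.62533412  0.89402081]
 [ 0.          0.          0.          1.        ]]
side 401.0014359620109 401.0014359620109 291.7940819008165 210.68043781546646 [[-0.99965917  0.00572924  0.02547013  0.57909914]
 [-0.01675122  0.60753579 -0.79411565  0.72497835]
 [-0.0200237  -0.79427164 -0.60723275  0.68931985]
 [ 0.          0.          0.          1.        ]]
wrist 317.93802316126596 317.93802316126596 278.4263499112776 213.27734861098767 [[-1.11924783e-03 -9.52253123e-01 -3.05307610e-01  8.56109930e-02]
 [ 9.99998837e-01 -1.38201423e-03  6.44533024e-04 -1.42519357e-03]
 [-1.03569805e-03 -3.05306533e-01  9.52253563e-01 -1.62684506e-01]
 [ 0.00000000e+00  0.00000000e+00  0.00000000e+00  1.00000000e+00]]
```

View pics/a_scene.png

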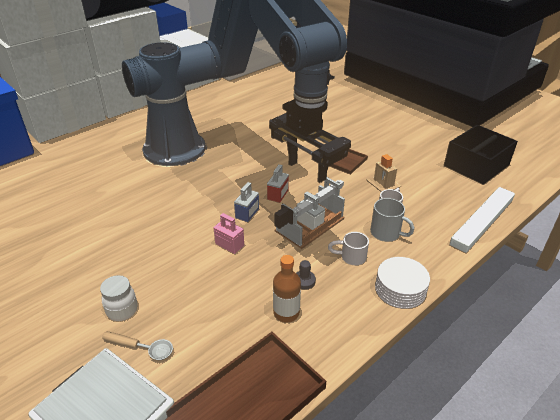

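View pics/a_side.png

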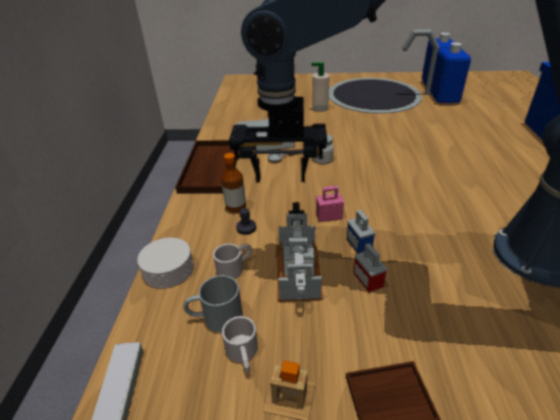

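View pics/a_wrist.png

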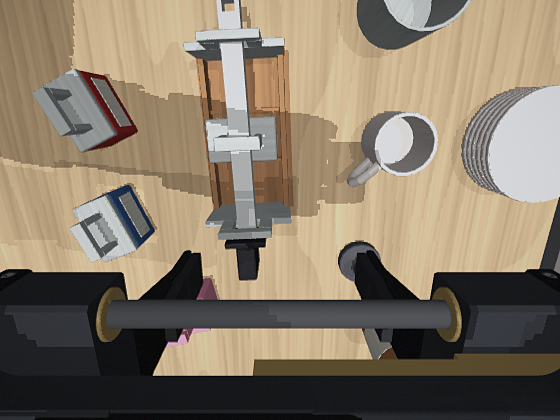

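Candidates: for the coloured tins, blue at scene (247,203) and red at (278,185); the pink look-alike at (229,235) stays where it is, and I see no green one. For the tray, the small one at scene (350,160) matches, while the big dark tray at (250,380) is too large. The clip stand is at (386,170).

```bash
cat > h.py <<'E'
from rig import bot,vision,order
import cv2,numpy as np
def cap(n):
    s=bot.read_state()
    c=vision.capture(n)
    if n=="wrist":
        T=np.eye(4);T[:3,:3]=s["tcp_rot"];T[:3,3]=s["position"]
        c["pose"]=T@c["hand_eye"]
    z=c["z_map"];h,w=z.shape
    u,v=np.meshgrid(np.arange(w),np.arange(h))
    P=np.stack([(u-c["cx"])/c["fx"]*z,(v-c["cy"])/c["fy"]*z,z],-1)
    P=P@c["pose"][:3,:3].T+c["pose"][:3,3]
    P[z==0]=np.nan
    c["P"]=P
    c["hsv"]=cv2.cvtColor(c["image"],cv2.COLOR_RGB2HSV)
    return c
def save(c,name,box=None,scale=1):
    im=c["image"][:,:,::-1]
    if box: im=im[box[1]:box[3],box[0]:box[2]]
    cv2.imwrite("pics/"+name,cv2.resize(im,None,fx=scale,fy=scale,interpolation=cv2.INTER_NEAREST))
def top(clouds,x0,x1,y0,y1,res=0.001,zmin=-0.01,zmax=0.3):
    # top-down picture: up = +x, left = +y
    W=int((y1-y0)/res);H=int((x1-x0)/res)
    hm=np.full((H,W),-1.0);im=np.zeros((H,W,3),np.uint8)
    for c in clouds:
        P=c["P"].reshape(-1,3);C=c["image"].reshape(-1,3)
        ok=np.isfinite(P[:,0])&(P[:,2]>zmin)&(P[:,2]<zmax)&(P[:,0]>x0)&(P[:,0]<x1)&(P[:,1]>y0)&(P[:,1]<y1)
        P=P[ok];C=C[ok]
        o=np.argsort(P[:,2]);P=P[o];C=C[o]
        r=np.clip(((x1-P[:,0])/res).astype(int),0,H-1);q=np.clip(((y1-P[:,1])/res).astype(int),0,W-1)
        for a,b,z,k in zip(r,q,P[:,2],C):
            if z>hm[a,b]: hm[a,b]=z;im[a,b]=k
    return hm,im
E
python3 - <<'E'
from h import *
cs={n:cap(n) for n in ("scene","side","wrist")}
for n,c in cs.items():
    P=c["P"];print(n,np.isfinite(P[...,0]).mean())
    for x,y in ([(300,330),(220,160)] if n=="scene" else [(330,330),(420,250)] if n=="side" else [(60,30),(330,200)]):
        print(P[y,x])
hm,im=top([cs["scene"],cs["side"],cs["wrist"]],0.35,0.9,-0.35,0.45,0.00125)
cv2.imwrite("pics/top.png",im[:,:,::-1])
E
```

```text
scene 0.9941028911564626
[ 0.82783076 -0.21104952  0.00231197]
[ 0.15596024  0.07540383 -0.00539266]
side 0.996016156462585
[0.523653   0.22407585 0.00062707]
[ 0.28609512 -0.0134867  -0.00085444]
wrist 0.9960544217687075
[0.38991524 0.16883673 0.00118175]
[ 6.88049425e-01 -2.03322549e-02 -5.62979986e-04]
```

View pics/top.png

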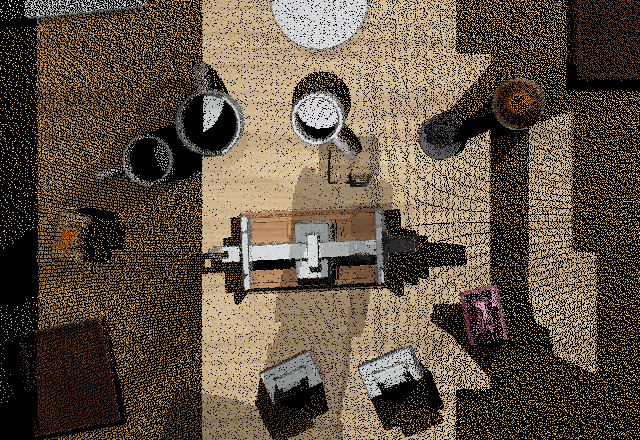

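```bash
python3 - <<'E'
from h import *
for n in ("wrist","scene","side"):
    c=cap(n);P=c["P"].reshape(-1,3);hsv=c["hsv"].reshape(-1,3)
    box=(P[:,0]>0.54)&(P[:,0]<0.64)&(P[:,1]>-0.08)&(P[:,1]<0.2)
    b=box&(P[:,2]>0.08)&(P[:,2]<0.092)&(abs(P[:,0]-0.5875)<0.03)
    Q=P[b]
    # bar stretches between plates and white tin
    for lo,hi in ((-0.015,0.035),(0.08,0.13),(0.15,0.185)):
        q=Q[(Q[:,1]>lo)&(Q[:,1]<hi)]
        if len(q)<20: continue
        # lateral per-row centre
        ys=np.arange(lo,hi,0.004);ce=[]
        for y in ys:
            k=q[(q[:,1]>=y)&(q[:,1]<y+.004)]
            if len(k)>5: ce.append((y+.002,np.percentile(k[:,0],2),np.percentile(k[:,0],98)))
        ce=np.array(ce);
        if len(ce): print(n,lo,len(q),"z",np.median(q[:,2]),"x",np.median(ce[:,1]),np.median(ce[:,2]),"at",ce[:,0].mean())
    t=P[box&(P[:,2]>0.1)&(P[:,2]<0.115)]
    for lo,hi in ((-0.06,0.0),(0.1,0.2)):
        k=t[(t[:,1]>lo)&(t[:,1]<hi)]
        if len(k)>20: print(n,"platetop",len(k),np.percentile(k,[2,50,98],axis=0).round(4).tolist())
E
```

```text
wrist -0.015 978 z 0.08748885441445708 x 0.5808795128258933 0.5981358340108934 at 0.011000000000000001
wrist 0.08 1331 z 0.08751384044288152 x 0.5761840268314279 0.5937934530611747 at 0.10600000000000004
wrist 0.15 536 z 0.08738836687548532 x 0.5734505637834655 0.5910368080451911 at 0.162
wrist platetop 1356 [[0.5686, -0.0585, 0.1011], [0.5922, -0.0307, 0.1109], [0.6136, -0.0205, 0.1135]]
wrist platetop 763 [[0.5593, 0.1387, 0.1011], [0.5835, 0.1422, 0.1073], [0.607, 0.1466, 0.1089]]
scene -0.015 94 z 0.0871233045770094 x 0.5841610135863722 0.6018434560292529 at 0.013000000000000001
scene 0.08 104 z 0.08725806759686905 x 0.5800679853289941 0.5965454808652231 at 0.10563636363636367
scene 0.15 25 z 0.08699425585535592 x 0.5766679697784547 0.5924654556919384 at 0.17400000000000002
scene platetop 128 [[0.574, -0.0582, 0.1003], [0.6016, -0.0379, 0.1092], [0.6176, -0.0242, 0.1144]]
scene platetop 54 [[0.5664, 0.1347, 0.1003], [0.5891, 0.1393, 0.1067], [0.6115, 0.1435, 0.1099]]
side -0.015 107 z 0.08600083499444355 x 0.5844178792373707 0.600105007536315 at 0.009000000000000001
side 0.08 110 z 0.08630171669438758 x 0.5801091562194226 0.5947242434755676 at 0.10000000000000002
side 0.15 106 z 0.08592074082817963 x 0.5764397600705068 0.5917027109835182 at 0.168
side platetop 183 [[0.5712, -0.0576, 0.1008], [0.5957, -0.0296, 0.1079], [0.6147, -0.0193, 0.1126]]
side platetop 110 [[0.5615, 0.1398, 0.1002], [0.5879, 0.1454, 0.1052], [0.6103, 0.1486, 0.1078]]
```

move_arm(
  moves=[
    {"wz": -2.8},
    {"x": -0.7,"y": -0.4},
    {"x": -0.7,"y": -0.4},
    {"x": -0.68,"y": -0.36,"z": 0.8},
    {"z": 1},
    {"z": 0.8},
    {"hand": 60},
    {},
  ],
)

```text
schema error: expected keys hand, x, y, z, wx, wy, wz
```

```bash
python3 - <<'E'
from h import *
c=cap("wrist");save(c,"b1.png");P=c["P"]
s=bot.read_state();print(s["position"],s["tcp_rot"],s["force"])
d=(c["hsv"][...,2]<60)
q=P[d&(P[...,1]<-0.03)&(P[...,1]>-0.12)&(abs(P[...,0]-0.59)<0.03)&(P[...,2]>0.1)&(P[...,2]<0.116)]
print(len(q),np.percentile(q,[2,50,98],axis=0) if len(q) else "")
E
```

```text
[6.24940413e-01 4.80350856e-05 2.22511822e-01] [[-4.44311400e-05  9.99999994e-01 -9.71078189e-05]
 [ 9.99999999e-01  4.44339773e-05  2.92162536e-05]
 [ 2.92205683e-05 -9.71065207e-05 -9.99999995e-01]] [-0.51542326  0.12726632  0.181629  ]
867 [[ 0.57482302 -0.06654251  0.1035054 ]
 [ 0.59185187 -0.04393364  0.11231217]
 [ 0.60470232 -0.03015541  0.11370671]]
```

View pics/b1.png

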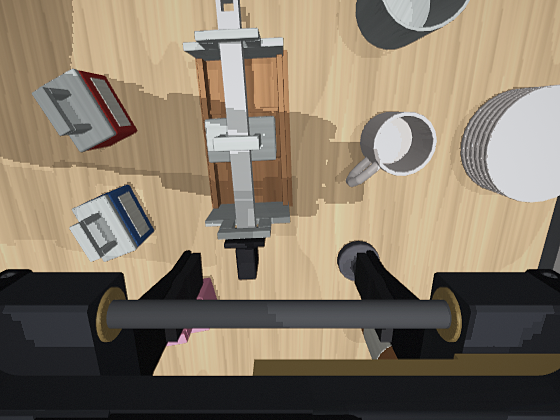

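move_arm(
  moves=[
    {"hand": 70,"x": 0,"y": 0,"z": 0,"wx": 0,"wy": 0,"wz": -2.8},
    {"hand": 70,"x": -0.7,"y": -0.4,"z": 0,"wx": 0,"wy": 0,"wz": 0},
    {"hand": 70,"x": -0.7,"y": -0.4,"z": 0,"wx": 0,"wy": 0,"wz": 0},
    {"hand": 70,"x": -0.68,"y": -0.36,"z": 0.8,"wx": 0,"wy": 0,"wz": 0},
    {"hand": 70,"x": 0,"y": 0,"z": 1,"wx": 0,"wy": 0,"wz": 0},
    {"hand": 70,"x": 0,"y": 0,"z": 0.8,"wx": 0,"wy": 0,"wz": 0},
    {"hand": 70,"x": 0,"y": 0,"z": 0,"wx": 0,"wy": 0,"wz": 0},
    {"hand": 70,"x": 0,"y": 0,"z": 0,"wx": 0,"wy": 0,"wz": 0},
  ],
)

```text
time_s: 1.3
position: [0.5987, -0.0533, 0.1577]
tcp_rot: [[-0.049, 0.999, -0.0], [0.999, 0.049, 0.0], [0.0, -0.0, -1.0]]
force: [-0.6, -0.2, 0.0]
opening: 0.803
```

```bash
python3 - <<'E'
from h import *
c=cap("wrist");save(c,"b2.png");P=c["P"]
s=bot.read_state();print(s["time_s"],s["position"],s["tcp_rot"],s["force"])
E
```

```text
1.35 [ 0.59934347 -0.05342104  0.15842959] [[-4.90403966e-02  9.98795572e-01  1.56381227e-03]
 [ 9.98796676e-01  4.90410988e-02 -4.13838441e-04]
 [-4.90031074e-04  1.54163570e-03 -9.99998692e-01]] [-0.08440882 -0.40386251  0.18251058]
```

View pics/b2.png

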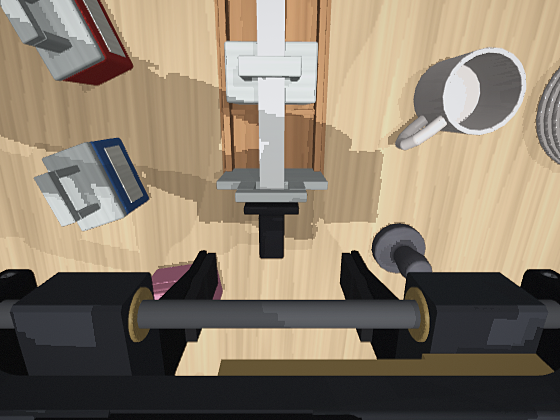

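move_arm(
  moves=[
    {"hand": 70,"x": 0,"y": -0.24,"z": 0.4,"wx": 0,"wy": 0,"wz": 0},
    {"hand": 70,"x": 0,"y": 0,"z": 1,"wx": 0,"wy": 0,"wz": 0},
    {"hand": 70,"x": 0,"y": 0,"z": 1,"wx": 0,"wy": 0,"wz": 0},
    {"hand": 70,"x": 0,"y": 0,"z": 1,"wx": 0,"wy": 0,"wz": 0},
    {"hand": 70,"x": 0,"y": 0,"z": 0,"wx": 0,"wy": 0,"wz": 0},
    {"hand": 0,"x": 0,"y": 0,"z": 0,"wx": 0,"wy": 0,"wz": 0},
    {"hand": 0,"x": 0,"y": 0,"z": 0,"wx": 0,"wy": 0,"wz": 0},
    {"hand": 0,"x": 0,"y": 0,"z": 0,"wx": 0,"wy": 0,"wz": 0},
    {"hand": 0,"x": 0,"y": 0,"z": 0,"wx": 0,"wy": 0,"wz": 0},
    {"hand": 0,"x": 0,"y": 0,"z": 0,"wx": 0,"wy": 0,"wz": 0},
    {"hand": 0,"x": 0,"y": 0,"z": 0,"wx": 0,"wy": 0,"wz": 0},
  ],
)

```text
time_s: 2.45
position: [0.5927, -0.0536, 0.0729]
tcp_rot: [[-0.049, 0.999, 0.001], [0.999, 0.049, -0.0], [-0.0, 0.001, -1.0]]
force: [-0.9, 0.1, 0.3]
opening: 0.343
```

```bash
python3 - <<'E'
from h import *
c=cap("wrist");save(c,"b3.png")
c=cap("scene");save(c,"b3s.png",(200,130,420,270),3)
s=bot.read_state();print(s["time_s"],s["position"],s["tcp_rot"],s["force"],s["opening"]*87)
E
```

```text
2.55 [ 0.59259684 -0.05363665  0.07268768] [[-4.88568241e-02  9.98805773e-01  1.94556667e-04]
 [ 9.98805790e-01  4.88568372e-02 -6.32230751e-05]
 [-7.26529959e-05  1.91235447e-04 -9.99999979e-01]] [0.59973636 0.53594215 0.66329781] 21.889997201383192
```

View pics/b3s.png

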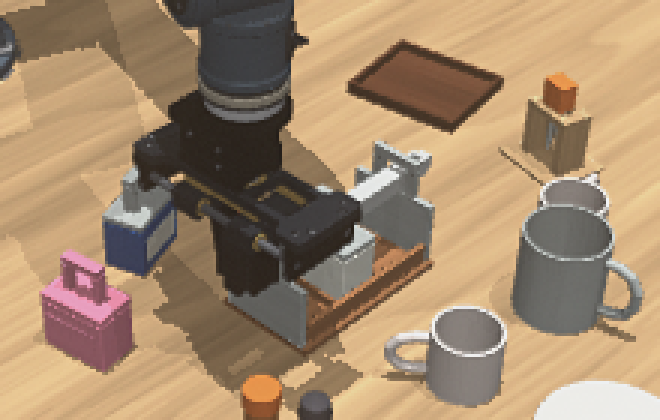

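View pics/b3.png

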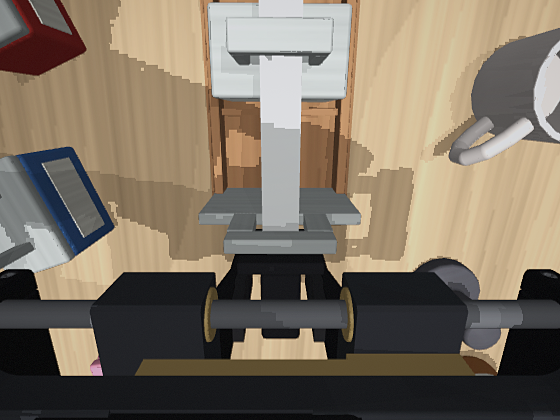

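move_arm(
  moves=[
    {"hand": 0,"x": 0,"y": 0,"z": 0,"wx": 0,"wy": 0,"wz": 0},
    {"hand": 0,"x": 0,"y": 0,"z": 0,"wx": 0,"wy": 0,"wz": 0},
    {"hand": 0,"x": 0,"y": 0,"z": 0,"wx": 0,"wy": 0,"wz": 0},
    {"hand": 0,"x": 0,"y": 0,"z": -0.12,"wx": 0,"wy": 0,"wz": 0},
    {"hand": 0,"x": -0.3,"y": 0,"z": 0,"wx": 0,"wy": 0,"wz": 0},
    {"hand": 0,"x": -0.5,"y": 0,"z": 0,"wx": 0,"wy": 0,"wz": 0},
    {"hand": 0,"x": -0.5,"y": 0,"z": 0,"wx": 0,"wy": 0,"wz": 0},
    {"hand": 0,"x": -0.5,"y": 0,"z": 0,"wx": 0,"wy": 0,"wz": 0},
    {"hand": 0,"x": 0,"y": 0,"z": 0,"wx": 0,"wy": 0,"wz": 0},
  ],
)

```text
time_s: 3.45
position: [0.5953, -0.1013, 0.0756]
tcp_rot: [[-0.046, 0.999, 0.001], [0.999, 0.046, -0.001], [-0.001, 0.001, -1.0]]
force: [-0.1, -0.2, -1.4]
opening: 0.205
```

```bash
python3 - <<'E'
from h import *
c=cap("wrist");save(c,"b4.png")
s=bot.read_state();print(s["time_s"],s["position"],s["force"],s["opening"]*87)
E
```

```text
3.5 [ 0.59490741 -0.100113    0.07548211] [-0.72101203  0.02387374 -1.31076021] 17.690196042705278
```

View pics/b4.png

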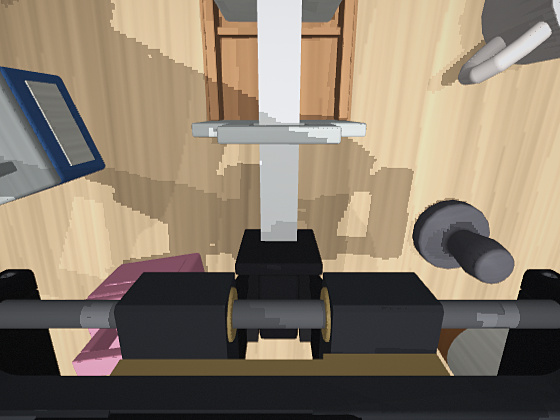

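move_arm(
  moves=[
    {"hand": 0,"x": -0.5,"y": 0,"z": 0,"wx": 0,"wy": 0,"wz": 0},
    {"hand": 0,"x": -0.5,"y": 0,"z": 0,"wx": 0,"wy": 0,"wz": 0},
    {"hand": 0,"x": -0.5,"y": 0,"z": 0,"wx": 0,"wy": 0,"wz": 0},
    {"hand": 0,"x": -0.5,"y": 0,"z": 0,"wx": 0,"wy": 0,"wz": 0},
    {"hand": 0,"x": -0.5,"y": 0,"z": 0,"wx": 0,"wy": 0,"wz": 0},
    {"hand": 0,"x": -0.5,"y": 0,"z": 0,"wx": 0,"wy": 0,"wz": 0},
    {"hand": 0,"x": -0.5,"y": 0,"z": 0,"wx": 0,"wy": 0,"wz": 0},
    {"hand": 0,"x": -0.5,"y": 0,"z": 0,"wx": 0,"wy": 0,"wz": 0},
    {"hand": 0,"x": -0.5,"y": 0,"z": 0,"wx": 0,"wy": 0,"wz": 0},
    {"hand": 0,"x": -0.5,"y": 0,"z": 0,"wx": 0,"wy": 0,"wz": 0},
    {"hand": 0,"x": -0.5,"y": 0,"z": 0,"wx": 0,"wy": 0,"wz": 0},
    {"hand": 0,"x": -0.5,"y": 0,"z": 0,"wx": 0,"wy": 0,"wz": 0},
    {"hand": 0,"x": -0.5,"y": 0,"z": 0,"wx": 0,"wy": 0,"wz": 0},
    {"hand": 0,"x": -0.5,"y": 0,"z": 0,"wx": 0,"wy": 0,"wz": 0},
    {"hand": 0,"x": -0.5,"y": 0,"z": 0,"wx": 0,"wy": 0,"wz": 0},
    {"hand": 0,"x": 0,"y": 0,"z": 0,"wx": 0,"wy": 0,"wz": 0},
  ],
)

```text
time_s: 5.1
position: [0.6043, -0.2883, 0.0757]
tcp_rot: [[-0.047, 0.999, 0.001], [0.999, 0.047, -0.001], [-0.001, 0.001, -1.0]]
force: [-0.1, -0.4, -0.3]
opening: 0.204
```

```bash
python3 - <<'E'
from h import *
c=cap("wrist");save(c,"b5.png")
P=c["P"]
q=P[(P[...,2]>0.06)&(P[...,2]<0.11)&(abs(P[...,0]-0.6)<0.03)&(P[...,1]>-0.27)&(P[...,1]<-0.04)]
for y in np.arange(-.26,-.03,.02):
    k=q[(q[:,1]>y)&(q[:,1]<y+.02)]
    if len(k)>10: print(round(y,3),len(k),np.percentile(k,[3,50,97],axis=0)[:,[0,2]].round(4).tolist())
c=cap("side");save(c,"b5s.png")
s=bot.read_state();print(s["time_s"],s["position"],s["force"],s["opening"]*87)
E
```

```text
-0.26 1435 [[0.5929, 0.0894], [0.6013, 0.0905], [0.6097, 0.0916]]
-0.24 1612 [[0.5919, 0.0891], [0.6004, 0.0904], [0.6089, 0.0915]]
-0.22 1844 [[0.591, 0.0892], [0.5995, 0.0904], [0.608, 0.0916]]
-0.2 2090 [[0.5902, 0.0891], [0.5987, 0.0904], [0.6071, 0.0916]]
-0.18 2387 [[0.5893, 0.089], [0.5978, 0.0903], [0.6062, 0.0916]]
-0.16 17 [[0.5945, 0.0889], [0.6017, 0.0898], [0.606, 0.0903]]
5.2 [ 0.60371344 -0.28594332  0.0754178 ] [ 0.3474532   0.37784017 -0.87203095] 17.884822523675634
```

View pics/b5.png

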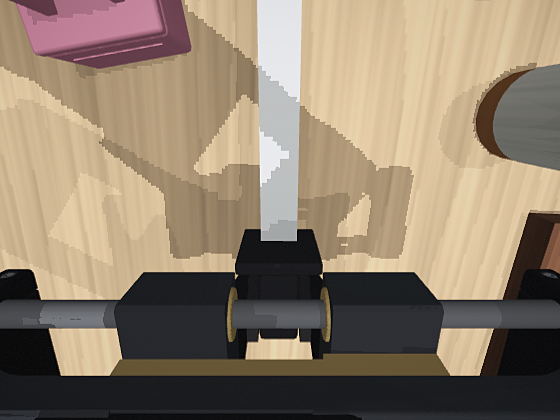

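View pics/b5s.png

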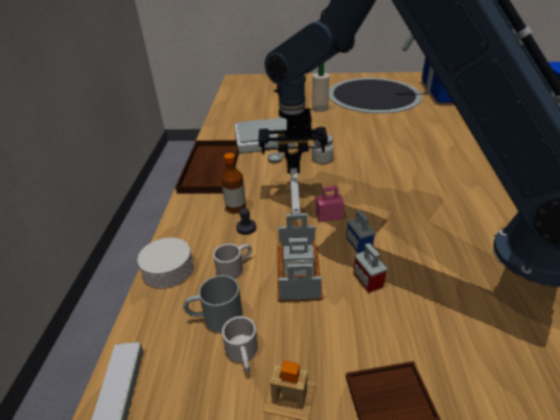

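move_arm(
  moves=[
    {"hand": 0,"x": -0.4,"y": 0,"z": 0,"wx": 0,"wy": 0,"wz": 0},
    {"hand": 0,"x": 0,"y": 0,"z": 0.8,"wx": 0,"wy": 0,"wz": 0},
    {"hand": 0,"x": 0,"y": 0,"z": 0.8,"wx": 0,"wy": 0,"wz": 0},
    {"hand": 0,"x": 0,"y": 0,"z": 0.5,"wx": 0,"wy": -2.7,"wz": 0},
    {"hand": 0,"x": 0,"y": 0,"z": 0.3,"wx": 0,"wy": 0,"wz": 0},
    {"hand": 0,"x": 0,"y": 0,"z": 0,"wx": 0,"wy": 0,"wz": 0},
    {"hand": 0,"x": 0,"y": 0,"z": 0,"wx": 0,"wy": 0,"wz": 0},
  ],
)

```text
time_s: 5.9
position: [0.605, -0.2967, 0.016]
tcp_rot: [[-0.049, 0.999, 0.003], [0.998, 0.049, -0.047], [-0.047, 0.001, -0.999]]
force: [1.2, 0.6, -1.1]
opening: 0.206
```

```bash
python3 - <<'E'
from h import *
c=cap("side");save(c,"b6.png",(220,110,370,230),5)
s=bot.read_state();print(s["time_s"],s["position"],s["tcp_rot"],s["force"],s["opening"]*87)
E
```

```text
5.95 [ 0.60523225 -0.2969771   0.01642435] [[-0.04867664  0.99880666  0.00398008]
 [ 0.99765555  0.04881168 -0.04796699]
 [-0.04810402  0.00163587 -0.99884099]] [ 0.43882469 -0.70222673 -1.93918761] 17.913395507162523
```

View pics/b6.png

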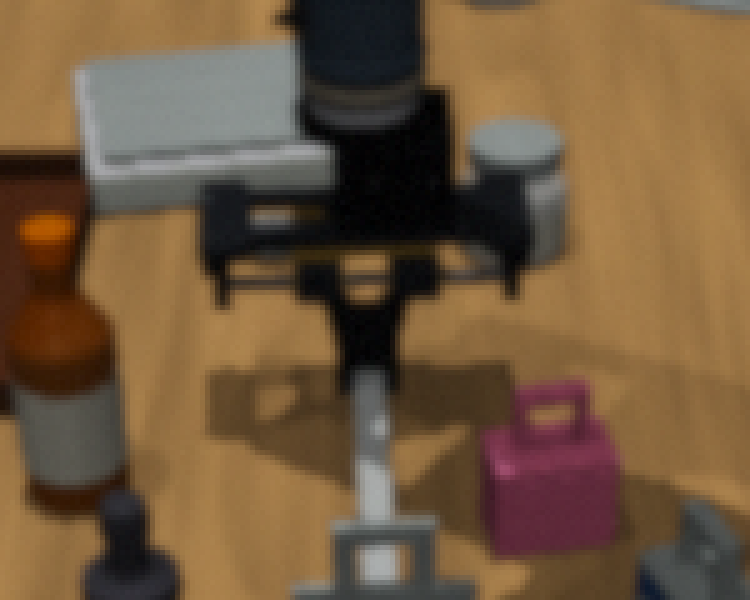

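move_arm(
  moves=[
    {"hand": 0,"x": 0,"y": 0,"z": 0.04,"wx": 0,"wy": 0,"wz": 0},
    {"hand": 30,"x": 0,"y": 0,"z": 0,"wx": 0,"wy": 0,"wz": 0},
    {"hand": 50,"x": 0,"y": 0,"z": 0,"wx": 0,"wy": 0,"wz": 0},
    {"hand": 60,"x": 0,"y": 0,"z": 0,"wx": 0,"wy": 0,"wz": 0},
    {"hand": 60,"x": 0,"y": 0,"z": 0,"wx": 0,"wy": 0,"wz": 0},
    {"hand": 60,"x": 0,"y": 0,"z": -0.6,"wx": 0,"wy": 0,"wz": 0},
    {"hand": 70,"x": 0,"y": 0,"z": -1,"wx": 0,"wy": 2.7,"wz": 0},
    {"hand": 80,"x": 0,"y": 0,"z": -1,"wx": 0,"wy": 0,"wz": 0},
    {"hand": 80,"x": 0,"y": 0,"z": -1,"wx": 0,"wy": 0,"wz": 0},
    {"hand": 80,"x": 0,"y": 0,"z": -1,"wx": 0,"wy": 0,"wz": 0},
    {"hand": 80,"x": 0,"y": 0,"z": -1,"wx": 0,"wy": 0,"wz": 0},
    {"hand": 80,"x": 0,"y": 0,"z": -1,"wx": 0,"wy": 0,"wz": 0},
    {"hand": 80,"x": 0,"y": 0,"z": 0,"wx": 0,"wy": 0,"wz": 0},
  ],
)

```text
time_s: 7.25
position: [0.6068, -0.2959, 0.1852]
tcp_rot: [[-0.049, 0.999, 0.008], [0.999, 0.049, -0.006], [-0.006, 0.008, -1.0]]
force: [1.0, -0.4, 0.7]
opening: 0.917
```

```bash
python3 - <<'E'
from h import *
c=cap("wrist");save(c,"b7.png")
s=bot.read_state();print(s["time_s"],s["position"],s["tcp_rot"],s["force"],s["opening"]*87)
c=cap("scene");save(c,"b7s.png")
E
```

```text
7.3 [ 0.60560064 -0.29508292  0.18278937] [[-0.04903115  0.99878566  0.00481215]
 [ 0.99879071  0.0490477  -0.00338254]
 [-0.00361446  0.00464048 -0.9999827 ]] [-0.0366153   0.45181797 -0.29929864] 79.65507284520551
```

View pics/b7.png

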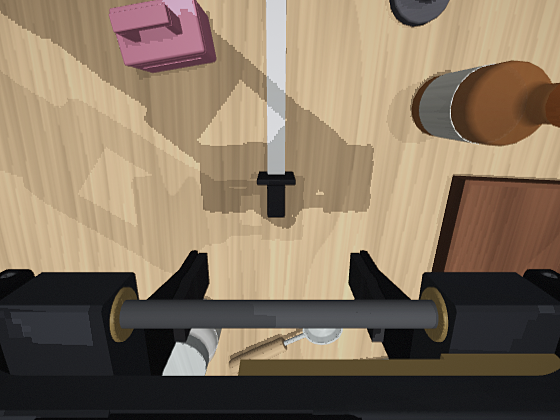

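View pics/b7s.png

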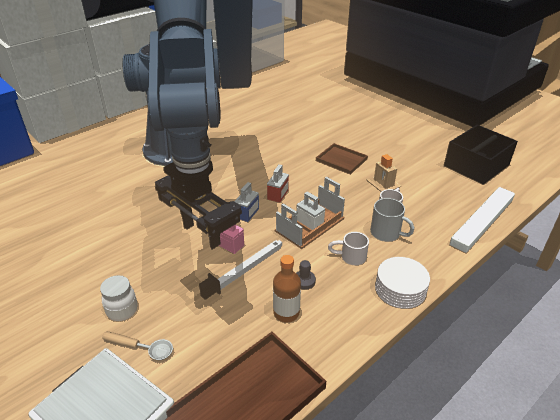

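move_arm(
  moves=[
    {"hand": 80,"x": 0.9,"y": 0,"z": -0.3,"wx": 0,"wy": 0,"wz": 0},
    {"hand": 80,"x": 0.9,"y": 0,"z": -0.3,"wx": 0,"wy": 0,"wz": 0},
    {"hand": 80,"x": 0.9,"y": 0,"z": -0.3,"wx": 0,"wy": 0,"wz": 0},
    {"hand": 80,"x": 0.9,"y": 0,"z": -0.3,"wx": 0,"wy": 0,"wz": 0},
    {"hand": 80,"x": 0.9,"y": 0,"z": -0.3,"wx": 0,"wy": 0,"wz": 0},
    {"hand": 80,"x": 0.9,"y": 0,"z": 0,"wx": 0,"wy": 0,"wz": 0},
    {"hand": 80,"x": 0.9,"y": 0,"z": 0,"wx": 0,"wy": 0,"wz": 0},
    {"hand": 80,"x": 0.9,"y": 0,"z": 0,"wx": 0,"wy": 0,"wz": 0},
    {"hand": 80,"x": 0.9,"y": 0,"z": 0,"wx": 0,"wy": 0,"wz": 0},
    {"hand": 80,"x": 0.9,"y": 0,"z": 0,"wx": 0,"wy": 0,"wz": 0},
    {"hand": 80,"x": 0.9,"y": 0,"z": 0,"wx": 0,"wy": 0,"wz": 0},
    {"hand": 80,"x": 0.9,"y": 0,"z": 0,"wx": 0,"wy": 0,"wz": 0},
    {"hand": 80,"x": 0,"y": 0,"z": 0,"wx": 0,"wy": 0,"wz": 0},
    {"hand": 80,"x": 0,"y": 0,"z": 0,"wx": 0,"wy": 0,"wz": 0},
  ],
)

```text
time_s: 8.75
position: [0.5906, -0.023, 0.2172]
tcp_rot: [[-0.052, 0.999, -0.0], [0.999, 0.052, -0.0], [-0.0, -0.0, -1.0]]
force: [-0.2, -0.3, -0.2]
opening: 0.919
```

```bash
python3 - <<'E'
from h import *
c=cap("wrist");save(c,"c1.png");P=c["P"]
s=bot.read_state();print(s["time_s"],s["position"],s["tcp_rot"],s["force"],s["opening"]*87)
hm,im=top([c],0.35,0.75,-0.06,0.2,0.0008)
cv2.imwrite("pics/c1top.png",im[:,:,::-1])
b=(abs(P[...,0]-0.587)<0.05)&(abs(P[...,1]-0.0587)<0.05)
for lo,hi in ((0.094,0.11),(0.062,0.072)):
    q=P[b&(P[...,2]>lo)&(P[...,2]<hi)]
    r=cv2.minAreaRect((q[:,:2]*1000).astype(np.float32));print(len(q),r,np.median(q[:,2]))
E
```

```text
8.8 [ 0.59091093 -0.02398751  0.21724836] [[-5.02950538e-02  9.98734393e-01  1.39178427e-04]
 [ 9.98734267e-01  5.02951193e-02 -5.15454532e-04]
 [-5.21802165e-04  1.13077451e-04 -9.99999857e-01]] [-0.69520355 -0.13587425  0.42417964] 79.89698469596551
717 ((586.2888793945312, 58.881771087646484), (39.630821228027344, 12.01958179473877), 1.7423264980316162) 0.1025736533670894
2594 ((586.5184326171875, 58.708518981933594), (68.19434356689453, 41.829376220703125), 2.8920435905456543) 0.06650424475327565
```

View pics/c1.png

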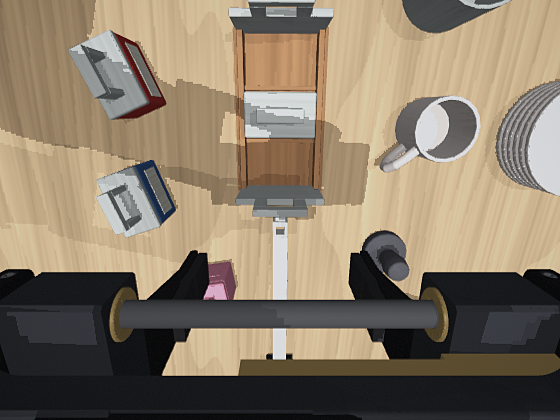

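View pics/c1top.png

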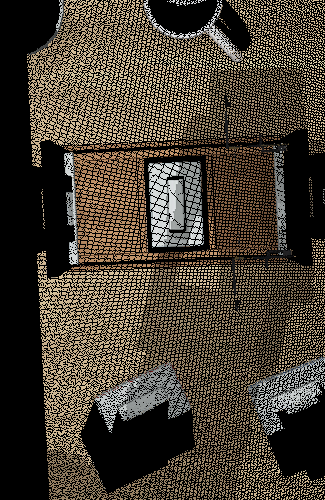

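```bash
cat >> h.py <<'E'
def rect(c,cx,cy,r,lo,hi):
    P=c["P"];q=P[(abs(P[...,0]-cx)<r)&(abs(P[...,1]-cy)<r)&(P[...,2]>lo)&(P[...,2]<hi)]
    # largest connected cluster on mm grid
    g=np.zeros((400,400),np.uint8);i=((q[:,:2]-[cx-.2,cy-.2])*1000).astype(int);g[i[:,0],i[:,1]]=1
    g=cv2.morphologyEx(g,cv2.MORPH_CLOSE,np.ones((5,5)))
    n,l,st,_=cv2.connectedComponentsWithStats(g)
    if n<2: return None
    k=1+np.argmax(st[1:,4]);q=q[l[i[:,0],i[:,1]]==k]
    r=cv2.minAreaRect((q[:,:2]*1000).astype(np.float32))
    (a,b),(w,h),t=r
    if w<h: t-=90;w,h=h,w   # angle of long axis in x->y sense
    t=(t+90)%180-90
    return dict(n=len(q),c=(round(a,1),round(b,1)),size=(round(w,1),round(h,1)),ang=round(t,2),z=round(float(np.median(q[:,2]))*1000,1))
E
python3 - <<'E'
from h import *
c=cap("wrist");P=c["P"]
for nm,u,v in (("red",105,70),("blue",130,200)):
    p=P[v,u];print(nm,p)
    print(rect(c,p[0],p[1],.06,.056,.066),rect(c,p[0],p[1],.06,.085,.105))
    cl=c["hsv"]
q=P[(P[...,2]>0.021)&(P[...,2]<0.03)&(abs(P[...,0]-.587)<.055)&(abs(P[...,1]-.059)<.09)]
print("rails",rect(c,.587-.041,.059,.018,.02,.03),)
q2=q[q[:,0]<.57];q3=q[q[:,0]>.6]
for k in (q2,q3):
    if len(k)>20:
        f=np.polyfit(k[:,1],k[:,0],1);print(len(k),f,np.polyval(f,.0588),np.median(k[:,2]))
E
```

```text
red [0.42358238 0.08991489 0.05918501]
{'n': 2574, 'c': (427.1, 85.4), 'size': (67.9, 42.4), 'ang': -64.59, 'z': 60.4} {'n': 1021, 'c': (426.9, 85.5), 'size': (40.2, 13.1), 'ang': -64.69, 'z': 96.1}
blue [ 0.43582824 -0.03379098  0.06088727]
{'n': 2041, 'c': (433.4, -37.1), 'size': (67.7, 42.6), 'ang': -68.28, 'z': 60.3} {'n': 712, 'c': (433.1, -37.3), 'size': (40.1, 13.4), 'ang': -69.19, 'z': 96.1}
rails {'n': 187, 'c': (545.6, 59.0), 'size': (35.4, 5.6), 'ang': -88.81, 'z': 26.5}
1040 [-0.03239914  0.54916804] 0.5472629731238741 0.026364265180119195
1076 [-0.03822364  0.62855646] 0.6263089052780024 0.026489945700000156
```

move_arm(
  moves=[
    {"hand": 65,"x": 0.85,"y": 0,"z": 0,"wx": 0,"wy": 0,"wz": 0},
    {"hand": 65,"x": 0.85,"y": 0,"z": 0.5,"wx": 0,"wy": 0,"wz": 0},
    {"hand": 65,"x": 0.8,"y": 0,"z": 0.8,"wx": 0,"wy": 0,"wz": 0},
    {"hand": 65,"x": 0.8,"y": 0,"z": 0.8,"wx": 0,"wy": 0,"wz": 0},
    {"hand": 65,"x": 0,"y": 0,"z": 0.9,"wx": 0,"wy": 0,"wz": 0},
    {"hand": 65,"x": 0,"y": 0,"z": 0.9,"wx": 0,"wy": 0,"wz": 0},
    {"hand": 65,"x": 0,"y": 0,"z": 0.9,"wx": 0,"wy": 0,"wz": 0},
    {"hand": 65,"x": 0,"y": 0,"z": 0.9,"wx": 0,"wy": 0,"wz": 0},
    {"hand": 65,"x": 0,"y": 0,"z": 0,"wx": 0,"wy": 0,"wz": 0},
    {"hand": 20,"x": 0,"y": 0,"z": 0,"wx": 0,"wy": 0,"wz": 0},
    {"hand": 20,"x": 0,"y": 0,"z": 0,"wx": 0,"wy": 0,"wz": 0},
    {"hand": 20,"x": 0,"y": 0,"z": 0,"wx": 0,"wy": 0,"wz": 0},
    {"hand": 20,"x": 0,"y": 0,"z": 0,"wx": 0,"wy": 0,"wz": 0},
    {"hand": 20,"x": 0,"y": 0,"z": 0,"wx": 0,"wy": 0,"wz": 0},
    {"hand": 20,"x": 0,"y": 0,"z": 0,"wx": 0,"wy": 0,"wz": 0},
  ],
)

```text
time_s: 10.35
position: [0.5877, 0.0577, 0.0755]
tcp_rot: [[-0.049, 0.999, 0.002], [0.999, 0.049, -0.0], [-0.0, 0.002, -1.0]]
force: [-1.0, -0.3, 5.0]
opening: 0.457
```

```bash
python3 - <<'E'
from h import *
s=bot.read_state();print(s["time_s"],s["position"],s["force"],s["opening"]*87)
c=cap("wrist");save(c,"c2.png")
for n in("scene","side"):
    c=cap(n);P=c["P"];h=c["hsv"]
    print(n,rect(c,.4275,.356,.1,.0085,.02))
    P[(h[...,2]>110)]=np.nan
    print(n,rect(c,.4275,.356,.1,.0,.02))
    c=cap(n)
    p=c["P"];m=(h[...,0]<14)&(h[...,1]>180)&(h[...,2]>120)&(p[...,1]>.3)&(p[...,1]<.5)&(p[...,0]>.45)&(p[...,2]>.06)
    q=p[m];print("orange",len(q),np.percentile(q,[2,50,98],axis=0).round(4).tolist() if len(q) else 0)
E
```

```text
10.35 [0.58771559 0.05766938 0.07554371] [-0.98421449 -0.32293887  4.95855588] 39.776594304073654
scene {'n': 18, 'c': (427.3, 307.7), 'size': (25.2, 9.4), 'ang': -0.57, 'z': 13.5}
scene {'n': 138, 'c': (463.1, 320.1), 'size': (106.3, 42.7), 'ang': 33.47, 'z': 9.5}
orange 0 0
side {'n': 668, 'c': (428.6, 364.1), 'size': (131.2, 109.1), 'ang': 10.51, 'z': 12.9}
side {'n': 4084, 'c': (428.5, 365.2), 'size': (131.0, 108.0), 'ang': 10.97, 'z': 4.6}
orange 26 [[0.587, 0.3622, 0.088], [0.599, 0.3716, 0.0925], [0.6144, 0.3748, 0.0951]]
```

View pics/c2.png

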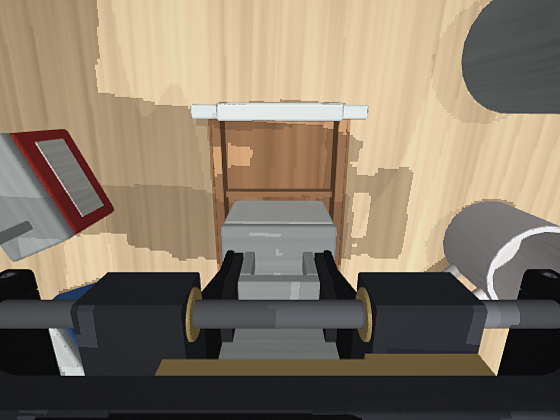

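move_arm(
  moves=[
    {"hand": 20,"x": 0,"y": 0,"z": -0.1,"wx": 0,"wy": 0,"wz": 0},
    {"hand": 20,"x": 0,"y": 0,"z": -0.5,"wx": 0,"wy": 0,"wz": 0},
    {"hand": 20,"x": 0,"y": 0,"z": -0.9,"wx": 0,"wy": 0,"wz": 0},
    {"hand": 20,"x": 0,"y": 0,"z": -0.9,"wx": 0,"wy": 0,"wz": 0},
    {"hand": 20,"x": 0,"y": 0,"z": -0.9,"wx": 0,"wy": 0,"wz": 0},
    {"hand": 20,"x": 0,"y": 0,"z": -0.9,"wx": 0,"wy": 0,"wz": 0},
    {"hand": 20,"x": 0,"y": 0,"z": -0.9,"wx": 0,"wy": 0,"wz": 0},
    {"hand": 20,"x": 0,"y": 0,"z": 0,"wx": 0,"wy": 0,"wz": 0},
    {"hand": 20,"x": 0,"y": 0,"z": 0,"wx": 0,"wy": 0,"wz": 0},
  ],
)

```text
time_s: 11.5
position: [0.5868, 0.0578, 0.2021]
tcp_rot: [[-0.049, 0.999, 0.0], [0.999, 0.049, -0.0], [-0.0, 0.0, -1.0]]
force: [-0.4, 0.0, -1.2]
opening: 0.454
```

```bash
python3 - <<'E'
from h import *
s=bot.read_state();print(s["time_s"],s["position"],s["force"],s["opening"]*87)
c=cap("side");save(c,"c3.png",(180,100,460,310),2.5)
E
```

```text
11.5 [0.58683148 0.05781295 0.20214769] [-0.39018928  0.0411782  -1.24723932] 39.47334525372911
```

View pics/c3.png

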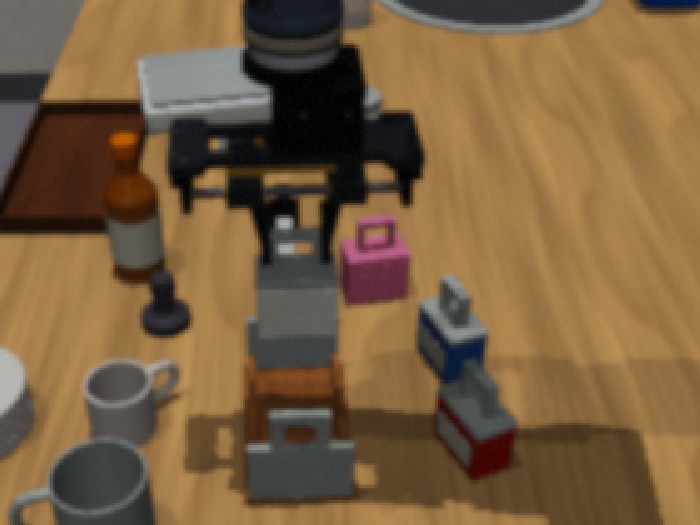

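White tin is held upright above the carrier. Next I carry it to the tray.

move_arm(
  moves=[
    {"hand": 20,"x": 0.5,"y": -0.23,"z": 0,"wx": 0,"wy": 0,"wz": 0},
    {"hand": 20,"x": 0.95,"y": -0.44,"z": 0,"wx": 0,"wy": 0,"wz": 0},
    {"hand": 20,"x": 0.95,"y": -0.44,"z": 0,"wx": 0,"wy": 0,"wz": 0},
    {"hand": 20,"x": 0.95,"y": -0.44,"z": 0,"wx": 0,"wy": 0,"wz": 0},
    {"hand": 20,"x": 0.95,"y": -0.44,"z": 0,"wx": 0,"wy": 0,"wz": 0},
    {"hand": 20,"x": 0.95,"y": -0.44,"z": 0,"wx": 0,"wy": 0,"wz": 0},
    {"hand": 20,"x": 0.95,"y": -0.44,"z": 0,"wx": 0,"wy": 0,"wz": 0},
    {"hand": 20,"x": 0.95,"y": -0.44,"z": 0,"wx": 0,"wy": 0,"wz": 0},
    {"hand": 20,"x": 0.95,"y": -0.44,"z": 0,"wx": 0,"wy": 0,"wz": 0},
    {"hand": 20,"x": 0.95,"y": -0.44,"z": 0,"wx": 0,"wy": 0,"wz": 0},
    {"hand": 20,"x": 0.95,"y": -0.44,"z": 0,"wx": 0,"wy": 0,"wz": 0},
    {"hand": 20,"x": 0.95,"y": -0.44,"z": 0,"wx": 0,"wy": 0,"wz": 0},
    {"hand": 20,"x": 0.95,"y": -0.44,"z": 0,"wx": 0,"wy": 0,"wz": 0},
    {"hand": 20,"x": 0.65,"y": -0.3,"z": 0,"wx": 0,"wy": 0,"wz": 0},
    {"hand": 20,"x": 0,"y": 0,"z": 0,"wx": 0,"wy": 0,"wz": -8},
    {"hand": 20,"x": 0,"y": 0,"z": 0,"wx": 0,"wy": 0,"wz": 0},
    {"hand": 20,"x": 0,"y": 0,"z": 0,"wx": 0,"wy": 0,"wz": 0},
  ],
)

```text
time_s: 13.25
position: [0.4256, 0.3639, 0.2011]
tcp_rot: [[-0.185, 0.983, -0.002], [0.983, 0.185, -0.001], [-0.001, -0.002, -1.0]]
force: [0.1, -0.7, -1.2]
opening: 0.458
```

```bash
python3 - <<'E'
from h import *
s=bot.read_state();print(s["time_s"],s["position"],s["tcp_rot"],s["force"],s["opening"]*87)
c=cap("wrist");save(c,"c4.png")
P=c["P"];P[(c["hsv"][...,2]>110)]=np.nan
print(rect(c,.4285,.365,.1,.0,.02))
E
```

```text
13.25 [0.42563485 0.36394474 0.20105595] [[-1.85097674e-01  9.82718023e-01 -2.03438726e-03]
 [ 9.82719924e-01  1.85095904e-01 -1.02801437e-03]
 [-6.33691505e-04 -2.18951596e-03 -9.99997402e-01]] [ 0.12079931 -0.7448407  -1.2054273 ] 39.820721810593824
{'n': 7201, 'c': (423.6, 375.2), 'size': (129.4, 90.3), 'ang': 10.78, 'z': 5.8}
```

View pics/c4.png

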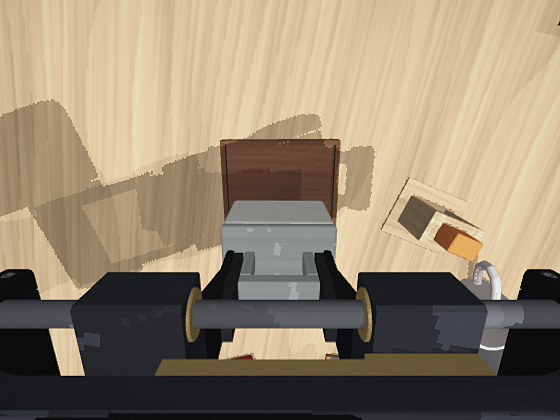

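move_arm(
  moves=[
    {"hand": 20,"x": 0,"y": 0,"z": 0.9,"wx": 0,"wy": 0,"wz": 0},
    {"hand": 20,"x": 0,"y": 0,"z": 1,"wx": 0,"wy": 0,"wz": 0},
    {"hand": 20,"x": 0,"y": 0,"z": 1,"wx": 0,"wy": 0,"wz": 0},
    {"hand": 20,"x": 0,"y": 0,"z": 1,"wx": 0,"wy": 0,"wz": 0},
    {"hand": 20,"x": 0,"y": 0,"z": 0.6,"wx": 0,"wy": 0,"wz": 0},
    {"hand": 20,"x": 0,"y": 0,"z": 0.3,"wx": 0,"wy": 0,"wz": 0},
    {"hand": 20,"x": 0,"y": 0,"z": 0.15,"wx": 0,"wy": 0,"wz": 0},
    {"hand": 20,"x": 0,"y": 0,"z": 0,"wx": 0,"wy": 0,"wz": 0},
    {"hand": 20,"x": 0,"y": 0,"z": 0,"wx": 0,"wy": 0,"wz": 0},
  ],
)

```text
time_s: 14.2
position: [0.4273, 0.3643, 0.079]
tcp_rot: [[-0.187, 0.982, 0.001], [0.982, 0.187, 0.001], [0.001, 0.002, -1.0]]
force: [0.3, -0.5, -1.2]
opening: 0.457
```

move_arm(
  moves=[
    {"hand": 20,"x": 0,"y": 0,"z": 0.1,"wx": 0,"wy": 0,"wz": 0},
    {"hand": 20,"x": 0,"y": 0,"z": 0.06,"wx": 0,"wy": 0,"wz": 0},
    {"hand": 20,"x": 0,"y": 0,"z": 0,"wx": 0,"wy": 0,"wz": 0},
    {"hand": 20,"x": 0,"y": 0,"z": 0,"wx": 0,"wy": 0,"wz": 0},
  ],
)

```text
time_s: 14.6
position: [0.427, 0.3642, 0.0746]
tcp_rot: [[-0.187, 0.982, 0.001], [0.982, 0.187, 0.0], [0.0, 0.001, -1.0]]
force: [0.5, 0.2, 1.3]
opening: 0.457
```

move_arm(
  moves=[
    {"hand": 55,"x": 0,"y": 0,"z": 0,"wx": 0,"wy": 0,"wz": 0},
    {"hand": 65,"x": 0,"y": 0,"z": 0,"wx": 0,"wy": 0,"wz": 0},
    {"hand": 65,"x": 0,"y": 0,"z": 0,"wx": 0,"wy": 0,"wz": 0},
    {"hand": 65,"x": 0,"y": 0,"z": -0.6,"wx": 0,"wy": 0,"wz": 0},
    {"hand": 65,"x": 0,"y": 0,"z": -1,"wx": 0,"wy": 0,"wz": 0},
    {"hand": 65,"x": 0,"y": 0,"z": -1,"wx": 0,"wy": 0,"wz": 8},
    {"hand": 65,"x": 0,"y": 0,"z": -1,"wx": 0,"wy": 0,"wz": 8},
    {"hand": 65,"x": 0,"y": 0,"z": -1,"wx": 0,"wy": 0,"wz": 8},
    {"hand": 65,"x": 0,"y": 0,"z": -0.4,"wx": 0,"wy": 0,"wz": 8},
    {"hand": 65,"x": 0,"y": 0,"z": 0,"wx": 0,"wy": 0,"wz": 8},
    {"hand": 65,"x": 0,"y": 0,"z": 0,"wx": 0,"wy": 0,"wz": 8},
    {"hand": 65,"x": 0,"y": 0,"z": 0,"wx": 0,"wy": 0,"wz": 8},
    {"hand": 65,"x": 0,"y": 0,"z": 0,"wx": 0,"wy": 0,"wz": 8},
    {"hand": 65,"x": 0,"y": 0,"z": 0,"wx": 0,"wy": 0,"wz": 8},
    {"hand": 65,"x": 0,"y": 0,"z": 0,"wx": 0,"wy": 0,"wz": 3.4},
    {"hand": 65,"x": 0,"y": 0,"z": 0,"wx": 0,"wy": 0,"wz": 0},
    {"hand": 65,"x": 0,"y": 0,"z": 0,"wx": 0,"wy": 0,"wz": 0},
  ],
)

```text
time_s: 16.3
position: [0.4266, 0.3639, 0.1992]
tcp_rot: [[0.903, 0.43, -0.0], [0.43, -0.903, -0.0], [-0.0, 0.0, -1.0]]
force: [0.5, 0.6, -0.0]
opening: 0.751
```

```bash
python3 - <<'E'
from h import *
s=bot.read_state();print(s["time_s"],s["position"],s["tcp_rot"],s["force"],s["opening"]*87,s["joint_positions"])
c=cap("side");save(c,"c5.png",(180,160,480,420),2.5)
print(rect(c,.427,.0855,.05,.056,.066),rect(c,.427,.0855,.05,.085,.105))
print(rect(c,.433,-.037,.05,.056,.066),rect(c,.433,-.037,.05,.085,.105))
print(rect(c,.4285,.365,.05,.06,.072))
E
```

```text
16.3 [0.42656497 0.36394702 0.19920248] [[ 9.02752657e-01  4.30159936e-01 -2.65584305e-04]
 [ 4.30159916e-01 -9.02752696e-01 -1.28230517e-04]
 [-2.94916578e-04  1.51671707e-06 -9.99999957e-01]] [ 0.51128705  0.60414121 -0.01017668] 65.2986531691092 [2.90528855e+01 2.69525182e+01 9.28457972e+01 1.11410597e-03
 6.02185546e+01 9.35746215e+01]
{'n': 14, 'c': (457.7, 71.1), 'size': (12.5, 6.6), 'ang': 82.75, 'z': 59.1} None
{'n': 244, 'c': (436.9, -35.7), 'size': (68.9, 41.5), 'ang': -65.09, 'z': 59.1} {'n': 84, 'c': (436.1, -36.8), 'size': (41.1, 12.7), 'ang': -70.45, 'z': 94.2}
{'n': 795, 'c': (428.2, 366.2), 'size': (68.3, 42.6), 'ang': 10.63, 'z': 64.2}
```

View pics/c5.png

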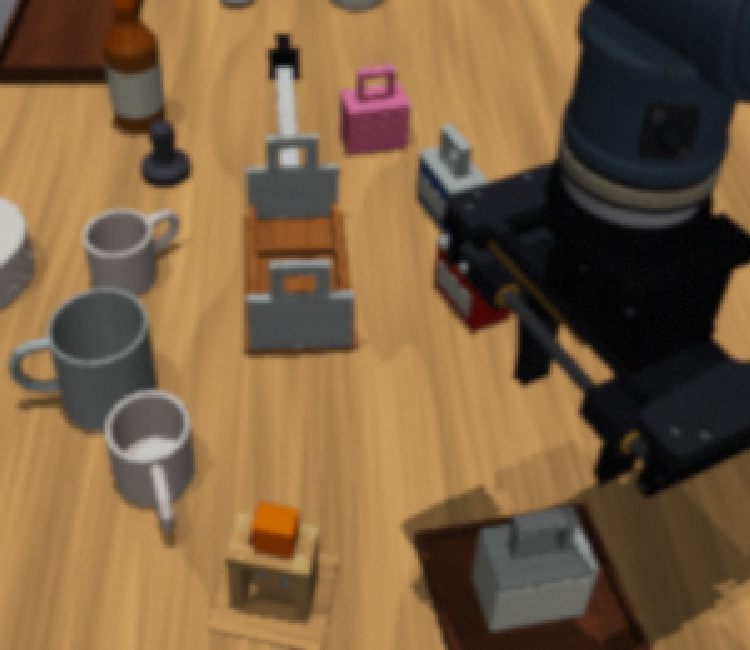

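move_arm(
  moves=[
    {"hand": 65,"x": -0.43,"y": 0.91,"z": 0,"wx": 0,"wy": 0,"wz": 0},
    {"hand": 65,"x": -0.43,"y": 0.91,"z": 0,"wx": 0,"wy": 0,"wz": 0},
    {"hand": 65,"x": -0.43,"y": 0.91,"z": 0,"wx": 0,"wy": 0,"wz": 0},
    {"hand": 65,"x": -0.43,"y": 0.91,"z": 0,"wx": 0,"wy": 0,"wz": 0},
    {"hand": 65,"x": -0.43,"y": 0.91,"z": 0,"wx": 0,"wy": 0,"wz": 0},
    {"hand": 65,"x": -0.43,"y": 0.91,"z": 0,"wx": 0,"wy": 0,"wz": 0},
    {"hand": 65,"x": -0.43,"y": 0.91,"z": 0,"wx": 0,"wy": 0,"wz": 0},
    {"hand": 65,"x": -0.43,"y": 0.91,"z": 0,"wx": 0,"wy": 0,"wz": 0},
    {"hand": 65,"x": -0.43,"y": 0.91,"z": 0,"wx": 0,"wy": 0,"wz": 0},
    {"hand": 65,"x": -0.43,"y": 0.91,"z": 0,"wx": 0,"wy": 0,"wz": 0},
    {"hand": 65,"x": -0.43,"y": 0.97,"z": 0,"wx": 0,"wy": 0,"wz": 0},
    {"hand": 65,"x": 0,"y": 0,"z": 0.9,"wx": 0,"wy": 0,"wz": 0},
    {"hand": 65,"x": 0,"y": 0,"z": 0.9,"wx": 0,"wy": 0,"wz": 0},
    {"hand": 65,"x": 0,"y": 0,"z": 0,"wx": 0,"wy": 0,"wz": 0},
    {"hand": 65,"x": 0,"y": 0,"z": 0,"wx": 0,"wy": 0,"wz": 0},
  ],
)

```text
time_s: 17.85
position: [0.4278, 0.0859, 0.1544]
tcp_rot: [[0.903, 0.429, -0.001], [0.429, -0.903, 0.0], [-0.001, -0.0, -1.0]]
force: [-0.0, 0.5, 0.2]
opening: 0.744
```

```bash
python3 - <<'E'
from h import *
s=bot.read_state();print(s["time_s"],s["position"],s["tcp_rot"],s["force"],s["opening"]*87,s["joint_positions"])
c=cap("wrist");save(c,"c6.png")
print(rect(c,.427,.0855,.06,.056,.066),rect(c,.427,.0855,.05,.085,.105))
E
```

```text
17.85 [0.4278482  0.08591255 0.15435571] [[ 9.03131237e-01  4.29363979e-01 -7.36159598e-04]
 [ 4.29364134e-01 -9.03131462e-01  5.87666168e-05]
 [-6.39616625e-04 -3.69154495e-04 -9.99999727e-01]] [-0.04114555  0.52335141  0.19352945] 64.73993447522874 [-3.38224197e+00  2.25536698e+01  1.12375747e+02  1.23188692e-03
  4.51128872e+01  6.11896763e+01]
{'n': 2657, 'c': (427.0, 85.8), 'size': (68.1, 41.2), 'ang': -64.52, 'z': 60.4} {'n': 987, 'c': (426.6, 85.4), 'size': (39.8, 12.7), 'ang': -64.98, 'z': 96.3}
```

View pics/c6.png

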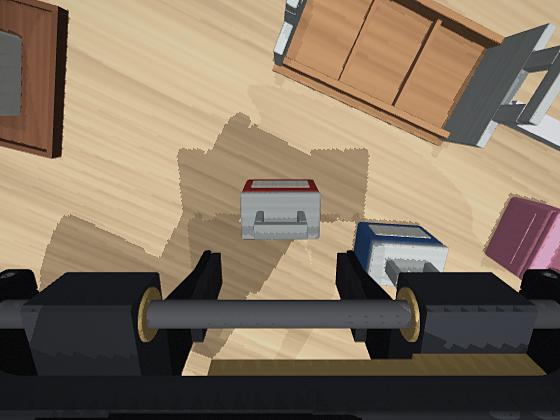

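move_arm(
  moves=[
    {"hand": 65,"x": 0,"y": 0,"z": 0.9,"wx": 0,"wy": 0,"wz": 0},
    {"hand": 65,"x": 0,"y": 0,"z": 0.9,"wx": 0,"wy": 0,"wz": 0},
    {"hand": 65,"x": 0,"y": 0,"z": 0.9,"wx": 0,"wy": 0,"wz": 0},
    {"hand": 65,"x": 0,"y": 0,"z": 0.5,"wx": 0,"wy": 0,"wz": 0},
    {"hand": 65,"x": 0,"y": 0,"z": 0,"wx": 0,"wy": 0,"wz": 0},
    {"hand": 20,"x": 0,"y": 0,"z": 0,"wx": 0,"wy": 0,"wz": 0},
    {"hand": 20,"x": 0,"y": 0,"z": 0,"wx": 0,"wy": 0,"wz": 0},
    {"hand": 20,"x": 0,"y": 0,"z": 0,"wx": 0,"wy": 0,"wz": 0},
    {"hand": 20,"x": 0,"y": 0,"z": 0,"wx": 0,"wy": 0,"wz": 0},
    {"hand": 20,"x": 0,"y": 0,"z": 0,"wx": 0,"wy": 0,"wz": 0},
    {"hand": 20,"x": 0,"y": 0,"z": 0,"wx": 0,"wy": 0,"wz": 0},
    {"hand": 20,"x": 0,"y": 0,"z": 0,"wx": 0,"wy": 0,"wz": 0},
    {"hand": 20,"x": 0,"y": 0,"z": -0.3,"wx": 0,"wy": 0,"wz": 0},
    {"hand": 20,"x": 0,"y": 0,"z": -0.9,"wx": 0,"wy": 0,"wz": 0},
    {"hand": 20,"x": 0,"y": 0,"z": -0.9,"wx": 0,"wy": 0,"wz": 0},
    {"hand": 20,"x": 0,"y": 0,"z": -0.9,"wx": 0,"wy": 0,"wz": 0},
    {"hand": 20,"x": 0,"y": 0,"z": -0.9,"wx": 0,"wy": 0,"wz": 0},
    {"hand": 20,"x": 0,"y": 0,"z": -0.9,"wx": 0,"wy": 0,"wz": 0},
    {"hand": 20,"x": 0,"y": 0,"z": -0.4,"wx": 0,"wy": 0,"wz": 0},
  ],
)

```text
time_s: 19.8
position: [0.4282, 0.086, 0.206]
tcp_rot: [[0.903, 0.429, 0.002], [0.429, -0.903, -0.0], [0.002, 0.001, -1.0]]
force: [-0.2, 0.5, -1.8]
opening: 0.455
```

move_arm(
  moves=[
    {"hand": 20,"x": 0,"y": 0,"z": 0,"wx": 0,"wy": 0,"wz": -8.4},
    {"hand": 20,"x": 0,"y": 0,"z": 0,"wx": 0,"wy": 0,"wz": -8.4},
    {"hand": 20,"x": 0,"y": 0,"z": 0,"wx": 0,"wy": 0,"wz": -8.4},
    {"hand": 20,"x": 0,"y": 0,"z": 0,"wx": 0,"wy": 0,"wz": -8.4},
    {"hand": 20,"x": 0,"y": 0,"z": 0,"wx": 0,"wy": 0,"wz": -8.4},
    {"hand": 20,"x": 0,"y": 0,"z": 0,"wx": 0,"wy": 0,"wz": -8.4},
    {"hand": 20,"x": 0,"y": 0,"z": 0,"wx": 0,"wy": 0,"wz": -8.4},
    {"hand": 20,"x": 0,"y": 0,"z": 0,"wx": 0,"wy": 0,"wz": -8.3},
    {"hand": 20,"x": 0.12,"y": 0.9,"z": 0,"wx": 0,"wy": 0,"wz": 0},
    {"hand": 20,"x": 0.12,"y": 0.9,"z": 0,"wx": 0,"wy": 0,"wz": 0},
    {"hand": 20,"x": 0.12,"y": 0.9,"z": 0,"wx": 0,"wy": 0,"wz": 0},
    {"hand": 20,"x": 0.12,"y": 0.9,"z": 0,"wx": 0,"wy": 0,"wz": 0},
    {"hand": 20,"x": 0.12,"y": 0.9,"z": 0,"wx": 0,"wy": 0,"wz": 0},
    {"hand": 20,"x": 0.12,"y": 0.9,"z": 0,"wx": 0,"wy": 0,"wz": 0},
    {"hand": 20,"x": 0.16,"y": 0.9,"z": 0,"wx": 0,"wy": 0,"wz": 0},
    {"hand": 20,"x": 0,"y": 0,"z": 0,"wx": 0,"wy": 0,"wz": 0},
    {"hand": 20,"x": 0,"y": 0,"z": 0,"wx": 0,"wy": 0,"wz": 0},
  ],
)

```text
time_s: 21.5
position: [0.5829, 0.1147, 0.203]
tcp_rot: [[-0.044, 0.999, -0.004], [0.999, 0.044, -0.0], [0.0, -0.004, -1.0]]
force: [-1.0, -0.3, -2.2]
opening: 0.458
```

```bash
python3 - <<'E'
from h import *
s=bot.read_state();print(s["time_s"],s["position"],s["tcp_rot"],s["force"],s["opening"]*87,s["joint_positions"])
c=cap("wrist");save(c,"c7.png")
c=cap("side");save(c,"c7s.png",(200,160,420,320),3)
E
```

```text
21.5 [0.58288058 0.11473603 0.20301803] [[-4.38577412e-02  9.99030526e-01 -3.80872876e-03]
 [ 9.99037785e-01  4.38576372e-02 -1.10855209e-04]
 [ 5.62941067e-05 -3.80992581e-03 -9.99992741e-01]] [-0.98436154 -0.26455825 -2.22371663] 39.835139845630415 [ 3.69601293e-01  2.92177497e+01  8.76704535e+01 -5.53230026e-03
  6.33300580e+01 -2.14158201e+00]
```

View pics/c7.png

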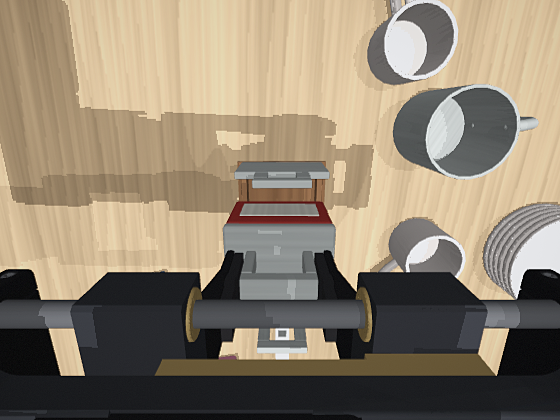

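View pics/c7s.png

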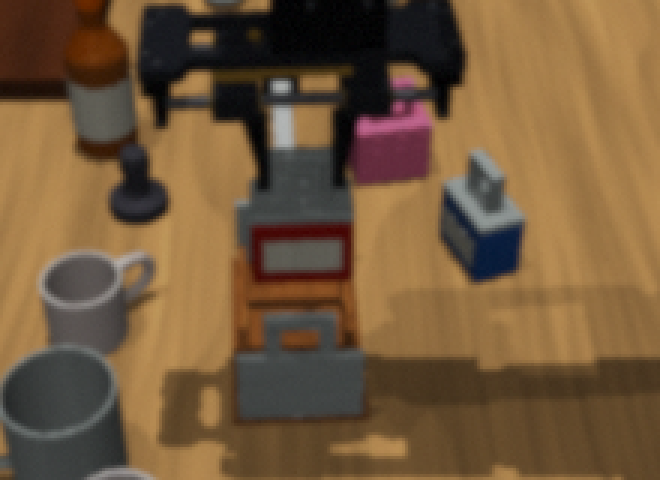

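move_arm(
  moves=[
    {"hand": 20,"x": 0,"y": 0,"z": 0.8,"wx": 0,"wy": 0,"wz": 0},
    {"hand": 20,"x": 0,"y": 0,"z": 0.9,"wx": 0,"wy": 0,"wz": 0},
    {"hand": 20,"x": 0,"y": 0,"z": 0.9,"wx": 0,"wy": 0,"wz": 0},
    {"hand": 20,"x": 0,"y": 0,"z": 0.9,"wx": 0,"wy": 0,"wz": 0},
    {"hand": 20,"x": 0,"y": 0,"z": 0.5,"wx": 0,"wy": 0,"wz": 0},
    {"hand": 20,"x": 0,"y": 0,"z": 0.4,"wx": 0,"wy": 0,"wz": 0},
    {"hand": 20,"x": 0,"y": 0,"z": 0.3,"wx": 0,"wy": 0,"wz": 0},
    {"hand": 20,"x": 0,"y": 0,"z": 0.2,"wx": 0,"wy": 0,"wz": 0},
    {"hand": 20,"x": 0,"y": 0,"z": 0,"wx": 0,"wy": 0,"wz": 0},
    {"hand": 20,"x": 0,"y": 0,"z": 0,"wx": 0,"wy": 0,"wz": 0},
  ],
)

```text
time_s: 22.6
position: [0.5847, 0.1147, 0.0823]
tcp_rot: [[-0.044, 0.999, 0.001], [0.999, 0.044, 0.0], [-0.0, 0.001, -1.0]]
force: [1.2, -0.4, -2.1]
opening: 0.455
```

```bash
python3 - <<'E'
from h import *
s=bot.read_state();print(s["time_s"],s["position"],s["tcp_rot"],s["force"],s["opening"]*87)
c=cap("side");save(c,"c8s.png",(200,160,420,320),3)
E
```

```text
22.6 [0.58472459 0.11474806 0.08226992] [[-4.36385316e-02  9.99046798e-01  1.08360836e-03]
 [ 9.99047385e-01  4.36385294e-02  2.56677850e-05]
 [-2.16437570e-05  1.08369621e-03 -9.99999413e-01]] [ 1.18924872 -0.3742918  -2.0662412 ] 39.620674415900076
```

View pics/c8s.png

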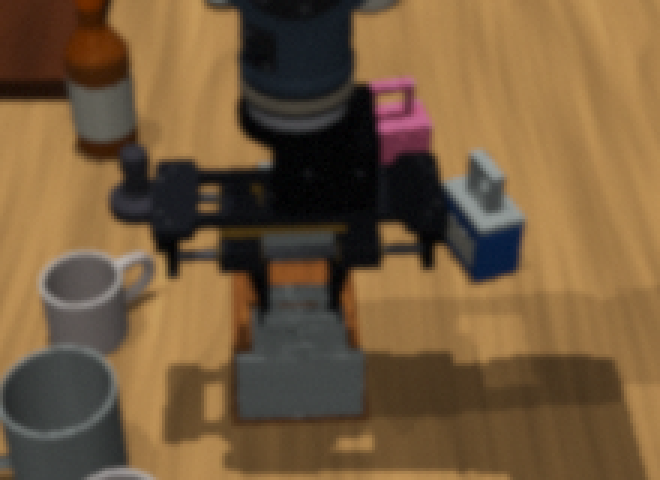

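Red is in the +y bay, about 3 mm above the floor. I'll lower it the last bit and release.

move_arm(
  moves=[
    {"hand": 20,"x": 0,"y": 0,"z": 0.1,"wx": 0,"wy": 0,"wz": 0},
    {"hand": 20,"x": 0,"y": 0,"z": 0.04,"wx": 0,"wy": 0,"wz": 0},
    {"hand": 20,"x": 0,"y": 0,"z": 0,"wx": 0,"wy": 0,"wz": 0},
    {"hand": 20,"x": 0,"y": 0,"z": 0,"wx": 0,"wy": 0,"wz": 0},
  ],
)

```text
time_s: 23.05
position: [0.5856, 0.1147, 0.0807]
tcp_rot: [[-0.044, 0.999, 0.003], [0.999, 0.044, -0.0], [-0.0, 0.003, -1.0]]
force: [-1.0, -0.8, 9.2]
opening: 0.456
```

move_arm(
  moves=[
    {"hand": 50,"x": 0,"y": 0,"z": 0,"wx": 0,"wy": 0,"wz": 0},
    {"hand": 65,"x": 0,"y": 0,"z": 0,"wx": 0,"wy": 0,"wz": 0},
    {"hand": 65,"x": 0,"y": 0,"z": 0,"wx": 0,"wy": 0,"wz": 0},
    {"hand": 65,"x": 0,"y": 0,"z": -0.4,"wx": 0,"wy": 0,"wz": 0},
    {"hand": 65,"x": 0,"y": 0,"z": -0.9,"wx": 0,"wy": 0,"wz": 0},
    {"hand": 65,"x": 0,"y": 0,"z": -0.9,"wx": 0,"wy": 0,"wz": 0},
    {"hand": 65,"x": 0,"y": 0,"z": -0.9,"wx": 0,"wy": 0,"wz": 7.9},
    {"hand": 65,"x": 0,"y": 0,"z": -0.9,"wx": 0,"wy": 0,"wz": 7.9},
    {"hand": 65,"x": 0,"y": 0,"z": -0.9,"wx": 0,"wy": 0,"wz": 7.9},
    {"hand": 65,"x": 0,"y": 0,"z": 0,"wx": 0,"wy": 0,"wz": 7.9},
    {"hand": 65,"x": 0,"y": 0,"z": 0,"wx": 0,"wy": 0,"wz": 7.9},
    {"hand": 65,"x": 0,"y": 0,"z": 0,"wx": 0,"wy": 0,"wz": 7.9},
    {"hand": 65,"x": 0,"y": 0,"z": 0,"wx": 0,"wy": 0,"wz": 7.9},
    {"hand": 65,"x": 0,"y": 0,"z": 0,"wx": 0,"wy": 0,"wz": 7.9},
    {"hand": 65,"x": 0,"y": 0,"z": 0,"wx": 0,"wy": 0,"wz": 8},
  ],
)

```text
time_s: 24.55
position: [0.5842, 0.1147, 0.2013]
tcp_rot: [[0.934, 0.358, 0.0], [0.358, -0.934, -0.0], [0.0, 0.0, -1.0]]
force: [-0.0, -0.5, 0.2]
opening: 0.742
```

move_arm(
  moves=[
    {"hand": 65,"x": -0.98,"y": 0.43,"z": 0,"wx": 0,"wy": 0,"wz": 0},
    {"hand": 65,"x": -0.98,"y": 0.43,"z": 0,"wx": 0,"wy": 0,"wz": 0},
    {"hand": 65,"x": -0.98,"y": 0.43,"z": 0,"wx": 0,"wy": 0,"wz": 0},
    {"hand": 65,"x": -0.98,"y": 0.43,"z": 0,"wx": 0,"wy": 0,"wz": 0},
    {"hand": 65,"x": -0.98,"y": 0.43,"z": 0,"wx": 0,"wy": 0,"wz": 0},
    {"hand": 65,"x": -0.98,"y": 0.43,"z": 0,"wx": 0,"wy": 0,"wz": 0},
    {"hand": 65,"x": -0.98,"y": 0.43,"z": 0,"wx": 0,"wy": 0,"wz": 0},
    {"hand": 65,"x": -0.98,"y": 0.43,"z": 0,"wx": 0,"wy": 0,"wz": 0},
    {"hand": 65,"x": 0,"y": 0,"z": 0.9,"wx": 0,"wy": 0,"wz": 0},
    {"hand": 65,"x": 0,"y": 0,"z": 0.9,"wx": 0,"wy": 0,"wz": 0},
    {"hand": 65,"x": 0,"y": 0,"z": 0,"wx": 0,"wy": 0,"wz": 0},
    {"hand": 65,"x": 0,"y": 0,"z": 0,"wx": 0,"wy": 0,"wz": 0},
  ],
)

```text
time_s: 25.75
position: [0.433, -0.0366, 0.1561]
tcp_rot: [[0.932, 0.363, -0.0], [0.363, -0.932, 0.0], [-0.0, -0.0, -1.0]]
force: [1.1, -0.7, -0.3]
opening: 0.745
```

```bash
python3 - <<'E'
from h import *
s=bot.read_state();print(s["time_s"],s["position"],s["tcp_rot"],s["force"],s["opening"]*87,s["joint_positions"])
c=cap("wrist");save(c,"c9.png")
print(rect(c,.4331,-.0372,.06,.056,.066),rect(c,.4331,-.0372,.05,.085,.105))
c=cap("side");save(c,"c9s.png",(200,160,420,320),3)
print(rect(c,.586,.1138,.05,.062,.07),rect(c,.586,.1138,.03,.092,.104))
E
```

```text
25.75 [ 0.43298091 -0.03660264  0.15611102] [[ 9.31690998e-01  3.63251626e-01 -3.75734253e-04]
 [ 3.63251703e-01 -9.31691030e-01  1.58810935e-04]
 [-2.92379903e-04 -2.84448825e-04 -9.99999917e-01]] [ 1.06044681 -0.73835578 -0.2629797 ] 64.78149222892664 [-1.96333823e+01  2.22393738e+01  1.12537101e+02  1.88239107e-03
  4.52468594e+01  4.90652645e+01]
{'n': 2625, 'c': (433.0, -37.3), 'size': (68.0, 42.0), 'ang': -68.52, 'z': 60.4} {'n': 976, 'c': (432.8, -37.4), 'size': (40.0, 12.8), 'ang': -68.9, 'z': 96.2}
{'n': 364, 'c': (587.0, 121.9), 'size': (88.5, 53.8), 'ang': 2.22, 'z': 65.7} {'n': 127, 'c': (588.1, 114.8), 'size': (38.3, 14.7), 'ang': 2.43, 'z': 100.4}
```

View pics/c9.png

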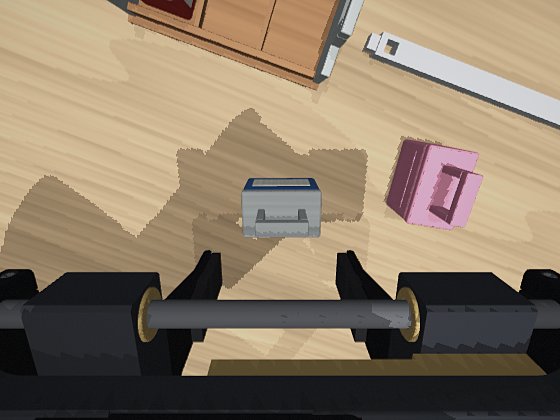

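View pics/c9s.png

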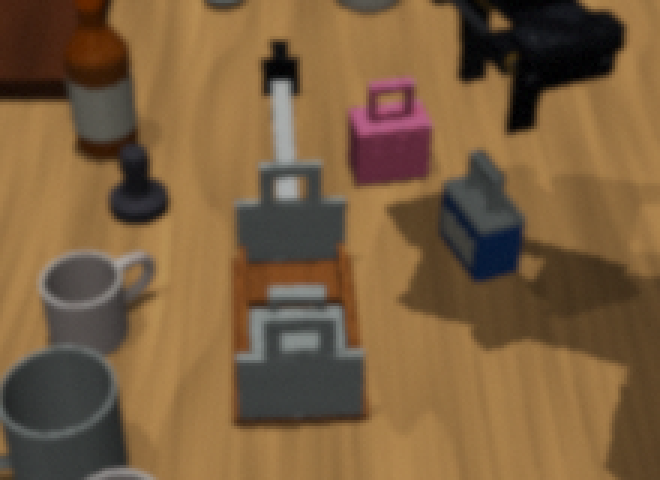

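move_arm(
  moves=[
    {"hand": 65,"x": 0,"y": 0,"z": 0.9,"wx": 0,"wy": 0,"wz": 0},
    {"hand": 65,"x": 0,"y": 0,"z": 0.9,"wx": 0,"wy": 0,"wz": 0},
    {"hand": 65,"x": 0,"y": 0,"z": 0.9,"wx": 0,"wy": 0,"wz": 0},
    {"hand": 65,"x": 0,"y": 0,"z": 0.6,"wx": 0,"wy": 0,"wz": 0},
    {"hand": 65,"x": 0,"y": 0,"z": 0,"wx": 0,"wy": 0,"wz": 0},
    {"hand": 20,"x": 0,"y": 0,"z": 0,"wx": 0,"wy": 0,"wz": 0},
    {"hand": 20,"x": 0,"y": 0,"z": 0,"wx": 0,"wy": 0,"wz": 0},
    {"hand": 20,"x": 0,"y": 0,"z": 0,"wx": 0,"wy": 0,"wz": 0},
    {"hand": 20,"x": 0,"y": 0,"z": 0,"wx": 0,"wy": 0,"wz": 0},
    {"hand": 20,"x": 0,"y": 0,"z": 0,"wx": 0,"wy": 0,"wz": 0},
    {"hand": 20,"x": 0,"y": 0,"z": 0,"wx": 0,"wy": 0,"wz": 0},
    {"hand": 20,"x": 0,"y": 0,"z": 0,"wx": 0,"wy": 0,"wz": 0},
    {"hand": 20,"x": 0,"y": 0,"z": -0.3,"wx": 0,"wy": 0,"wz": 0},
    {"hand": 20,"x": 0,"y": 0,"z": -0.9,"wx": 0,"wy": 0,"wz": 0},
    {"hand": 20,"x": 0,"y": 0,"z": -0.9,"wx": 0,"wy": 0,"wz": 0},
    {"hand": 20,"x": 0,"y": 0,"z": -0.9,"wx": 0,"wy": 0,"wz": 0},
    {"hand": 20,"x": 0,"y": 0,"z": -0.9,"wx": 0,"wy": 0,"wz": 0},
    {"hand": 20,"x": 0,"y": 0,"z": -0.9,"wx": 0,"wy": 0,"wz": 0},
    {"hand": 20,"x": 0,"y": 0,"z": -0.4,"wx": 0,"wy": 0,"wz": 0},
  ],
)

```text
time_s: 27.75
position: [0.433, -0.0365, 0.2049]
tcp_rot: [[0.932, 0.363, 0.002], [0.363, -0.932, -0.001], [0.002, 0.001, -1.0]]
force: [0.1, -1.5, -1.8]
opening: 0.456
```

move_arm(
  moves=[
    {"hand": 20,"x": 0,"y": 0,"z": 0,"wx": 0,"wy": 0,"wz": -7.9},
    {"hand": 20,"x": 0,"y": 0,"z": 0,"wx": 0,"wy": 0,"wz": -7.9},
    {"hand": 20,"x": 0,"y": 0,"z": 0,"wx": 0,"wy": 0,"wz": -7.9},
    {"hand": 20,"x": 0,"y": 0,"z": 0,"wx": 0,"wy": 0,"wz": -7.9},
    {"hand": 20,"x": 0,"y": 0,"z": 0,"wx": 0,"wy": 0,"wz": -7.9},
    {"hand": 20,"x": 0,"y": 0,"z": 0,"wx": 0,"wy": 0,"wz": -7.9},
    {"hand": 20,"x": 0,"y": 0,"z": 0,"wx": 0,"wy": 0,"wz": -7.9},
    {"hand": 20,"x": 0,"y": 0,"z": 0,"wx": 0,"wy": 0,"wz": -7.9},
    {"hand": 20,"x": 0,"y": 0,"z": 0,"wx": 0,"wy": 0,"wz": -8},
    {"hand": 20,"x": 0.5,"y": 0.9,"z": 0,"wx": 0,"wy": 0,"wz": 0},
    {"hand": 20,"x": 0.5,"y": 0.9,"z": 0,"wx": 0,"wy": 0,"wz": 0},
    {"hand": 20,"x": 0.5,"y": 0.9,"z": 0,"wx": 0,"wy": 0,"wz": 0},
    {"hand": 20,"x": 0.5,"y": 0.9,"z": 0,"wx": 0,"wy": 0,"wz": 0},
    {"hand": 20,"x": 0.5,"y": 0.9,"z": 0,"wx": 0,"wy": 0,"wz": 0},
    {"hand": 20,"x": 0.5,"y": 0.9,"z": 0,"wx": 0,"wy": 0,"wz": 0},
    {"hand": 20,"x": 0.56,"y": 0.92,"z": 0,"wx": 0,"wy": 0,"wz": 0},
    {"hand": 20,"x": 0,"y": 0,"z": 0,"wx": 0,"wy": 0,"wz": 0},
    {"hand": 20,"x": 0,"y": 0,"z": 0,"wx": 0,"wy": 0,"wz": 0},
  ],
)

```text
time_s: 29.55
position: [0.5856, 0.0595, 0.2019]
tcp_rot: [[-0.045, 0.999, -0.004], [0.999, 0.045, 0.0], [0.0, -0.004, -1.0]]
force: [-0.7, -0.2, -2.9]
opening: 0.455
```

```bash
python3 - <<'E'
from h import *
s=bot.read_state();print(s["time_s"],s["position"],s["tcp_rot"],s["force"],s["opening"]*87)
c=cap("wrist");save(c,"d1.png");P=c["P"]
q=P[(P[...,2]>0.021)&(P[...,2]<0.03)&(abs(P[...,0]-.587)<.055)&(abs(P[...,1]-.1)<.06)]
print("red arch",rect(c,.584,.1138,.03,.094,.108),"plate",rect(c,.583,.1427,.03,.103,.112))
c=cap("side");save(c,"d1s.png",(200,160,420,320),3)
E
```

```text
29.55 [0.58558699 0.05954104 0.20193341] [[-4.46459801e-02  9.98995647e-01 -3.79915880e-03]
 [ 9.99002855e-01  4.46463455e-02  1.13737163e-05]
 [ 1.80980849e-04 -3.79486269e-03 -9.99992783e-01]] [-0.70012262 -0.22275324 -2.89715238] 39.614409297753134
red arch {'n': 777, 'c': (584.9, 114.5), 'size': (40.0, 11.8), 'ang': 2.49, 'z': 102.5} plate {'n': 601, 'c': (583.1, 142.8), 'size': (49.7, 6.7), 'ang': 2.49, 'z': 107.5}
```

View pics/d1.png

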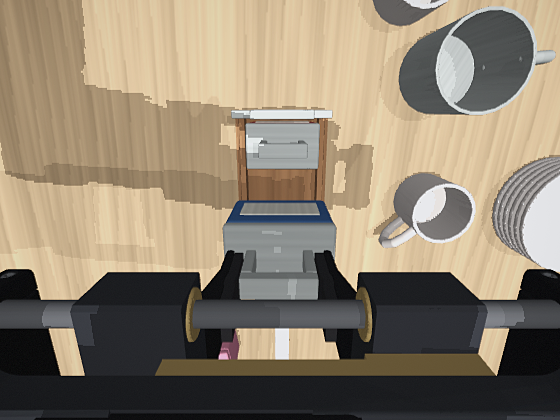

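View pics/d1s.png

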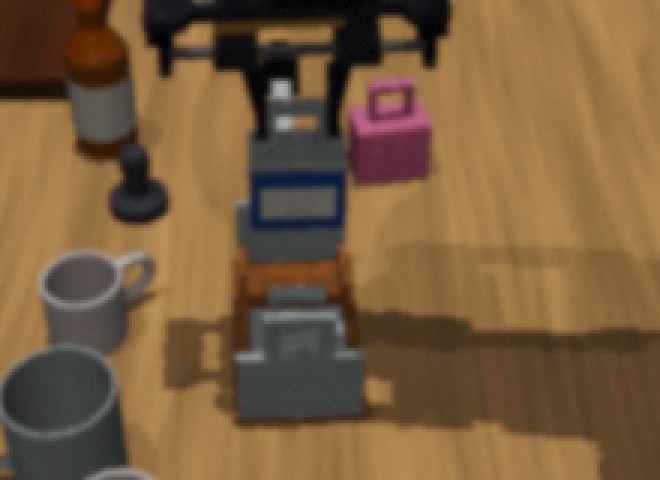

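move_arm(
  moves=[
    {"hand": 20,"x": 0,"y": 0,"z": 0.8,"wx": 0,"wy": 0,"wz": 0},
    {"hand": 20,"x": 0,"y": 0,"z": 0.9,"wx": 0,"wy": 0,"wz": 0},
    {"hand": 20,"x": 0,"y": 0,"z": 0.9,"wx": 0,"wy": 0,"wz": 0},
    {"hand": 20,"x": 0,"y": 0,"z": 0.9,"wx": 0,"wy": 0,"wz": 0},
    {"hand": 20,"x": 0,"y": 0,"z": 0.5,"wx": 0,"wy": 0,"wz": 0},
    {"hand": 20,"x": 0,"y": 0,"z": 0.4,"wx": 0,"wy": 0,"wz": 0},
    {"hand": 20,"x": 0,"y": 0,"z": 0.3,"wx": 0,"wy": 0,"wz": 0},
    {"hand": 20,"x": 0,"y": 0,"z": 0.2,"wx": 0,"wy": 0,"wz": 0},
    {"hand": 20,"x": 0,"y": 0,"z": 0.05,"wx": 0,"wy": 0,"wz": 0},
    {"hand": 20,"x": 0,"y": 0,"z": 0.04,"wx": 0,"wy": 0,"wz": 0},
    {"hand": 20,"x": 0,"y": 0,"z": 0,"wx": 0,"wy": 0,"wz": 0},
    {"hand": 20,"x": 0,"y": 0,"z": 0,"wx": 0,"wy": 0,"wz": 0},
  ],
)

```text
time_s: 30.85
position: [0.5871, 0.0591, 0.0799]
tcp_rot: [[-0.044, 0.999, 0.001], [0.999, 0.044, -0.0], [-0.0, 0.001, -1.0]]
force: [-1.5, -1.5, 6.5]
opening: 0.46
```

move_arm(
  moves=[
    {"hand": 50,"x": 0,"y": 0,"z": 0,"wx": 0,"wy": 0,"wz": 0},
    {"hand": 65,"x": 0,"y": 0,"z": 0,"wx": 0,"wy": 0,"wz": 0},
    {"hand": 65,"x": 0,"y": 0,"z": 0,"wx": 0,"wy": 0,"wz": 0},
    {"hand": 65,"x": 0,"y": 0,"z": -0.5,"wx": 0,"wy": 0,"wz": 0},
    {"hand": 65,"x": 0,"y": 0,"z": -1,"wx": 0,"wy": 0,"wz": 0},
    {"hand": 65,"x": 0,"y": 0,"z": -1,"wx": 0,"wy": 0,"wz": 0},
    {"hand": 65,"x": 0,"y": 0,"z": -1,"wx": 0,"wy": 0,"wz": 0},
    {"hand": 65,"x": 0,"y": 0,"z": -1,"wx": 0,"wy": 0,"wz": 0},
    {"hand": 65,"x": -0.9,"y": 0,"z": -1,"wx": 0,"wy": 0,"wz": 0},
    {"hand": 65,"x": -0.9,"y": 0,"z": 0,"wx": 0,"wy": 0,"wz": 0},
    {"hand": 65,"x": -0.9,"y": 0,"z": 0,"wx": 0,"wy": 0,"wz": 0},
    {"hand": 65,"x": -0.9,"y": 0,"z": 0,"wx": 0,"wy": 0,"wz": 0},
    {"hand": 65,"x": 0,"y": 0,"z": 0,"wx": 0,"wy": 0,"wz": 0},
    {"hand": 65,"x": 0,"y": 0,"z": 0,"wx": 0,"wy": 0,"wz": 0},
  ],
)

```text
time_s: 32.25
position: [0.5907, -0.0308, 0.2165]
tcp_rot: [[-0.042, 0.999, 0.0], [0.999, 0.042, 0.001], [0.001, 0.0, -1.0]]
force: [-1.1, 0.5, -0.5]
opening: 0.749
```

```bash
python3 - <<'E'
from h import *
s=bot.read_state();print(s["time_s"],s["position"],s["tcp_rot"],s["force"],s["opening"]*87)
c=cap("wrist");save(c,"d2.png");P=c["P"]
print("red arch",rect(c,.584,.1138,.03,.094,.106),"blue arch",rect(c,.584,.0588,.03,.094,.106))
print("red",rect(c,.584,.1138,.045,.061,.068),"blue",rect(c,.584,.0588,.045,.061,.068))
print("plate+",rect(c,.583,.1427,.03,.1035,.112),"plate-",rect(c,.59,-.025,.03,.1035,.112))
E
```

```text
32.25 [ 0.59074368 -0.0307834   0.21652695] [[-4.23290211e-02  9.99103638e-01  4.17741039e-04]
 [ 9.99103590e-01  4.23287943e-02  5.37676228e-04]
 [ 5.19511801e-04  4.40125881e-04 -9.99999768e-01]] [-1.05318645  0.46246588 -0.46738161] 65.12949506861787
red arch {'n': 999, 'c': (585.2, 114.3), 'size': (39.7, 12.6), 'ang': 2.81, 'z': 102.4} blue arch {'n': 731, 'c': (587.2, 59.4), 'size': (39.9, 11.8), 'ang': 2.42, 'z': 102.5}
red {'n': 3226, 'c': (584.5, 118.9), 'size': (89.0, 51.7), 'ang': 2.51, 'z': 66.4} blue {'n': 2641, 'c': (587.1, 59.7), 'size': (68.0, 41.9), 'ang': 2.36, 'z': 66.5}
plate+ {'n': 38, 'c': (585.1, 116.5), 'size': (36.1, 7.3), 'ang': 0.54, 'z': 103.7} plate- {'n': 446, 'c': (590.3, -24.3), 'size': (49.2, 7.4), 'ang': 3.82, 'z': 107.4}
```

View pics/d2.png

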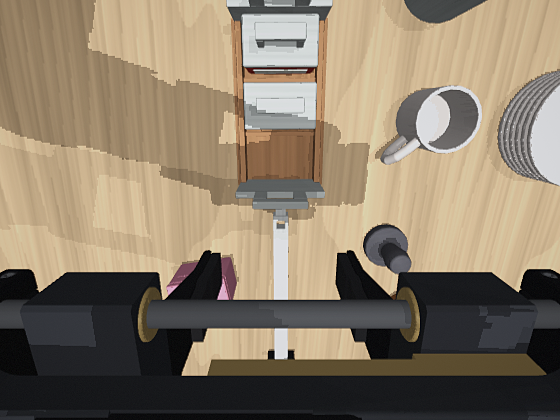

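move_arm(
  moves=[
    {"hand": 65,"x": -0.97,"y": 0,"z": 0,"wx": 0,"wy": 0,"wz": 0},
    {"hand": 65,"x": -0.97,"y": 0,"z": 0,"wx": 0,"wy": 0,"wz": 0},
    {"hand": 65,"x": -0.97,"y": 0,"z": 0,"wx": 0,"wy": 0,"wz": 0},
    {"hand": 65,"x": -0.97,"y": 0,"z": 0,"wx": 0,"wy": 0,"wz": 0},
    {"hand": 65,"x": -0.97,"y": 0,"z": 0,"wx": 0,"wy": 0,"wz": 0},
    {"hand": 65,"x": -0.97,"y": 0,"z": 0,"wx": 0,"wy": 0,"wz": 0},
    {"hand": 65,"x": -0.97,"y": 0,"z": 0,"wx": 0,"wy": 0,"wz": 0},
    {"hand": 65,"x": -0.97,"y": 0,"z": 0.5,"wx": 0,"wy": 0,"wz": 0},
    {"hand": 65,"x": -0.97,"y": 0,"z": 0.5,"wx": 0,"wy": 0,"wz": 0},
    {"hand": 65,"x": -0.97,"y": 0.1,"z": 0.5,"wx": 0,"wy": 0,"wz": 0},
    {"hand": 65,"x": -0.95,"y": 0,"z": 0,"wx": 0,"wy": 0,"wz": 0},
    {"hand": 65,"x": 0,"y": 0,"z": 0,"wx": 0,"wy": 0,"wz": 0},
    {"hand": 65,"x": 0,"y": 0,"z": 0,"wx": 0,"wy": 0,"wz": 0},
  ],
)

```text
time_s: 33.6
position: [0.605, -0.2954, 0.1784]
tcp_rot: [[-0.044, 0.999, -0.0], [0.999, 0.044, 0.001], [0.001, -0.0, -1.0]]
force: [0.7, 1.1, -0.3]
opening: 0.748
```

```bash
python3 - <<'E'
from h import *
s=bot.read_state();print(s["time_s"],s["position"],s["tcp_rot"],s["force"],s["opening"]*87)
c=cap("wrist");save(c,"d3.png");P=c["P"]
q=P[(P[...,2]>0.008)&(P[...,2]<0.06)&(abs(P[...,0]-.6)<.03)]
for lo in np.arange(-.33,-.1,.02):
    k=q[(q[:,1]>lo)&(q[:,1]<lo+.02)]
    if len(k)>20: print(round(lo,3),len(k),np.percentile(k,[3,50,97],axis=0)[:,[0,2]].round(4).tolist())
k=q[q[:,2]>.045];print("handle top",np.percentile(k,[2,50,98],axis=0).round(4).tolist())
E
```

```text
33.6 [ 0.6050195  -0.29541009  0.17838274] [[-4.38006326e-02  9.99040223e-01 -3.69986220e-04]
 [ 9.99039476e-01  4.38010672e-02  1.26188381e-03]
 [ 1.27687847e-03 -3.14359530e-04 -9.99999135e-01]] [ 0.73067632  1.10742652 -0.28165464] 65.06892974500096
-0.33 57 [[0.5968, 0.0418], [0.6041, 0.0432], [0.6124, 0.0447]]
-0.31 350 [[0.5958, 0.0421], [0.6042, 0.0435], [0.6124, 0.0448]]
-0.29 710 [[0.5861, 0.0151], [0.6029, 0.0428], [0.62, 0.0447]]
-0.27 356 [[0.5938, 0.0172], [0.6026, 0.0185], [0.6109, 0.0199]]
-0.25 368 [[0.5931, 0.0173], [0.6013, 0.0185], [0.6099, 0.02]]
-0.23 385 [[0.5924, 0.0172], [0.6008, 0.0187], [0.6089, 0.02]]
-0.21 408 [[0.5914, 0.0173], [0.5996, 0.0186], [0.6079, 0.0201]]
-0.19 434 [[0.5901, 0.0172], [0.5985, 0.0185], [0.6068, 0.0199]]
-0.17 481 [[0.5895, 0.0171], [0.598, 0.0185], [0.6067, 0.0201]]
-0.15 500 [[0.5888, 0.017], [0.5972, 0.0185], [0.6057, 0.0201]]
-0.13 368 [[0.5873, 0.0171], [0.5963, 0.0186], [0.6049, 0.0201]]
handle top [[0.5931, -0.3085, 0.045], [0.6041, -0.2844, 0.0451], [0.6116, -0.2752, 0.0456]]
```

View pics/d3.png

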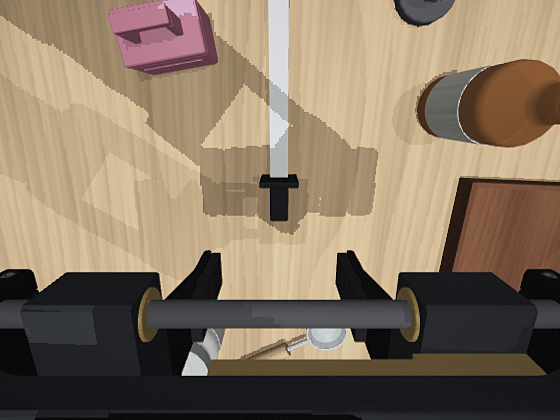

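```bash
python3 - <<'E'
from h import *
c=cap("wrist");P=c["P"]
print(rect(c,.604,-.3,.04,.038,.05))
q=P[(P[...,2]>0.038)&(P[...,2]<0.05)&(abs(P[...,0]-.604)<.025)&(abs(P[...,1]+.3)<.05)]
for lo in np.arange(-.34,-.26,.003):
    k=q[(q[:,1]>lo)&(q[:,1]<lo+.003)]
    if len(k)>3: print(round(lo,4),len(k),np.percentile(k[:,0],[3,97]).round(4))
E
```

```text
{'n': 870, 'c': (603.8, -293.3), 'size': (39.4, 37.6), 'ang': -87.72, 'z': 43.4}
-0.313 49 [0.5962 0.613 ]
-0.31 53 [0.5961 0.6129]
-0.307 51 [0.5964 0.6127]
-0.304 54 [0.5959 0.6125]
-0.301 53 [0.5958 0.6119]
-0.298 51 [0.5957 0.6123]
-0.295 56 [0.5956 0.6121]
-0.292 53 [0.5954 0.6114]
-0.289 53 [0.5953 0.6118]
-0.286 56 [0.5952 0.6116]
-0.283 61 [0.5951 0.6115]
-0.28 106 [0.5854 0.6207]
-0.277 138 [0.5854 0.6207]
-0.274 34 [0.6005 0.6216]
```

move_arm(
  moves=[
    {"hand": 65,"x": -0.05,"y": -0.04,"z": 0.9,"wx": 0,"wy": 0,"wz": 0},
    {"hand": 65,"x": 0,"y": 0,"z": 1,"wx": 0,"wy": 0,"wz": 0},
    {"hand": 65,"x": 0,"y": 0,"z": 1,"wx": 0,"wy": 0,"wz": 0},
    {"hand": 65,"x": 0,"y": 0,"z": 1,"wx": 0,"wy": 0,"wz": 0},
    {"hand": 65,"x": 0,"y": 0,"z": 1,"wx": 0,"wy": 0,"wz": 0},
    {"hand": 65,"x": 0,"y": 0,"z": 1,"wx": 0,"wy": 0,"wz": 0},
    {"hand": 60,"x": 0,"y": 0,"z": 0.6,"wx": 0,"wy": 0,"wz": 0},
    {"hand": 50,"x": 0,"y": 0,"z": 0.2,"wx": 0,"wy": 0,"wz": 0},
    {"hand": 40,"x": 0,"y": 0,"z": 0,"wx": 0,"wy": 0,"wz": 0},
    {"hand": 0,"x": 0,"y": 0,"z": 0,"wx": 0,"wy": 0,"wz": 0},
    {"hand": 0,"x": 0,"y": 0,"z": 0,"wx": 0,"wy": 0,"wz": 0},
    {"hand": 0,"x": 0,"y": 0,"z": 0,"wx": 0,"wy": 0,"wz": 0},
    {"hand": 0,"x": 0,"y": 0,"z": 0,"wx": 0,"wy": 0,"wz": 0},
    {"hand": 0,"x": 0,"y": 0,"z": 0,"wx": 0,"wy": 0,"wz": 0},
    {"hand": 0,"x": 0,"y": 0,"z": 0,"wx": 0,"wy": 0,"wz": 0},
    {"hand": 0,"x": 0,"y": 0,"z": 0,"wx": 0,"wy": 0,"wz": 0},
  ],
)

```text
time_s: 35.3
position: [0.6044, -0.2982, 0.0117]
tcp_rot: [[-0.043, 0.999, 0.001], [0.999, 0.043, -0.001], [-0.001, 0.001, -1.0]]
force: [0.0, 0.8, 4.1]
opening: 0.201
```

move_arm(
  moves=[
    {"hand": 0,"x": 0,"y": 0,"z": -0.4,"wx": 0,"wy": 0,"wz": 0},
    {"hand": 0,"x": 0,"y": 0,"z": -0.8,"wx": 0,"wy": 0,"wz": 0},
    {"hand": 0,"x": 0,"y": 0,"z": -0.9,"wx": 0,"wy": 0,"wz": 0},
    {"hand": 0,"x": 0,"y": 0,"z": -0.8,"wx": 0,"wy": 0,"wz": 0},
    {"hand": 0,"x": 0,"y": 0,"z": 0,"wx": 0,"wy": 0,"wz": 0},
    {"hand": 0,"x": 0,"y": 0,"z": 0,"wx": 0,"wy": 0,"wz": 0},
    {"hand": 0,"x": 0,"y": 0,"z": 0,"wx": 0,"wy": 0,"wz": 0},
  ],
)

```text
time_s: 36.0
position: [0.6029, -0.2972, 0.0821]
tcp_rot: [[-0.044, 0.999, -0.002], [0.999, 0.044, 0.002], [0.002, -0.002, -1.0]]
force: [-0.3, -0.0, -1.0]
opening: 0.206
```

```bash
cat >> h.py <<'E'
def bar(c,y0=-.3,y1=.0):
    P=c["P"];q=P[(P[...,2]>0.06)&(P[...,2]<0.1)&(abs(P[...,0]-.598)<.025)&(P[...,1]>y0)&(P[...,1]<y1)&(c["hsv"][...,2]>110)]
    r=[]
    for lo in np.arange(y0,y1,.01):
        k=q[(q[:,1]>lo)&(q[:,1]<lo+.01)]
        if len(k)>30: r.append((lo+.005,(np.percentile(k[:,0],3)+np.percentile(k[:,0],97))/2,np.median(k[:,2])))
    r=np.array(r);fx=np.polyfit(r[:,0],r[:,1],1);fz=np.polyfit(r[:,0],r[:,2],1)
    print("bar y",r[0,0],r[-1,0],"slope x",fx[0],"z",fz[0],"x at -.0245",np.polyval(fx,-.0243),"x at .1428",np.polyval(fx,.1428),"top z at",np.polyval(fz,[-.28,-.1,-.0243,.1428]).round(4))
E
python3 - <<'E'
from h import *
s=bot.read_state();print(s["time_s"],s["position"],s["tcp_rot"],s["force"],s["opening"]*87)
c=cap("wrist");save(c,"d4.png");bar(c)
c=cap("side");save(c,"d4s.png",(220,140,370,260),5);
E
```

```text
36.0 [ 0.60293635 -0.29718097  0.08207129] [[-0.04373895  0.99904005 -0.00242617]
 [ 0.99904149  0.04374297  0.00163106]
 [ 0.00173562 -0.0023525  -0.99999573]] [-2.79361445e-01 -1.64316331e-05 -9.51423669e-01] 17.930857343375287
bar y -0.27499999999999997 -0.16499999999999987 slope x -0.039776696761400866 z 0.0009590693942353632 x at -.0245 0.5906332968318799 x at .1428 0.5839866108030498 top z at [0.0889 0.089  0.0891 0.0893]
```

View pics/d4s.png

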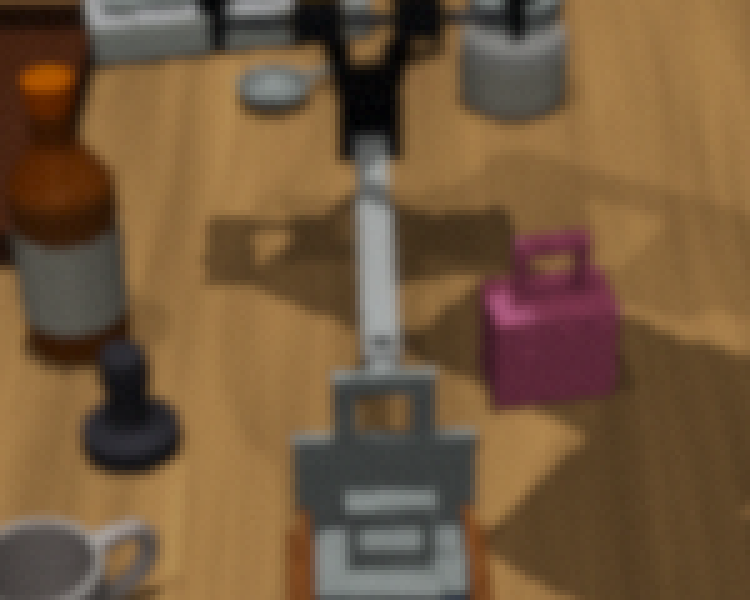

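View pics/d4.png

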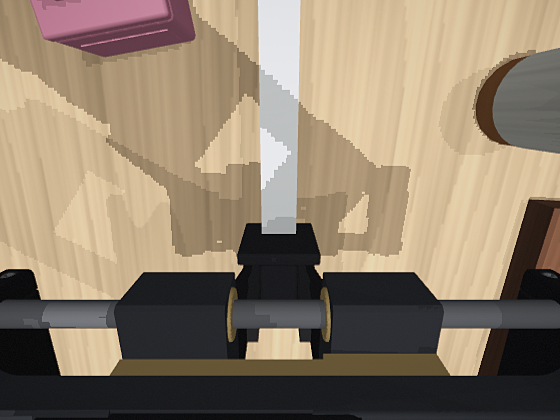

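move_arm(
  moves=[
    {"hand": 0,"x": 0.3,"y": 0,"z": -0.06,"wx": 0,"wy": 0,"wz": 0},
    {"hand": 0,"x": 0.5,"y": 0,"z": 0,"wx": 0,"wy": 0,"wz": 0},
    {"hand": 0,"x": 0.5,"y": 0,"z": 0,"wx": 0,"wy": 0,"wz": 0},
    {"hand": 0,"x": 0.5,"y": 0,"z": 0,"wx": 0,"wy": 0,"wz": 0},
    {"hand": 0,"x": 0.5,"y": 0,"z": 0,"wx": 0,"wy": 0,"wz": 0},
    {"hand": 0,"x": 0.5,"y": 0,"z": 0,"wx": 0,"wy": 0,"wz": 0},
    {"hand": 0,"x": 0.2,"y": 0,"z": 0,"wx": 0,"wy": 0,"wz": 0},
    {"hand": 0,"x": 0,"y": 0,"z": 0,"wx": 0,"wy": 0,"wz": 0},
  ],
)

```text
time_s: 36.9
position: [0.6007, -0.2218, 0.0851]
tcp_rot: [[-0.045, 0.999, -0.0], [0.999, 0.045, 0.0], [0.0, -0.0, -1.0]]
force: [0.4, 0.5, -1.0]
opening: 0.2
```

```bash
python3 - <<'E'
from h import *
s=bot.read_state();print(s["time_s"],s["position"],s["tcp_rot"],s["force"],s["opening"]*87)
c=cap("wrist");save(c,"d5.png");bar(c,-.21,-.035)
print("plate-",rect(c,.59,-.025,.03,.1035,.112))
c=cap("side");save(c,"d5s.png",(220,140,370,260),5);
E
```

```text
36.9 [ 0.60065696 -0.22179987  0.08510945] [[-4.50748857e-02  9.98983577e-01 -2.59671713e-04]
 [ 9.98983605e-01  4.50749123e-02  9.77727040e-05]
 [ 1.09378005e-04 -2.55000691e-04 -9.99999962e-01]] [ 0.41891585  0.51173036 -1.00171567] 17.441210095245175
bar y -0.19499999999999998 -0.09499999999999989 slope x -0.04206943270851632 z -0.0012311229788411072 x at -.0245 0.5909709905674704 x at .1428 0.5839411883618774 top z at [0.092  0.0918 0.0917 0.0915]
plate- None
```

View pics/d5s.png

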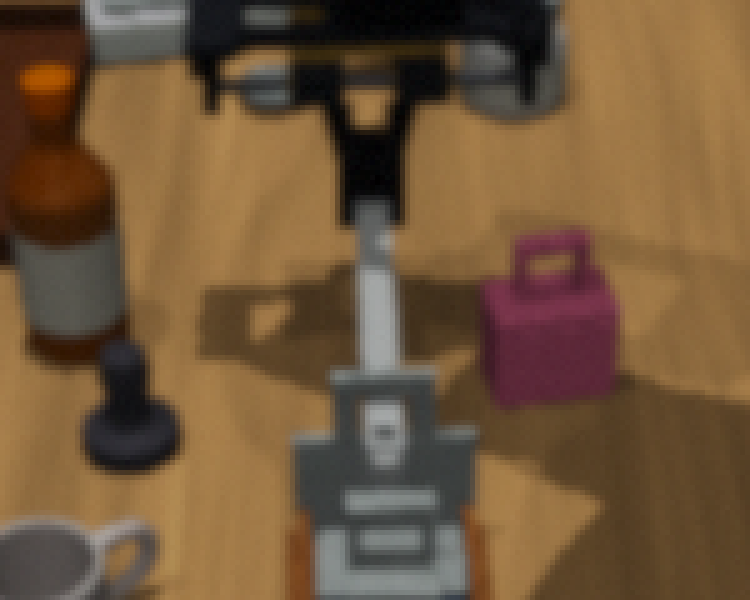

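View pics/d5.png

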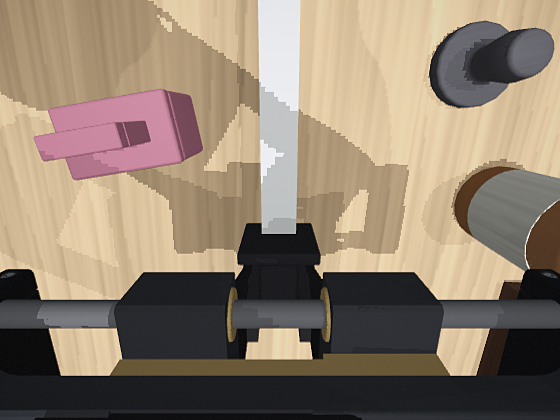

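move_arm(
  moves=[
    {"hand": 0,"x": 0.4,"y": 0,"z": 0.06,"wx": 0,"wy": 0,"wz": 0},
    {"hand": 0,"x": 0.5,"y": 0,"z": 0,"wx": 0,"wy": 0,"wz": 0},
    {"hand": 0,"x": 0.5,"y": 0,"z": 0,"wx": 0,"wy": 0,"wz": 0},
    {"hand": 0,"x": 0.5,"y": 0,"z": 0,"wx": 0,"wy": 0,"wz": 0},
    {"hand": 0,"x": 0.5,"y": 0,"z": 0,"wx": 0,"wy": 0,"wz": 0},
    {"hand": 0,"x": 0.5,"y": 0,"z": 0,"wx": 0,"wy": 0,"wz": 0},
    {"hand": 0,"x": 0.1,"y": 0,"z": 0,"wx": 0,"wy": 0,"wz": 0},
    {"hand": 0,"x": 0,"y": 0,"z": 0,"wx": 0,"wy": 0,"wz": 0},
  ],
)

```text
time_s: 37.8
position: [0.5975, -0.1472, 0.0836]
tcp_rot: [[-0.045, 0.999, -0.0], [0.999, 0.045, -0.0], [-0.0, -0.0, -1.0]]
force: [0.9, -0.2, -1.4]
opening: 0.204
```

```bash
python3 - <<'E'
from h import *
s=bot.read_state();print(s["time_s"],s["position"],s["tcp_rot"],s["force"],s["opening"]*87)
c=cap("wrist");save(c,"d6.png");bar(c,-.14,-.035)
c=cap("side");save(c,"d6s.png",(220,180,370,300),5);
E
```

```text
37.8 [ 0.59746205 -0.14723775  0.08355957] [[-4.49741687e-02  9.98988149e-01 -4.13311042e-05]
 [ 9.98988137e-01  4.49741614e-02 -1.64016219e-04]
 [-1.61991427e-04 -4.86657759e-05 -9.99999986e-01]] [ 0.85816395 -0.15993908 -1.44436499] 17.790736134796976
bar y -0.125 -0.03499999999999993 slope x -0.039800281965729004 z -0.001471737907980864 x at -.0245 0.5910452112077447 x at .1428 0.5843945840912713 top z at [0.0906 0.0903 0.0902 0.09  ]
```

View pics/d6s.png

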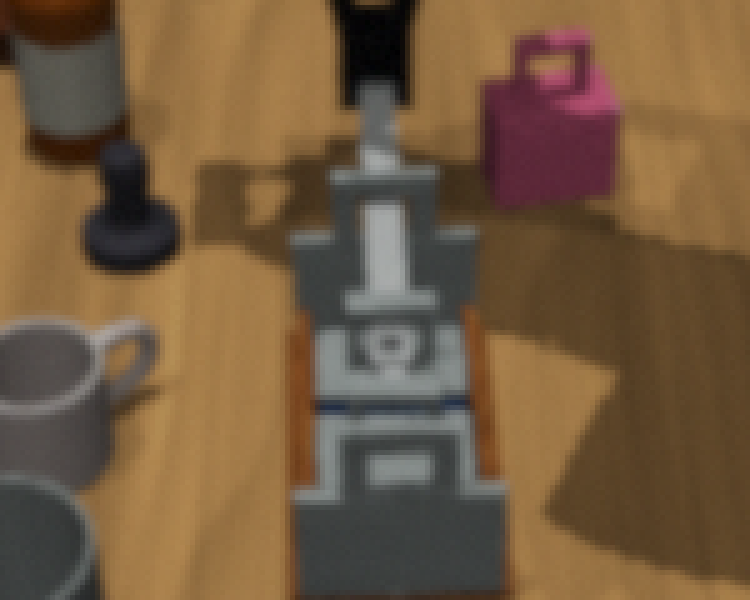

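move_arm(
  moves=[
    {"hand": 0,"x": 0.4,"y": 0,"z": 0,"wx": 0,"wy": 0,"wz": 0},
    {"hand": 0,"x": 0.5,"y": 0,"z": 0,"wx": 0,"wy": 0,"wz": 0},
    {"hand": 0,"x": 0.5,"y": 0,"z": 0,"wx": 0,"wy": 0,"wz": 0},
    {"hand": 0,"x": 0.5,"y": 0,"z": 0,"wx": 0,"wy": 0,"wz": 0},
    {"hand": 0,"x": 0.5,"y": 0,"z": 0,"wx": 0,"wy": 0,"wz": 0},
    {"hand": 0,"x": 0.5,"y": 0,"z": 0,"wx": 0,"wy": 0,"wz": 0},
    {"hand": 0,"x": 0.4,"y": 0,"z": 0,"wx": 0,"wy": 0,"wz": 0},
    {"hand": 0,"x": 0.2,"y": 0,"z": 0,"wx": 0,"wy": 0,"wz": 0},
    {"hand": 0,"x": 0,"y": 0,"z": 0,"wx": 0,"wy": 0,"wz": 0},
    {"hand": 0,"x": 0,"y": 0,"z": 0,"wx": 0,"wy": 0,"wz": 0},
  ],
)

```text
time_s: 38.9
position: [0.5938, -0.0608, 0.0835]
tcp_rot: [[-0.044, 0.999, 0.0], [0.999, 0.044, -0.0], [-0.0, 0.0, -1.0]]
force: [0.5, -0.2, -0.6]
opening: 0.203
```

```bash
python3 - <<'E'
from h import *
s=bot.read_state();print(s["time_s"],s["position"],s["tcp_rot"],s["force"],s["opening"]*87)
c=cap("wrist");save(c,"d7.png")
c=cap("side");save(c,"d7s.png",(220,180,370,300),5);
E
```

```text
38.9 [ 0.59380329 -0.06078578  0.08354868] [[-4.38129512e-02  9.99039695e-01  3.35085618e-04]
 [ 9.99039680e-01  4.38130726e-02 -3.64001942e-04]
 [-3.78333520e-04  3.18815829e-04 -9.99999878e-01]] [ 0.48457288 -0.22595476 -0.56054545] 17.69533441767926
```

View pics/d7s.png

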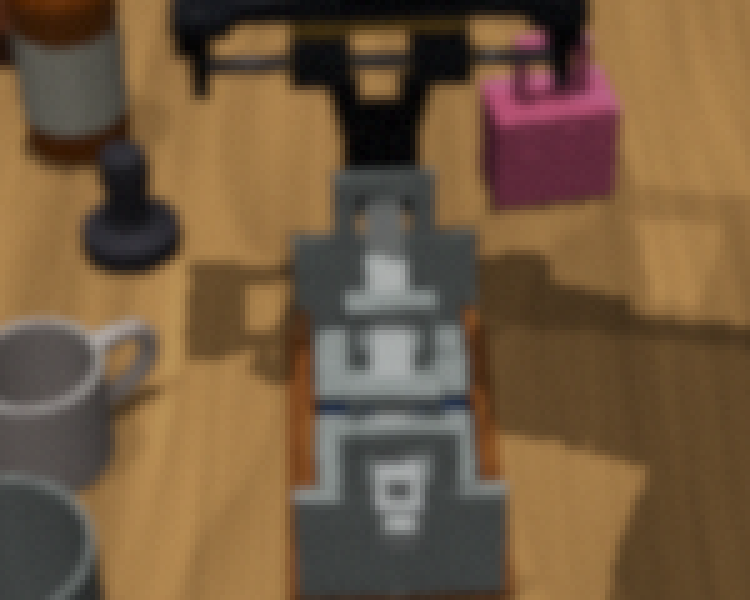

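View pics/d7.png

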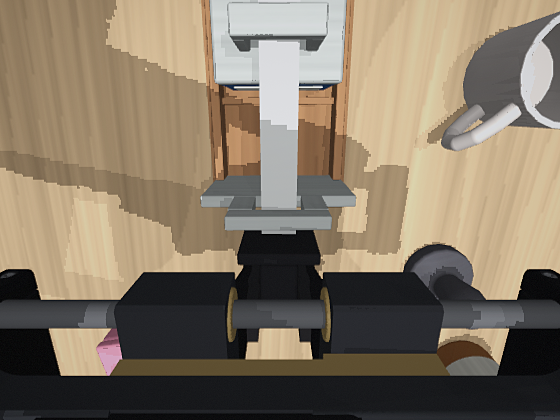

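move_arm(
  moves=[
    {"hand": 0,"x": 0.12,"y": 0,"z": 0,"wx": 0,"wy": 0,"wz": 0},
    {"hand": 0,"x": 0.12,"y": 0,"z": 0,"wx": 0,"wy": 0,"wz": 0},
    {"hand": 0,"x": 0.06,"y": 0,"z": 0,"wx": 0,"wy": 0,"wz": 0},
    {"hand": 0,"x": 0,"y": 0,"z": 0,"wx": 0,"wy": 0,"wz": 0},
    {"hand": 0,"x": 0,"y": 0,"z": 0,"wx": 0,"wy": 0,"wz": 0},
  ],
)

```text
time_s: 39.5
position: [0.5933, -0.0531, 0.0835]
tcp_rot: [[-0.044, 0.999, 0.0], [0.999, 0.044, -0.0], [-0.0, 0.0, -1.0]]
force: [0.1, 0.0, -2.1]
opening: 0.206
```

move_arm(
  moves=[
    {"hand": 0,"x": 0.05,"y": 0,"z": 0,"wx": 0,"wy": 0,"wz": 0},
    {"hand": 0,"x": 0.05,"y": 0,"z": 0,"wx": 0,"wy": 0,"wz": 0},
    {"hand": 0,"x": 0,"y": 0,"z": 0,"wx": 0,"wy": 0,"wz": 0},
    {"hand": 0,"x": 0,"y": 0,"z": 0,"wx": 0,"wy": 0,"wz": 0},
  ],
)

```text
time_s: 39.9
position: [0.5934, -0.0526, 0.0836]
tcp_rot: [[-0.045, 0.999, 0.0], [0.999, 0.045, -0.003], [-0.003, 0.0, -1.0]]
force: [-1.2, -6.3, -1.6]
opening: 0.201
```

move_arm(
  moves=[
    {"hand": 0,"x": 0,"y": 0,"z": 0.06,"wx": 0,"wy": 0,"wz": 0},
    {"hand": 0,"x": 0,"y": 0,"z": 0.05,"wx": 0,"wy": 0,"wz": 0},
    {"hand": 0,"x": 0.02,"y": 0,"z": 0,"wx": 0,"wy": 0,"wz": 0},
    {"hand": 0,"x": 0,"y": 0,"z": 0,"wx": 0,"wy": 0,"wz": 0},
  ],
)

```text
time_s: 40.3
position: [0.594, -0.0526, 0.0813]
tcp_rot: [[-0.045, 0.999, 0.002], [0.999, 0.045, -0.004], [-0.004, 0.002, -1.0]]
force: [-1.0, -7.4, 0.4]
opening: 0.211
```

move_arm(
  moves=[
    {"hand": 30,"x": 0,"y": 0,"z": 0,"wx": 0,"wy": 0,"wz": 0},
    {"hand": 50,"x": 0,"y": 0,"z": 0,"wx": 0,"wy": 0,"wz": 0},
    {"hand": 60,"x": 0,"y": 0,"z": 0,"wx": 0,"wy": 0,"wz": 0},
    {"hand": 60,"x": 0,"y": 0,"z": -0.5,"wx": 0,"wy": 0,"wz": 0},
    {"hand": 60,"x": 0,"y": 0,"z": -1,"wx": 0,"wy": 0,"wz": 0},
    {"hand": 60,"x": 0,"y": 0,"z": -1,"wx": 0,"wy": 0,"wz": 0},
    {"hand": 60,"x": 0,"y": 0,"z": -1,"wx": 0,"wy": 0,"wz": 0},
    {"hand": 60,"x": 0,"y": 0,"z": -1,"wx": 0,"wy": 0,"wz": 0},
    {"hand": 60,"x": 0,"y": 0,"z": -1,"wx": 0,"wy": 0,"wz": 0},
    {"hand": 60,"x": 0,"y": 0,"z": 0,"wx": 0,"wy": 0,"wz": 0},
    {"hand": 60,"x": 0,"y": 0,"z": 0,"wx": 0,"wy": 0,"wz": 0},
  ],
)

```text
time_s: 41.4
position: [0.5932, -0.0499, 0.2193]
tcp_rot: [[-0.044, 0.999, 0.002], [0.999, 0.044, -0.0], [-0.0, 0.002, -1.0]]
force: [-0.3, 0.7, 0.0]
opening: 0.689
```

move_arm(
  moves=[
    {"hand": 60,"x": 0.9,"y": 0.1,"z": 0,"wx": 0,"wy": 0,"wz": 0},
    {"hand": 60,"x": 0.9,"y": 0.1,"z": 0,"wx": 0,"wy": 0,"wz": 0},
    {"hand": 60,"x": 0.9,"y": 0.1,"z": 0,"wx": 0,"wy": 0,"wz": 0},
    {"hand": 60,"x": 0.9,"y": 0.1,"z": 0,"wx": 0,"wy": 0,"wz": 0},
    {"hand": 60,"x": 0.9,"y": 0.1,"z": 0,"wx": 0,"wy": 0,"wz": 0},
    {"hand": 60,"x": 0.9,"y": 0.1,"z": 0,"wx": 0,"wy": 0,"wz": 0},
    {"hand": 60,"x": 0.9,"y": 0,"z": 0,"wx": 0,"wy": 0,"wz": 0},
    {"hand": 60,"x": 0.9,"y": 0,"z": 0,"wx": 0,"wy": 0,"wz": 0},
    {"hand": 60,"x": 0.9,"y": 0,"z": 0,"wx": 0,"wy": 0,"wz": 0},
    {"hand": 60,"x": 0.9,"y": 0,"z": 0,"wx": 0,"wy": 0,"wz": 0},
    {"hand": 60,"x": 0.9,"y": 0,"z": 0,"wx": 0,"wy": 0,"wz": 0},
    {"hand": 60,"x": 0.9,"y": 0,"z": 0,"wx": 0,"wy": 0,"wz": 0},
    {"hand": 60,"x": 0.9,"y": 0,"z": 0,"wx": 0,"wy": 0,"wz": 0},
    {"hand": 60,"x": 0,"y": 0,"z": 0,"wx": 0,"wy": 0,"wz": 0},
    {"hand": 60,"x": 0,"y": 0,"z": 0,"wx": 0,"wy": 0,"wz": 0},
  ],
)

```text
time_s: 42.9
position: [0.5943, 0.2427, 0.2168]
tcp_rot: [[-0.045, 0.999, -0.003], [0.999, 0.045, -0.001], [-0.001, -0.003, -1.0]]
force: [-0.5, -0.1, -0.4]
opening: 0.695
```

```bash
python3 - <<'E'
from h import *
s=bot.read_state();print(s["time_s"],s["position"],s["tcp_rot"],s["force"],s["opening"]*87)
c=cap("wrist");save(c,"e1.png");P=c["P"]
h=c["hsv"];m=(h[...,0]<18)&(h[...,1]>170)&(h[...,2]>120)&(P[...,2]>.085)
q=P[m];print(len(q));c2=dict(P=np.where(m[...,None],P,np.nan))
print("grip",rect(c2,.6,.37,.06,.085,.11))
print("standtop",rect(c,.6,.37,.06,.06,.07))
print("foot",rect(c,.6,.37,.08,.004,.02))
c=cap("side");save(c,"e1s.png",(200,180,420,400),3);
E
```

```text
42.9 [0.59432252 0.24273183 0.21679607] [[-0.04490312  0.99898742 -0.00280207]
 [ 0.99899076  0.04489986 -0.00121385]
 [-0.00108681 -0.00285375 -0.99999534]] [-0.48223438 -0.05237139 -0.36620011] 60.43339794794896
37
grip {'n': 9, 'c': (588.2, 372.2), 'size': (8.2, 3.2), 'ang': 40.53, 'z': 96.1}
standtop {'n': 1544, 'c': (601.2, 362.9), 'size': (56.0, 34.2), 'ang': -11.57, 'z': 66.6}
foot {'n': 1865, 'c': (601.3, 362.8), 'size': (79.7, 69.9), 'ang': -11.5, 'z': 4.8}
```

View pics/e1.png

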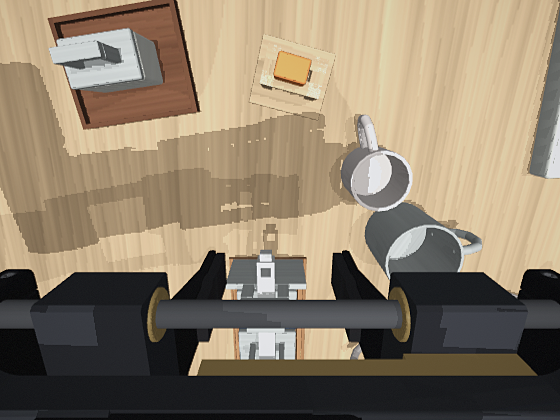

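View pics/e1s.png

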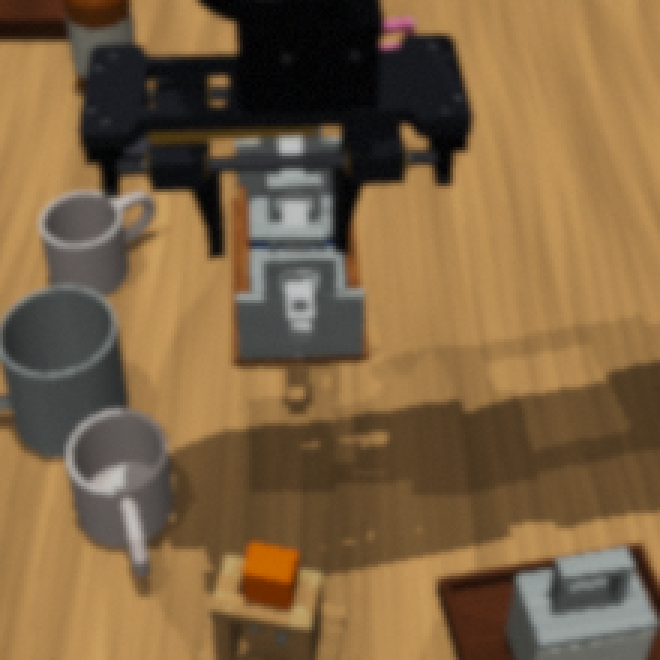

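```bash
cat >> h.py <<'E'
def ray(c,u,v,z):
    d=c["pose"][:3,:3]@np.array([(u-c["cx"])/c["fx"],(v-c["cy"])/c["fy"],1]);o=c["pose"][:3,3]
    return o+d*(z-o[2])/d[2]
E
python3 - <<'E'
from h import *
c=cap("wrist");P=c["P"]
print("grip",rect(c,.6,.363,.03,.088,.11))
save(c,"e2.png",(230,230,310,300),8)
save(c,"e2b.png",(240,25,350,125),6)
q=P[(P[...,2]>.075)&(P[...,2]<.095)&(abs(P[...,0]-.582)<.02)&(P[...,1]>.15)&(P[...,1]<.21)]
print(len(q),np.percentile(q,[1,50,99],axis=0).round(4).tolist())
for z in(.087,):print(ray(c,266,272,z))
E
```

```text
grip {'n': 922, 'c': (598.6, 362.7), 'size': (28.0, 20.1), 'ang': -12.72, 'z': 96.4}
611 [[0.5733, 0.1507, 0.0756], [0.5824, 0.1695, 0.0871], [0.5914, 0.19, 0.0891]]
[0.58372373 0.16941153 0.087     ]
```

View pics/e2.png

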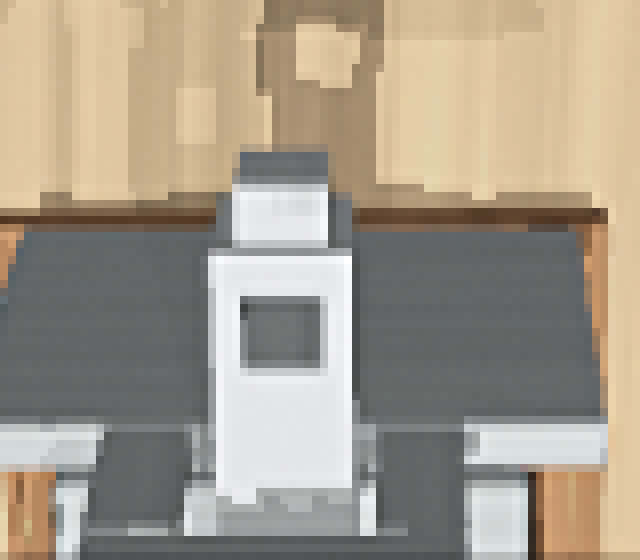

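View pics/e2b.png

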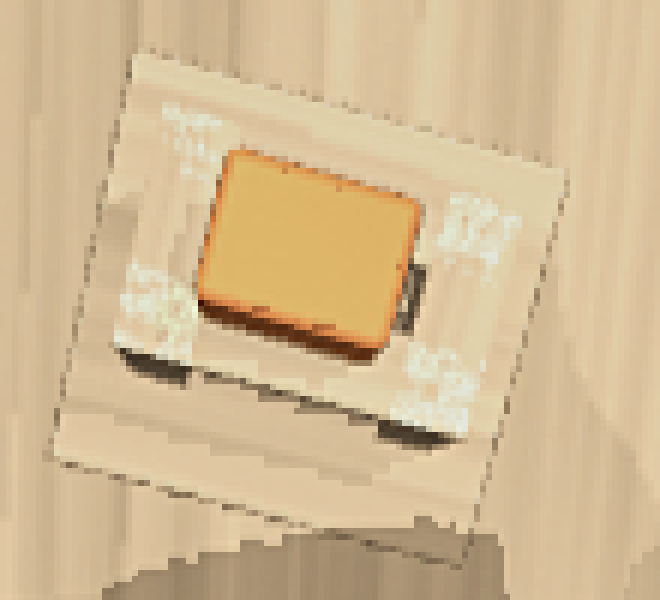

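```bash
python3 - <<'E'
from h import *
c=cap("side");P=c["P"]
im=c["image"][350:415,255:325];cv2.imwrite("pics/e3.png",cv2.resize(im[:,:,::-1],None,fx=10,fy=9,interpolation=cv2.INTER_CUBIC))
c=cap("scene");im=c["image"][145:200,360:415];cv2.imwrite("pics/e3b.png",cv2.resize(im[:,:,::-1],None,fx=10,fy=10,interpolation=cv2.INTER_CUBIC))
E
```

```text
(no output)
```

View pics/e3.png

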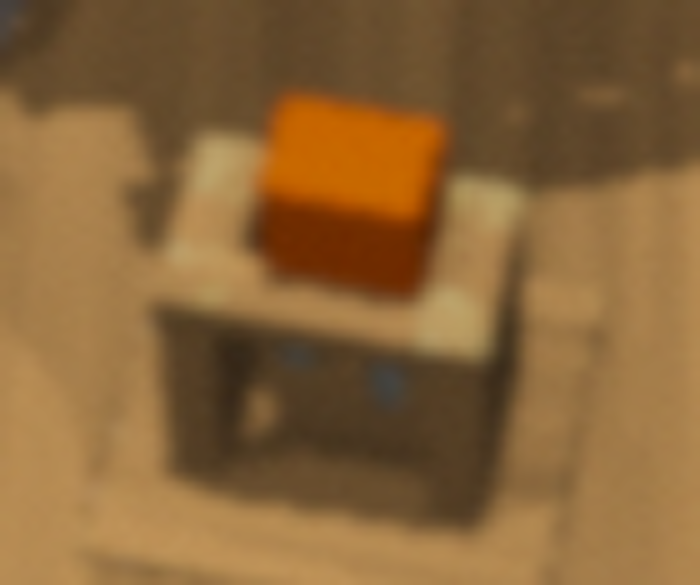

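View pics/e3b.png

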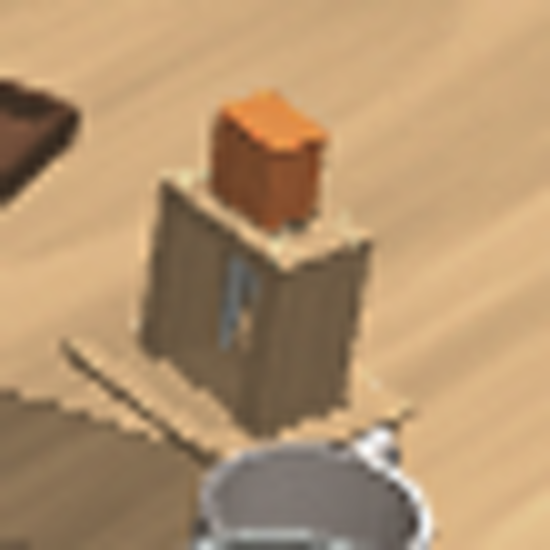

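move_arm(
  moves=[
    {"hand": 60,"x": 0,"y": 0,"z": 0,"wx": 0,"wy": 0,"wz": 7.4},
    {"hand": 60,"x": 0,"y": 0,"z": 0,"wx": 0,"wy": 0,"wz": 7.4},
    {"hand": 60,"x": 0.95,"y": -0.17,"z": 0,"wx": 0,"wy": 0,"wz": 0},
    {"hand": 60,"x": 0.95,"y": -0.17,"z": 0,"wx": 0,"wy": 0,"wz": 0},
    {"hand": 60,"x": 0.95,"y": -0.17,"z": 0.5,"wx": 0,"wy": 0,"wz": 0},
    {"hand": 60,"x": 0.95,"y": -0.17,"z": 0.9,"wx": 0,"wy": 0,"wz": 0},
    {"hand": 60,"x": 0.93,"y": -0.18,"z": 0.9,"wx": 0,"wy": 0,"wz": 0},
    {"hand": 60,"x": 0,"y": 0,"z": 0,"wx": 0,"wy": 0,"wz": 0},
    {"hand": 60,"x": 0,"y": 0,"z": 0,"wx": 0,"wy": 0,"wz": 0},
  ],
)

```text
time_s: 44.05
position: [0.5994, 0.3623, 0.1602]
tcp_rot: [[0.213, 0.977, -0.001], [0.977, -0.213, -0.001], [-0.001, -0.001, -1.0]]
force: [-0.1, 0.3, 0.7]
opening: 0.691
```

```bash
python3 - <<'E'
from h import *
s=bot.read_state();print(s["time_s"],s["position"],s["tcp_rot"],s["force"],s["opening"]*87)
c=cap("wrist");save(c,"e4.png");P=c["P"]
print("grip",rect(c,.6,.363,.03,.088,.11),"standtop",rect(c,.6,.37,.06,.06,.07))
c=cap("side");P=c["P"]
im=c["image"][150:230,240:330]
s=c
cv2.imwrite("pics/e4s.png",c["image"][170:300,230:350][:,:,::-1].repeat(4,0).repeat(4,1))
print("blue/red arch side",rect(c,.586,.0588,.03,.092,.104),rect(c,.586,.1138,.03,.092,.104))
E
```

```text
44.05 [0.5993595 0.362262  0.160182 ] [[ 2.12680419e-01  9.77121042e-01 -1.22801705e-03]
 [ 9.77120799e-01 -2.12681842e-01 -1.17432845e-03]
 [-1.40863797e-03 -9.50164337e-04 -9.99998556e-01]] [-0.10905212  0.31982115  0.74036973] 60.12832701724822
grip {'n': 993, 'c': (598.3, 362.8), 'size': (27.8, 20.9), 'ang': -12.33, 'z': 96.3} standtop {'n': 1594, 'c': (601.0, 363.1), 'size': (56.2, 34.5), 'ang': -11.8, 'z': 66.5}
blue/red arch side None None
```

View pics/e4.png

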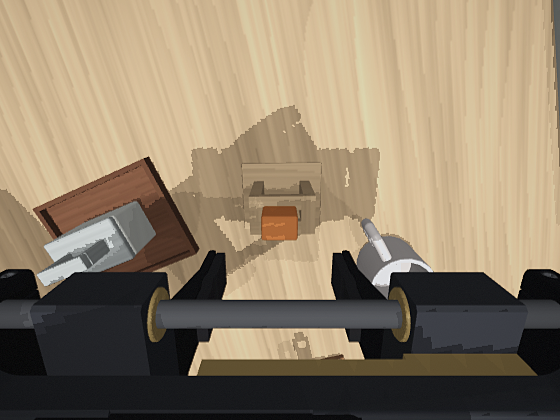

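move_arm(
  moves=[
    {"hand": 60,"x": 0.02,"y": -0.04,"z": 0.9,"wx": 0,"wy": 0,"wz": 0},
    {"hand": 55,"x": 0,"y": 0,"z": 0.9,"wx": 0,"wy": 0,"wz": 0},
    {"hand": 55,"x": 0,"y": 0,"z": 0.9,"wx": 0,"wy": 0,"wz": 0},
    {"hand": 50,"x": 0,"y": 0,"z": 0.5,"wx": 0,"wy": 0,"wz": 0},
    {"hand": 50,"x": 0,"y": 0,"z": 0.33,"wx": 0,"wy": 0,"wz": 0},
    {"hand": 50,"x": 0,"y": 0,"z": 0,"wx": 0,"wy": 0,"wz": 0},
    {"hand": 0,"x": 0,"y": 0,"z": 0,"wx": 0,"wy": 0,"wz": 0},
    {"hand": 0,"x": 0,"y": 0,"z": 0,"wx": 0,"wy": 0,"wz": 0},
    {"hand": 0,"x": 0,"y": 0,"z": 0,"wx": 0,"wy": 0,"wz": 0},
    {"hand": 0,"x": 0,"y": 0,"z": 0,"wx": 0,"wy": 0,"wz": 0},
    {"hand": 0,"x": 0,"y": 0,"z": 0,"wx": 0,"wy": 0,"wz": 0},
    {"hand": 0,"x": 0,"y": 0,"z": 0,"wx": 0,"wy": 0,"wz": 0},
    {"hand": 0,"x": 0,"y": 0,"z": 0,"wx": 0,"wy": 0,"wz": 0},
  ],
)

```text
time_s: 45.45
position: [0.5992, 0.3638, 0.0734]
tcp_rot: [[0.213, 0.977, 0.001], [0.977, -0.213, 0.001], [0.001, 0.001, -1.0]]
force: [-0.6, -0.4, 4.7]
opening: 0.316
```

```bash
python3 - <<'E'
from h import *
s=bot.read_state();print(s["time_s"],s["position"],s["tcp_rot"],s["force"],s["opening"]*87)
c=cap("wrist");save(c,"e5.png")
E
```

```text
45.45 [0.59917841 0.36383585 0.07335736] [[ 2.13012917e-01  9.77048464e-01  1.34011878e-03]
 [ 9.77049015e-01 -2.13013827e-01  5.75570188e-04]
 [ 8.47823798e-04  1.18675785e-03 -9.99998936e-01]] [-0.62014938 -0.3783008   4.72354416] 27.462217919336602
```

View pics/e5.png

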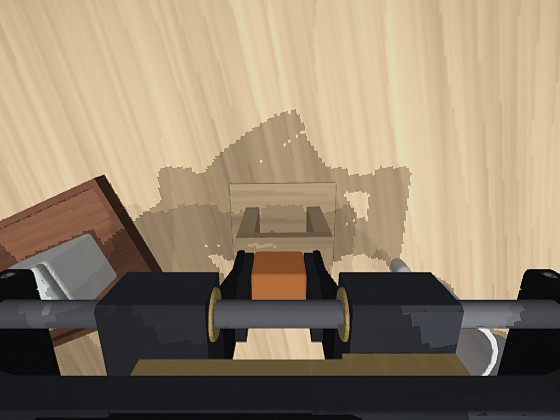

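move_arm(
  moves=[
    {"hand": 0,"x": 0,"y": 0,"z": -0.4,"wx": 0,"wy": 0,"wz": 0},
    {"hand": 0,"x": 0,"y": 0,"z": -0.8,"wx": 0,"wy": 0,"wz": 0},
    {"hand": 0,"x": 0,"y": 0,"z": -0.9,"wx": 0,"wy": 0,"wz": 0},
    {"hand": 0,"x": 0,"y": 0,"z": -0.9,"wx": 0,"wy": 0,"wz": 0},
    {"hand": 0,"x": 0,"y": 0,"z": -0.9,"wx": 0,"wy": 0,"wz": 0},
    {"hand": 0,"x": 0,"y": 0,"z": -0.9,"wx": 0,"wy": 0,"wz": 0},
    {"hand": 0,"x": 0,"y": 0,"z": 0,"wx": 0,"wy": 0,"wz": 0},
    {"hand": 0,"x": 0,"y": 0,"z": 0,"wx": 0,"wy": 0,"wz": 0},
  ],
)

```text
time_s: 46.3
position: [0.5983, 0.3634, 0.1922]
tcp_rot: [[0.213, 0.977, -0.0], [0.977, -0.213, -0.0], [-0.0, -0.0, -1.0]]
force: [0.2, 0.1, -0.5]
opening: 0.32
```

```bash
python3 - <<'E'
from h import *
s=bot.read_state();print(s["time_s"],s["position"],s["tcp_rot"],s["force"],s["opening"]*87)
c=cap("side");P=c["P"]
im=c["image"][230:400,220:360];cv2.imwrite("pics/e6.png",cv2.resize(im[:,:,::-1],None,fx=4,fy=3.5,interpolation=cv2.INTER_CUBIC))
im=c["image"][270:340,260:320];cv2.imwrite("pics/e6b.png",cv2.resize(im[:,:,::-1],None,fx=10,fy=8.5,interpolation=cv2.INTER_NEAREST))
E
```

```text
46.3 [0.59833978 0.36342671 0.19224913] [[ 2.13059970e-01  9.77039080e-01 -2.91582921e-04]
 [ 9.77039103e-01 -2.13060018e-01 -1.43609577e-04]
 [-2.02436831e-04 -2.54290463e-04 -9.99999947e-01]] [ 0.23209188  0.07727285 -0.52895712] 27.826570790756218
```

View pics/e6.png

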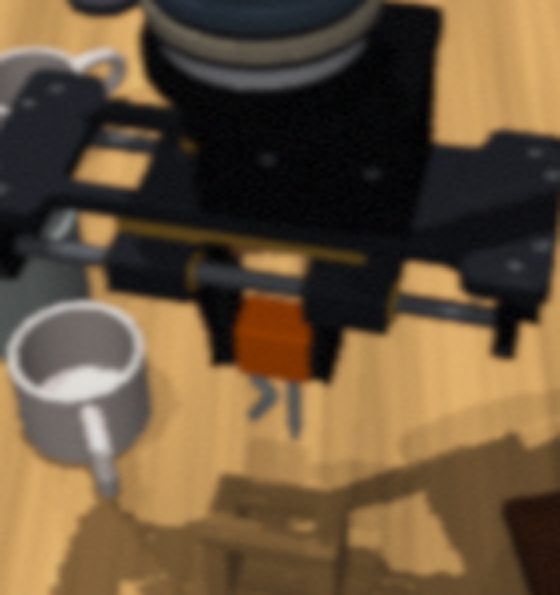

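move_arm(
  moves=[
    {"hand": 0,"x": 0,"y": 0,"z": -0.2,"wx": 0,"wy": 0,"wz": -7.4},
    {"hand": 0,"x": 0,"y": 0,"z": -0.2,"wx": 0,"wy": 0,"wz": -7.4},
    {"hand": 0,"x": -0.9,"y": -0.08,"z": 0,"wx": 0,"wy": 0,"wz": 0},
    {"hand": 0,"x": -0.96,"y": -0.08,"z": 0,"wx": 0,"wy": 0,"wz": 0},
    {"hand": 0,"x": -0.96,"y": -0.08,"z": 0,"wx": 0,"wy": 0,"wz": 0},
    {"hand": 0,"x": -0.96,"y": -0.08,"z": 0,"wx": 0,"wy": 0,"wz": 0},
    {"hand": 0,"x": -0.96,"y": -0.08,"z": 0,"wx": 0,"wy": 0,"wz": 0},
    {"hand": 0,"x": -0.96,"y": -0.08,"z": 0,"wx": 0,"wy": 0,"wz": 0},
    {"hand": 0,"x": -0.96,"y": -0.08,"z": 0,"wx": 0,"wy": 0,"wz": 0},
    {"hand": 0,"x": -0.96,"y": -0.08,"z": 0,"wx": 0,"wy": 0,"wz": 0},
    {"hand": 0,"x": -0.96,"y": -0.08,"z": 0,"wx": 0,"wy": 0,"wz": 0},
    {"hand": 0,"x": -0.96,"y": -0.08,"z": 0,"wx": 0,"wy": 0,"wz": 0},
    {"hand": 0,"x": -0.96,"y": -0.08,"z": 0,"wx": 0,"wy": 0,"wz": 0},
    {"hand": 0,"x": 0,"y": 0,"z": 0,"wx": 0,"wy": 0,"wz": 0},
    {"hand": 0,"x": 0,"y": 0,"z": 0,"wx": 0,"wy": 0,"wz": 0},
    {"hand": 0,"x": 0,"y": 0,"z": 0,"wx": 0,"wy": 0,"wz": 0},
  ],
)

```text
time_s: 47.95
position: [0.5876, 0.1012, 0.2016]
tcp_rot: [[-0.044, 0.999, -0.002], [0.999, 0.044, 0.001], [0.001, -0.002, -1.0]]
force: [-0.7, 0.5, -0.7]
opening: 0.316
```

```bash
cat > hole.py <<'E'
from h import *
s=bot.read_state();p0=s["position"];print(s["time_s"],p0,s["tcp_rot"],s["force"],s["opening"]*87)
c=cap("wrist");save(c,"f_hole.png");P=c["P"]
reg=(P[...,2]>.08)&(P[...,2]<.094)&(abs(P[...,0]-.582)<.02)&(P[...,1]>.147)&(P[...,1]<.2)
q=P[reg];print("bar end",len(q),np.percentile(q,[1,50,99],axis=0).round(4).tolist())
# hole: pixels of bar region's bounding convex hull with lower depth / dark
v,u=np.nonzero(reg);print("px",u.min(),u.max(),v.min(),v.max())
hull=cv2.convexHull(np.stack([u,v],1).astype(np.int32));m=np.zeros(reg.shape,np.uint8);cv2.fillConvexPoly(m,hull,1)
m=cv2.erode(m,np.ones((3,3)))
d=(m>0)&(c["hsv"][...,2]<130)
n,l,st,ce=cv2.connectedComponentsWithStats(d.astype(np.uint8))
for i in range(1,n):
    if st[i,4]>8: print("dark",st[i],ce[i],ray(c,ce[i][0],ce[i][1],.087).round(4))
x0,y0=u.min()-15,v.min()-15
save(c,"f_crop.png",(x0,y0,x0+80,y0+70),8)
E
python3 hole.py
```

```text
47.95 [0.58763308 0.10119252 0.20161891] [[-4.41160924e-02  9.99024957e-01 -1.70436066e-03]
 [ 9.99026206e-01  4.41171121e-02  5.65406608e-04]
 [ 6.40046782e-04 -1.67775743e-03 -9.99998388e-01]] [-0.7249254   0.53949726 -0.68324807] 27.485310824725573
bar end 907 [[0.5735, 0.1472, 0.0831], [0.5831, 0.1646, 0.0874], [0.599, 0.1893, 0.0895]]
px 267 298 108 161
dark [272 126  12  12  23] [274.86956522 134.13043478] [0.5804 0.1683 0.087 ]
dark [289 149   9  12  85] [292.65882353 154.74117647] [0.5964 0.1516 0.087 ]
```

View pics/f_hole.png

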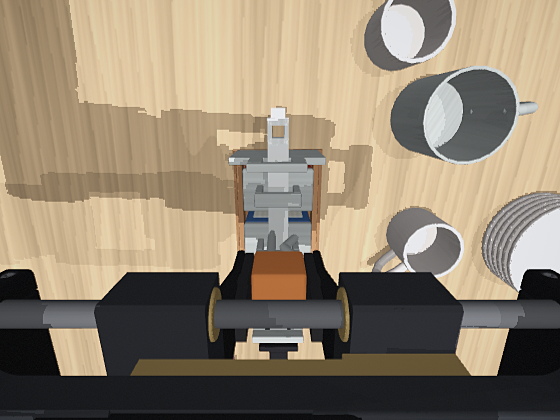

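View pics/f_crop.png

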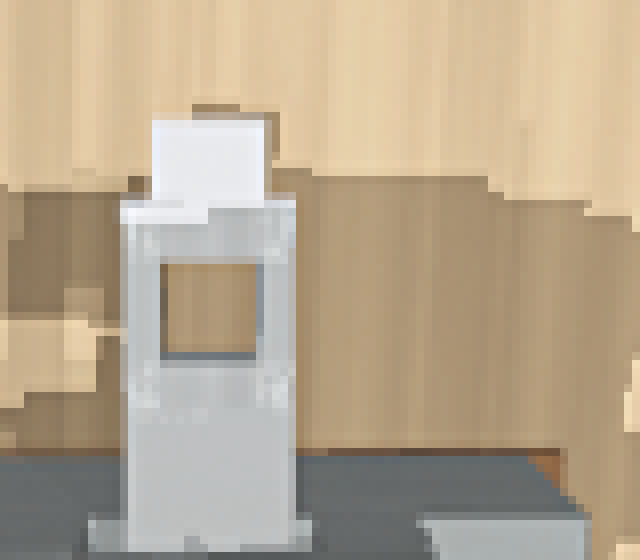

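```bash
python3 - <<'E'
from h import *
R=[];S=[]
for i in range(8):
    s=bot.read_state();c=cap("wrist");R.append(ray(c,277.9,131.25,.0873));S.append(s["position"])
R=np.array(R);S=np.array(S)
print(R.round(4));print(R.mean(0),S.mean(0),S.std(0))
d=(R-S)[:, :2];a=s["tcp_rot"];print("tool dx,dy",[(d@a[:2,0]).mean(),(d@a[:2,1]).mean()],(d@a[:2,0]).std())
save(c,"f_leg.png",(240,220,320,290),8)
E
```

```text
[[0.583  0.1709 0.0873]
 [0.5831 0.1709 0.0873]
 [0.5832 0.1709 0.0873]
 [0.5833 0.1708 0.0873]
 [0.5833 0.1706 0.0873]
 [0.5834 0.1705 0.0873]
 [0.5835 0.1703 0.0873]
 [0.5835 0.1702 0.0873]]
[0.58329619 0.17063825 0.0873    ] [0.58799034 0.10115949 0.20230793] [0.00012426 0.00023547 0.00023337]
tool dx,dy [np.float64(0.06961832956271997), np.float64(-0.0016193248660648354)] 2.9065155430099513e-05
```

View pics/f_leg.png

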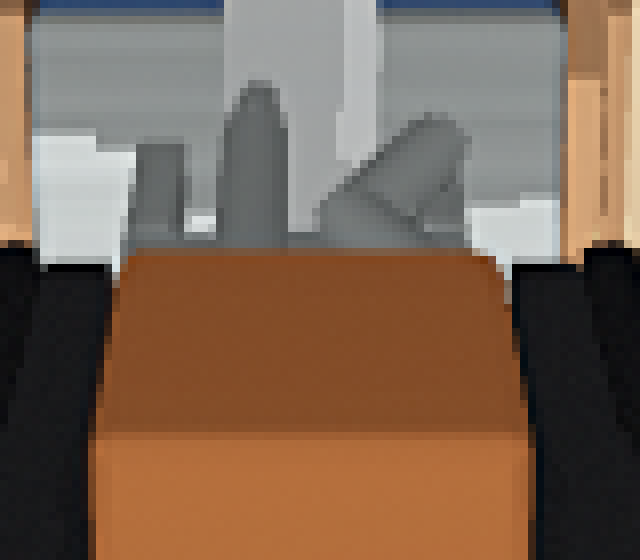

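```bash
python3 - <<'E'
from h import *
c=cap("wrist");H=c["hand_eye"]
def tray(u,v,z):
    d=H[:3,:3]@np.array([(u-c["cx"])/c["fx"],(v-c["cy"])/c["fy"],1]);o=H[:3,3];return (o+d*(z-o[2])/d[2])*1000
# leg
P=c["P"]
for zt in (.058,.0624,.066): print("tip",zt,tray(272.25,231,zt))
# z_map at the leg pixels, in tool coords
for (u,v) in ((272,234),(272,238),(272,242),(272,246)):
    z=c["z_map"][v,u];pc=np.array([(u-c["cx"])/c["fx"]*z,(v-c["cy"])/c["fy"]*z,z]);print(u,v,((H[:3,:3]@pc+H[:3,3])*1000).round(1))
# edges of leg per row
g=c["image"].mean(2)
for v in (234,238,242): print(v,g[v,262:284].astype(int))
# block top in tool coords
z=c["z_map"];v,u=np.mgrid[0:420,0:560];pc=np.stack([(u-c["cx"])/c["fx"]*z,(v-c["cy"])/c["fy"]*z,z],-1)@H[:3,:3].T+H[:3,3]
m=(c["hsv"][...,0]<20)&(c["hsv"][...,1]>130)&(u>245)&(u<312)&(v>240)&(v<302)
q=pc[m]*1000;print(len(q),np.percentile(q,[1,50,99],axis=0).round(1))
E
```

```text
tip 0.058 [ 1.09818013 -5.82317414 58.        ]
tip 0.0624 [-0.58803391 -5.9118914  62.4       ]
tip 0.066 [-1.96766358 -5.98447824 66.        ]
272 234 [ 1.9 -5.9 49.8]
272 238 [ 2.2 -5.7 41.6]
272 242 [ 1.9 -5.6 35.2]
272 246 [ 2.1 -5.5 28. ]
234 [140 140 140 140 141 143 130 100  99 102 101  98  97 136 166 162 161 160
 159 160 189 185]
238 [ 93 131 147 146 148 132  89  99 102 103 102  98  91  87 172 162 161 161
 160 159 188 185]
242 [ 84 114 148 145 147  97  95 100 103 102 102  98  91  87 172 163 161 161
 162 164 159 114]
2583 [[ -4.7 -15.  -24.3]
 [  8.   -1.4 -22.2]
 [  9.8  12.4   3.6]]
```

move_arm(
  moves=[
    {"hand": 0,"x": 0.7,"y": 0.09,"z": 0,"wx": 0,"wy": 0,"wz": 0},
    {"hand": 0,"x": 0.7,"y": 0.09,"z": 0,"wx": 0,"wy": 0,"wz": 0},
    {"hand": 0,"x": 0.7,"y": 0,"z": 0,"wx": 0,"wy": 0,"wz": 0},
    {"hand": 0,"x": 0.7,"y": 0,"z": 0,"wx": 0,"wy": 0,"wz": 0},
    {"hand": 0,"x": 0,"y": 0,"z": 0.6,"wx": 0,"wy": 0,"wz": 0},
    {"hand": 0,"x": 0,"y": 0,"z": 0.6,"wx": 0,"wy": 0,"wz": 0},
    {"hand": 0,"x": 0,"y": 0,"z": 0.5,"wx": 0,"wy": 0,"wz": 0},
    {"hand": 0,"x": 0,"y": 0,"z": 0,"wx": 0,"wy": 0,"wz": 0},
    {"hand": 0,"x": 0,"y": 0,"z": 0,"wx": 0,"wy": 0,"wz": 0},
    {"hand": 0,"x": 0,"y": 0,"z": 0,"wx": 0,"wy": 0,"wz": 0},
  ],
)

```text
time_s: 49.45
position: [0.5902, 0.1707, 0.1607]
tcp_rot: [[-0.044, 0.999, 0.001], [0.999, 0.044, 0.0], [0.0, 0.001, -1.0]]
force: [-0.2, -0.1, -1.0]
opening: 0.324
```

```bash
python3 - <<'E'
from h import *
s=bot.read_state();print(s["time_s"],s["position"],s["tcp_rot"],s["force"],s["opening"]*87)
c=cap("wrist");save(c,"g1w.png",(220,200,340,300),6)
c=cap("side");im=c["image"][205:285,255:345];cv2.imwrite("pics/g1s.png",cv2.resize(im[:,:,::-1],None,fx=8,fy=7,interpolation=cv2.INTER_CUBIC))
c=cap("scene");im=c["image"][140:240,280:400];cv2.imwrite("pics/g1c.png",cv2.resize(im[:,:,::-1],None,fx=6,fy=6,interpolation=cv2.INTER_CUBIC))
E
```

```text
49.45 [0.59019257 0.17069311 0.16069388] [[-4.36006281e-02  9.99047990e-01  1.44852758e-03]
 [ 9.99049032e-01  4.36003972e-02  1.90589558e-04]
 [ 1.27251737e-04  1.45545990e-03 -9.99998933e-01]] [-0.21386504 -0.0858723  -0.98228296] 28.21388944878608
```

View pics/g1s.png

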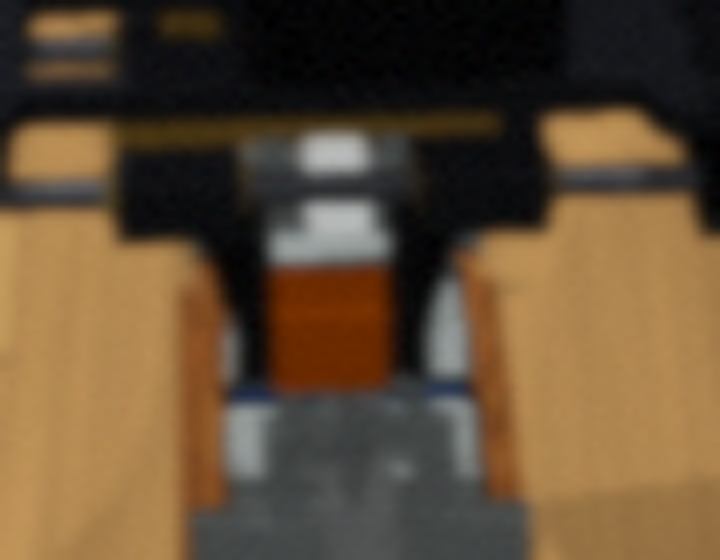

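View pics/g1c.png

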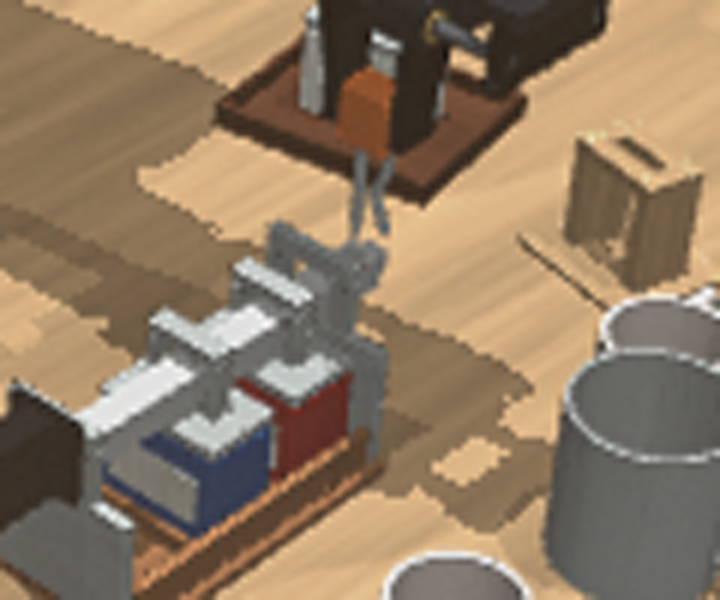

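View pics/g1w.png

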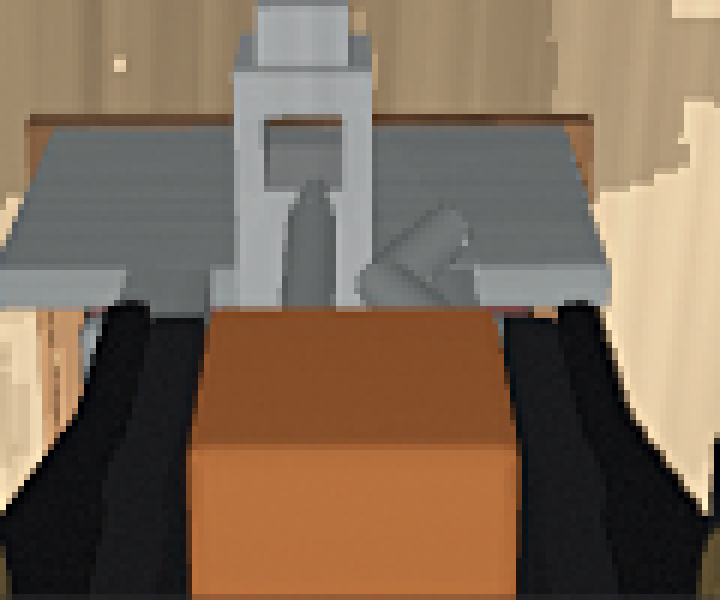

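```bash
python3 - <<'E'
from h import *
c=cap("wrist");H=c["hand_eye"];s=bot.read_state();print(s["position"],s["force"])
def tray(u,v,z):
    d=H[:3,:3]@np.array([(u-c["cx"])/c["fx"],(v-c["cy"])/c["fy"],1]);o=H[:3,3];return ((o+d*(z-o[2])/d[2])*1000).round(2)
zt=s["position"][2]-.0873
g=c["image"].mean(2)
for v in range(216,236,2): print(v,g[v,258:284].astype(int))
for v in (220,231.5): print("edge row",v,tray(270,v,zt))
print(tray(264,226,zt),tray(277,226,zt))
z=c["z_map"]
for u,v in ((272,236),(272,240),(272,244)):
    pc=np.array([(u-c["cx"])/c["fx"]*z[v,u],(v-c["cy"])/c["fy"]*z[v,u],z[v,u]]);print(u,v,((H[:3,:3]@pc+H[:3,3])*1000).round(1))
E
```

```text
[0.59000521 0.17040237 0.16068114] [-0.4971023   1.07034321 -0.8068456 ]
216 [121 171 168 169 169 169 167 166 165 163 165 166 169 169 163 161 161 161
 166 165 164 166 170 169 117 122]
218 [115 170 170 169 169 172 163 164 163 162 165 166 168 168 163 160 160 159
 161 164 167 167 170 173 112 119]
220 [ 81 152 168 164 165 171  80  69  72  71  70  73  77  78  78  80  86  86
  88 151 167 165 166 172  76  85]
222 [102 157 168 164 166 171  82 102 103 103 103 103 103 103 103 103 103 102
 103 157 167 164 167 170  96 104]
224 [102 157 166 164 166 170  84 118 117 116 119 121 121 120 121 118 116 116
 116 159 166 164 165 170  96 104]
226 [104 157 167 164 166 170  88 120 118 117 118 117 117 118 117 116 114 114
 115 158 166 163 166 170  99 107]
228 [103 157 168 164 166 169  98 118 118 116 118 118 118 119 118 117 114 113
 114 156 168 164 166 169  98 105]
230 [ 99 139 169 165 165 168 104 117 115 117 117 120 116 100 102  93 110 115
 114 146 167 165 167 171  95 103]
232 [103 139 171 166 170 170 169 170 169 169 173 150  94 106 104  98 130 173
 170 167 165 165 169 172  96 105]
234 [102 140 171 168 168 169 166 166 165 166 129 102 101 104 103 100  99 134
 170 165 165 167 169 171  93 105]
edge row 220 [ 4.44 -7.83 73.38]
edge row 231.5 [-5.22 -7.92 73.38]
[ -0.57 -12.62  73.38] [-0.58 -2.35 73.38]
272 236 [ 1.9 -5.8 46.2]
272 240 [ 1.8 -5.7 38.9]
272 244 [ 1.8 -5.5 32.2]
```

move_arm(
  moves=[
    {"hand": 0,"x": 0.03,"y": -0.06,"z": 0.2,"wx": 0,"wy": 0,"wz": 0},
    {"hand": 0,"x": 0,"y": 0,"z": 0.15,"wx": 0,"wy": 0,"wz": 0},
    {"hand": 0,"x": 0,"y": 0,"z": 0.1,"wx": 0,"wy": 0,"wz": 0},
    {"hand": 0,"x": 0,"y": 0,"z": 0.1,"wx": 0,"wy": 0,"wz": 0},
    {"hand": 0,"x": 0,"y": 0,"z": 0.1,"wx": 0,"wy": 0,"wz": 0},
    {"hand": 0,"x": 0,"y": 0,"z": 0,"wx": 0,"wy": 0,"wz": 0},
    {"hand": 0,"x": 0,"y": 0,"z": 0,"wx": 0,"wy": 0,"wz": 0},
  ],
)

```text
time_s: 50.35
position: [0.5881, 0.1712, 0.1437]
tcp_rot: [[-0.044, 0.999, -0.0], [0.999, 0.044, 0.0], [0.0, -0.0, -1.0]]
force: [0.5, 0.5, -0.6]
opening: 0.324
```

```bash
python3 - <<'E'
from h import *
s=bot.read_state();print(s["time_s"],s["position"],s["force"],s["moment"])
c=cap("wrist");save(c,"g2w.png",(220,190,340,290),6)
c=cap("scene");im=c["image"][140:240,280:400];cv2.imwrite("pics/g2c.png",cv2.resize(im[:,:,::-1],None,fx=6,fy=6,interpolation=cv2.INTER_CUBIC))
E
```

```text
50.35 [0.58808266 0.17120432 0.14367971] [ 0.53949385  0.48740767 -0.59119077] [-0.00842193  0.03550463 -0.02457944]
```

View pics/g2w.png

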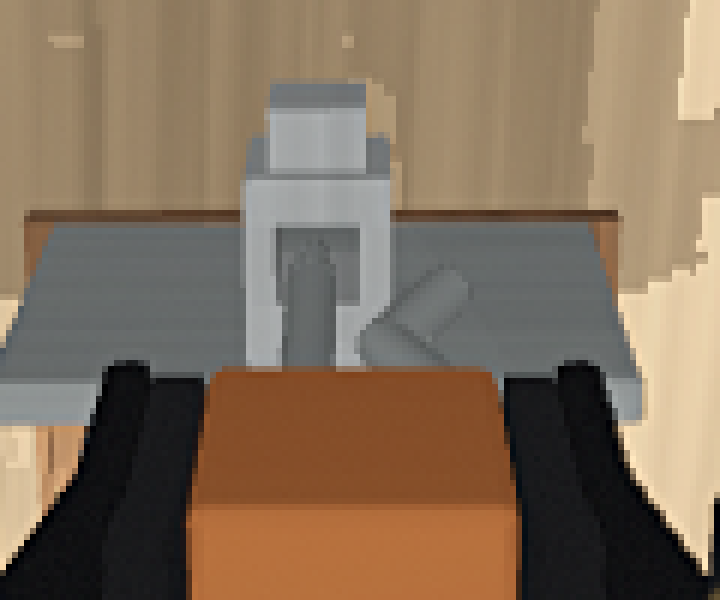

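View pics/g2c.png

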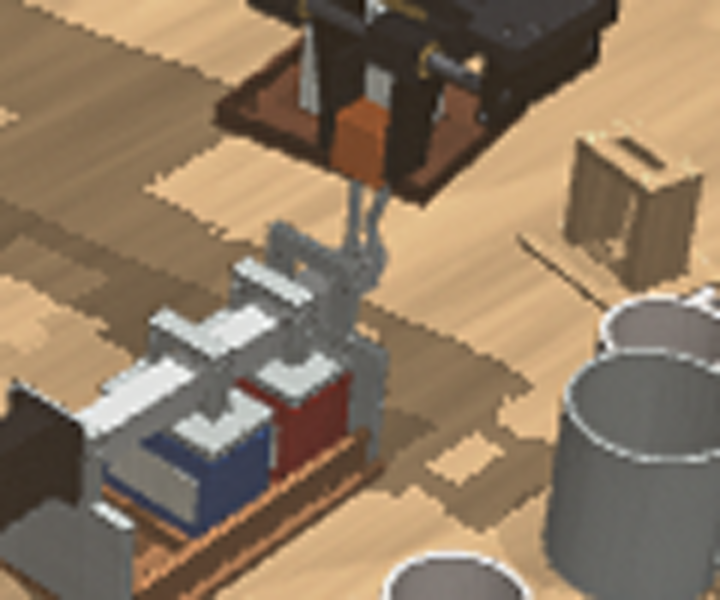

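move_arm(
  moves=[
    {"hand": 0,"x": 0,"y": 0,"z": 0.1,"wx": 0,"wy": 0,"wz": 0},
    {"hand": 0,"x": 0,"y": 0,"z": 0.1,"wx": 0,"wy": 0,"wz": 0},
    {"hand": 0,"x": 0,"y": 0,"z": 0.1,"wx": 0,"wy": 0,"wz": 0},
    {"hand": 0,"x": 0,"y": 0,"z": 0.1,"wx": 0,"wy": 0,"wz": 0},
    {"hand": 0,"x": 0,"y": 0,"z": 0,"wx": 0,"wy": 0,"wz": 0},
  ],
)

```text
time_s: 50.95
position: [0.5877, 0.1711, 0.1332]
tcp_rot: [[-0.044, 0.999, -0.001], [0.999, 0.044, -0.0], [-0.0, -0.001, -1.0]]
force: [-0.5, -0.7, 0.6]
opening: 0.321
```

```bash
python3 - <<'E'
from h import *
s=bot.read_state();print(s["time_s"],s["position"],s["force"],s["moment"])
c=cap("wrist");save(c,"g3w.png",(220,170,340,270),6)
E
```

```text
50.95 [0.58767193 0.17114137 0.13320368] [-0.53921967 -0.7304546   0.58759881] [-0.0353322   0.06712198  0.01361609]
```

View pics/g3w.png

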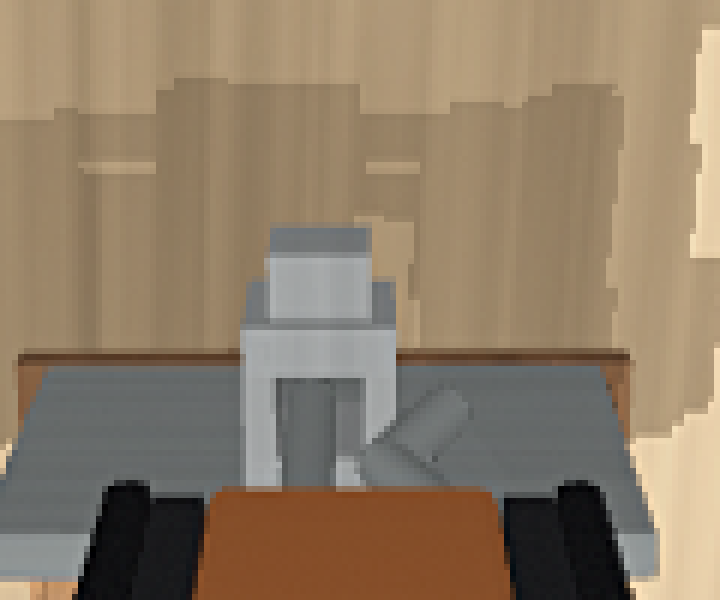

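move_arm(
  moves=[
    {"hand": 0,"x": 0,"y": 0.04,"z": 0.05,"wx": 0,"wy": 0,"wz": 0},
    {"hand": 0,"x": 0,"y": 0,"z": 0.1,"wx": 0,"wy": 0,"wz": 0},
    {"hand": 0,"x": 0,"y": 0,"z": 0.1,"wx": 0,"wy": 0,"wz": 0},
    {"hand": 0,"x": 0,"y": 0,"z": 0.1,"wx": 0,"wy": 0,"wz": 0},
    {"hand": 0,"x": 0,"y": 0,"z": 0,"wx": 0,"wy": 0,"wz": 0},
  ],
)

```text
time_s: 51.5
position: [0.5891, 0.1712, 0.1247]
tcp_rot: [[-0.044, 0.999, -0.0], [0.999, 0.044, -0.0], [0.0, -0.0, -1.0]]
force: [-0.4, -0.2, -0.1]
opening: 0.318
```

```bash
python3 - <<'E'
from h import *
s=bot.read_state();print(s["time_s"],s["position"],s["force"],s["moment"])
c=cap("wrist");save(c,"g4w.png",(220,150,340,270),5)
c=cap("scene");im=c["image"][140:240,280:400];cv2.imwrite("pics/g4c.png",cv2.resize(im[:,:,::-1],None,fx=6,fy=6,interpolation=cv2.INTER_CUBIC))
E
```

```text
51.5 [0.5890679  0.17121226 0.12470144] [-0.37012537 -0.21250466 -0.1427023 ] [-0.00392609 -0.03576749 -0.0097347 ]
```

View pics/g4w.png

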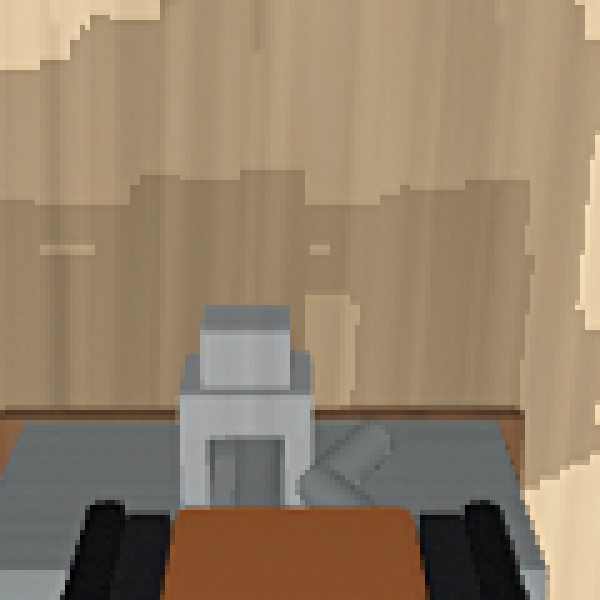

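View pics/g4c.png

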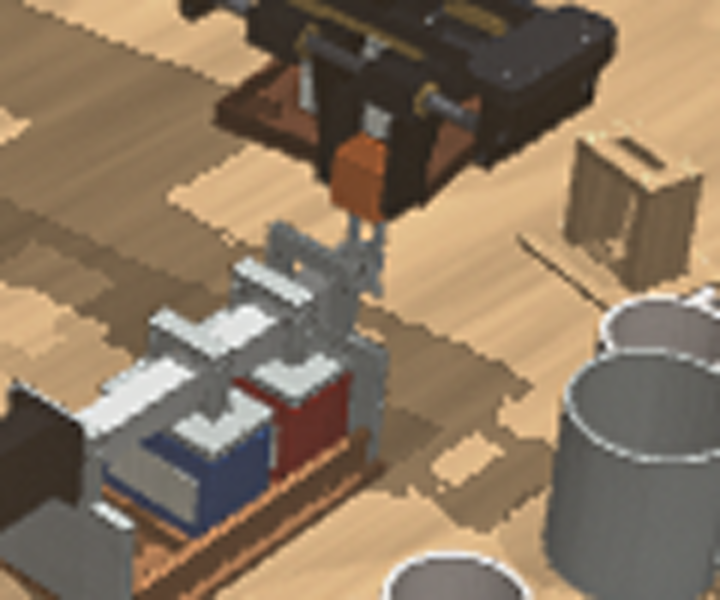

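move_arm(
  moves=[
    {"hand": 0,"x": 0,"y": -0.02,"z": 0.08,"wx": 0,"wy": 0,"wz": 0},
    {"hand": 0,"x": 0,"y": 0,"z": 0.08,"wx": 0,"wy": 0,"wz": 0},
    {"hand": 0,"x": 0,"y": 0,"z": 0.08,"wx": 0,"wy": 0,"wz": 0},
    {"hand": 0,"x": 0,"y": 0,"z": 0.08,"wx": 0,"wy": 0,"wz": 0},
    {"hand": 0,"x": 0,"y": 0,"z": 0.08,"wx": 0,"wy": 0,"wz": 0},
    {"hand": 0,"x": 0,"y": 0,"z": 0,"wx": 0,"wy": 0,"wz": 0},
  ],
)

```text
time_s: 52.2
position: [0.5881, 0.1711, 0.1146]
tcp_rot: [[-0.044, 0.999, -0.001], [0.999, 0.044, -0.0], [-0.0, -0.001, -1.0]]
force: [1.5, -1.0, 0.8]
opening: 0.324
```

move_arm(
  moves=[
    {"hand": 0,"x": 0,"y": 0,"z": 0.08,"wx": 0,"wy": 0,"wz": 0},
    {"hand": 0,"x": 0,"y": 0,"z": 0.08,"wx": 0,"wy": 0,"wz": 0},
    {"hand": 0,"x": 0,"y": 0,"z": 0.08,"wx": 0,"wy": 0,"wz": 0},
    {"hand": 0,"x": 0,"y": 0,"z": 0.08,"wx": 0,"wy": 0,"wz": 0},
    {"hand": 0,"x": 0,"y": 0,"z": 0,"wx": 0,"wy": 0,"wz": 0},
  ],
)

```text
time_s: 52.7
position: [0.588, 0.1712, 0.1063]
tcp_rot: [[-0.044, 0.999, -0.001], [0.999, 0.044, -0.0], [0.0, -0.001, -1.0]]
force: [-0.3, 0.3, 0.3]
opening: 0.322
```

```bash
python3 - <<'E'
from h import *
s=bot.read_state();print(s["time_s"],s["position"],s["force"],s["moment"],s["opening"]*87)
c=cap("wrist");save(c,"g5w.png",(220,150,340,270),5)
c=cap("scene");im=c["image"][140:240,280:400];cv2.imwrite("pics/g5c.png",cv2.resize(im[:,:,::-1],None,fx=6,fy=6,interpolation=cv2.INTER_CUBIC))
c=cap("side");im=c["image"][205:285,255:345];cv2.imwrite("pics/g5s.png",cv2.resize(im[:,:,::-1],None,fx=8,fy=7,interpolation=cv2.INTER_CUBIC))
E
```

```text
52.7 [0.58795861 0.17118179 0.10634293] [-0.26646297  0.32404727  0.27004463] [ 0.01887991 -0.15892867  0.00922943] 28.00615279205776
```

View pics/g5w.png

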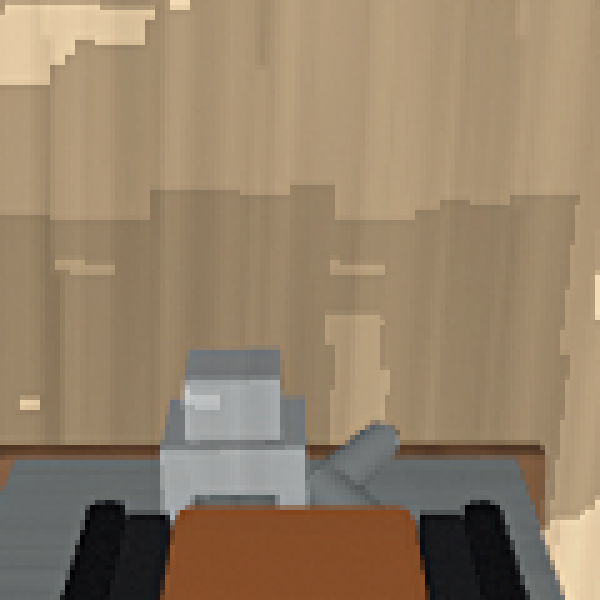

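View pics/g5c.png

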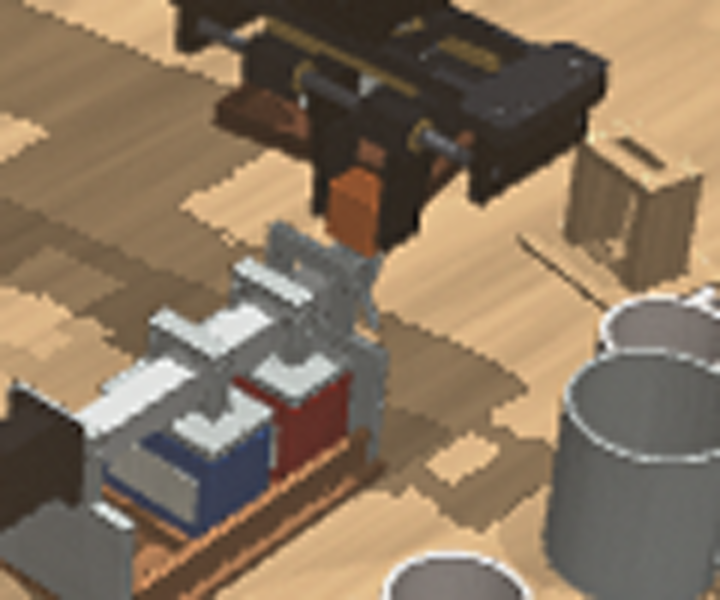

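View pics/g5s.png

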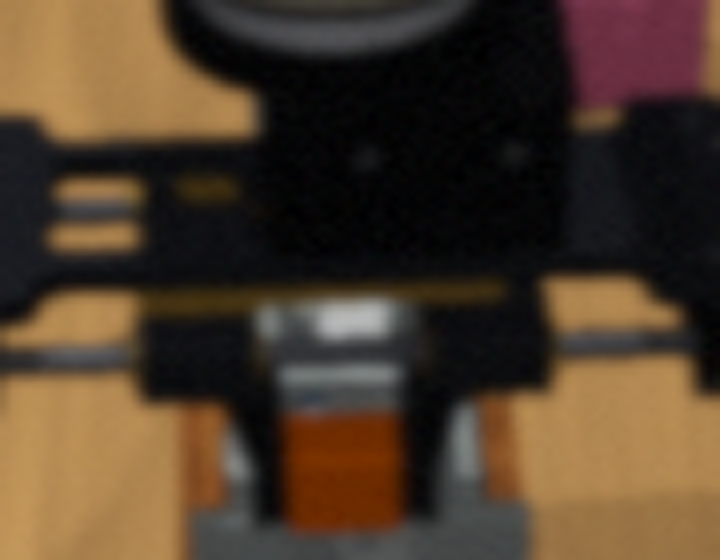

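move_arm(
  moves=[
    {"hand": 0,"x": 0,"y": 0,"z": 0.08,"wx": 0,"wy": 0,"wz": 0},
    {"hand": 0,"x": 0,"y": 0,"z": 0.08,"wx": 0,"wy": 0,"wz": 0},
    {"hand": 0,"x": 0,"y": 0,"z": 0.08,"wx": 0,"wy": 0,"wz": 0},
    {"hand": 0,"x": 0,"y": 0,"z": 0.08,"wx": 0,"wy": 0,"wz": 0},
    {"hand": 0,"x": 0,"y": 0,"z": 0,"wx": 0,"wy": 0,"wz": 0},
  ],
)

```text
time_s: 53.35
position: [0.5878, 0.1711, 0.098]
tcp_rot: [[-0.044, 0.999, -0.002], [0.999, 0.044, -0.0], [-0.0, -0.002, -1.0]]
force: [-0.4, -0.9, -0.7]
opening: 0.318
```

move_arm(
  moves=[
    {"hand": 0,"x": 0,"y": 0,"z": 0.06,"wx": 0,"wy": 0,"wz": 0},
    {"hand": 0,"x": 0,"y": 0,"z": 0.06,"wx": 0,"wy": 0,"wz": 0},
    {"hand": 0,"x": 0,"y": 0,"z": 0,"wx": 0,"wy": 0,"wz": 0},
  ],
)

```text
time_s: 53.65
position: [0.5883, 0.1712, 0.0955]
tcp_rot: [[-0.044, 0.999, -0.001], [0.999, 0.044, -0.0], [-0.0, -0.001, -1.0]]
force: [-0.1, -0.1, -1.0]
opening: 0.318
```

move_arm(
  moves=[
    {"hand": 0,"x": 0,"y": 0,"z": 0.06,"wx": 0,"wy": 0,"wz": 0},
    {"hand": 0,"x": 0,"y": 0,"z": 0.06,"wx": 0,"wy": 0,"wz": 0},
    {"hand": 0,"x": 0,"y": 0,"z": 0,"wx": 0,"wy": 0,"wz": 0},
    {"hand": 0,"x": 0,"y": 0,"z": 0,"wx": 0,"wy": 0,"wz": 0},
  ],
)

```text
time_s: 54.05
position: [0.5886, 0.1713, 0.0941]
tcp_rot: [[-0.044, 0.999, 0.001], [0.999, 0.044, 0.0], [0.0, 0.001, -1.0]]
force: [-1.5, 0.2, 5.7]
opening: 0.315
```

```bash
python3 - <<'E'
from h import *
s=bot.read_state();print(s["time_s"],s["position"],s["force"],s["moment"],s["opening"]*87)
c=cap("wrist");save(c,"g6w.png",(220,150,340,270),5)
c=cap("scene");im=c["image"][140:240,280:400];cv2.imwrite("pics/g6c.png",cv2.resize(im[:,:,::-1],None,fx=6,fy=6,interpolation=cv2.INTER_CUBIC))
E
```

```text
54.05 [0.58864317 0.17133065 0.09410267] [-1.508789    0.18572218  5.70923656] [-0.04646573  0.35397405  0.02779448] 27.427287718629668
```

View pics/g6w.png

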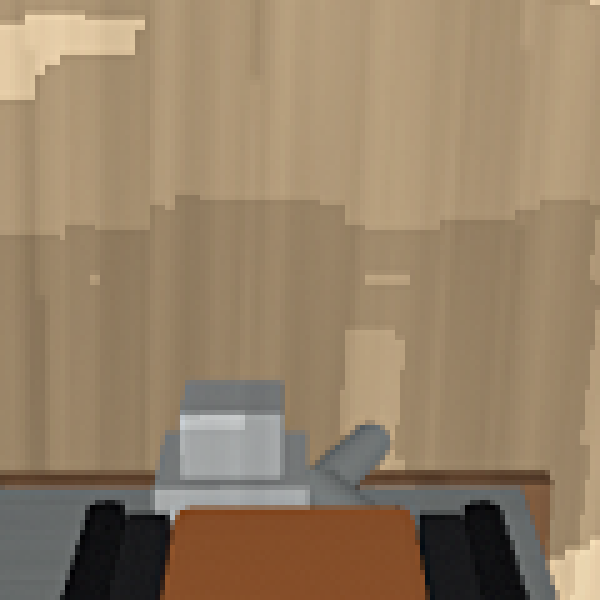

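View pics/g6c.png

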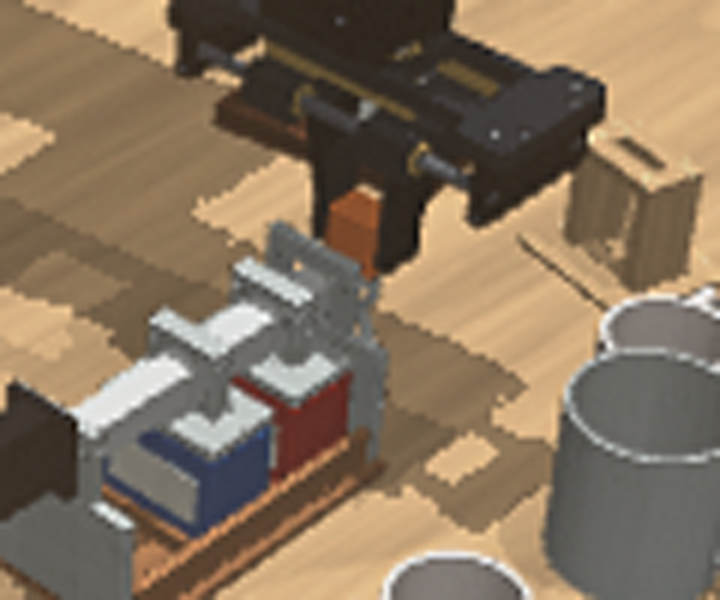

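move_arm(
  moves=[
    {"hand": 0,"x": 0,"y": 0,"z": 0.06,"wx": 0,"wy": 0,"wz": 0},
    {"hand": 0,"x": 0,"y": 0,"z": 0.04,"wx": 0,"wy": 0,"wz": 0},
    {"hand": 0,"x": 0,"y": 0,"z": 0,"wx": 0,"wy": 0,"wz": 0},
    {"hand": 0,"x": 0,"y": 0,"z": 0,"wx": 0,"wy": 0,"wz": 0},
  ],
)

```text
time_s: 54.55
position: [0.5888, 0.1714, 0.0939]
tcp_rot: [[-0.044, 0.999, 0.001], [0.999, 0.044, 0.0], [-0.0, 0.001, -1.0]]
force: [-5.2, -0.0, 17.6]
opening: 0.319
```

move_arm(
  moves=[
    {"hand": 0,"x": 0,"y": 0,"z": -0.08,"wx": 0,"wy": 0,"wz": 0},
    {"hand": 45,"x": 0,"y": 0,"z": 0,"wx": 0,"wy": 0,"wz": 0},
    {"hand": 55,"x": 0,"y": 0,"z": 0,"wx": 0,"wy": 0,"wz": 0},
    {"hand": 55,"x": 0,"y": 0,"z": 0,"wx": 0,"wy": 0,"wz": 0},
    {"hand": 55,"x": 0,"y": 0,"z": -0.4,"wx": 0,"wy": 0,"wz": 0},
    {"hand": 60,"x": 0,"y": 0,"z": -0.9,"wx": 0,"wy": 0,"wz": 0},
    {"hand": 60,"x": 0,"y": 0,"z": -0.9,"wx": 0,"wy": 0,"wz": 0},
    {"hand": 60,"x": 0,"y": 0,"z": -0.9,"wx": 0,"wy": 0,"wz": 0},
    {"hand": 60,"x": -0.9,"y": 0,"z": -0.9,"wx": 0,"wy": 0,"wz": 0},
    {"hand": 60,"x": -0.9,"y": 0,"z": -0.9,"wx": 0,"wy": 0,"wz": 0},
    {"hand": 60,"x": -0.9,"y": 0,"z": 0,"wx": 0,"wy": 0,"wz": 0},
    {"hand": 60,"x": 0,"y": 0,"z": 0,"wx": 0,"wy": 0,"wz": 0},
    {"hand": 60,"x": 0,"y": 0,"z": 0,"wx": 0,"wy": 0,"wz": 0},
  ],
)

```text
time_s: 55.85
position: [0.5914, 0.1036, 0.2152]
tcp_rot: [[-0.042, 0.999, -0.0], [0.999, 0.042, 0.001], [0.001, -0.0, -1.0]]
force: [-0.9, -0.5, 0.7]
opening: 0.688
```

```bash
python3 - <<'E'
from h import *
s=bot.read_state();print(s["time_s"],s["position"],s["force"],s["opening"]*87)
c=cap("wrist");save(c,"h1w.png");P=c["P"]
save(c,"h1wc.png",(230,70,340,170),6)
print("clip block",rect(c,.586,.171,.025,.112,.125))
c=cap("side");im=c["image"][200:300,240:360];cv2.imwrite("pics/h1s.png",cv2.resize(im[:,:,::-1],None,fx=6,fy=6,interpolation=cv2.INTER_CUBIC))
c=cap("scene");im=c["image"][160:260,260:380];cv2.imwrite("pics/h1c.png",cv2.resize(im[:,:,::-1],None,fx=6,fy=6,interpolation=cv2.INTER_CUBIC))
E
```

```text
55.85 [0.59135033 0.10362665 0.21521663] [-0.86792522 -0.45553055  0.69530277] 59.83155199268126
clip block {'n': 870, 'c': (591.1, 170.7), 'size': (27.8, 19.6), 'ang': 2.15, 'z': 117.4}
```

View pics/h1w.png

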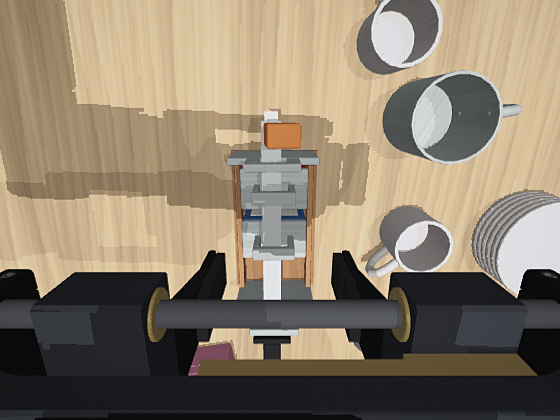

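View pics/h1s.png

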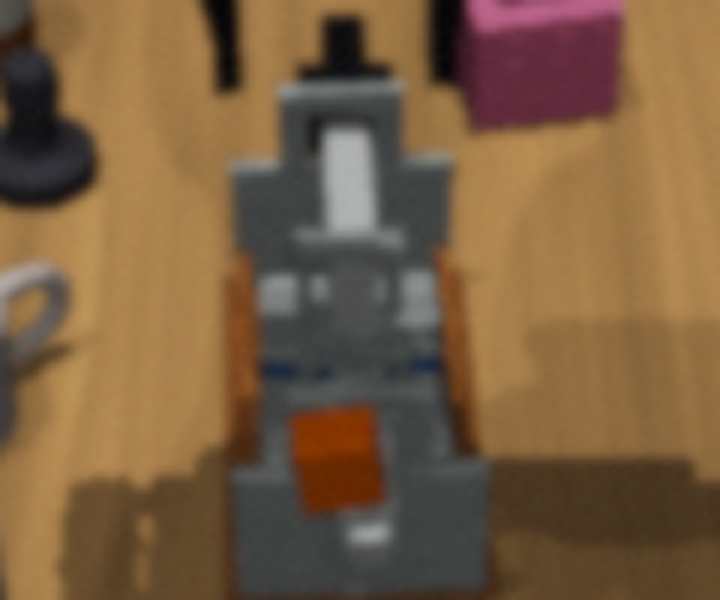

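View pics/h1c.png

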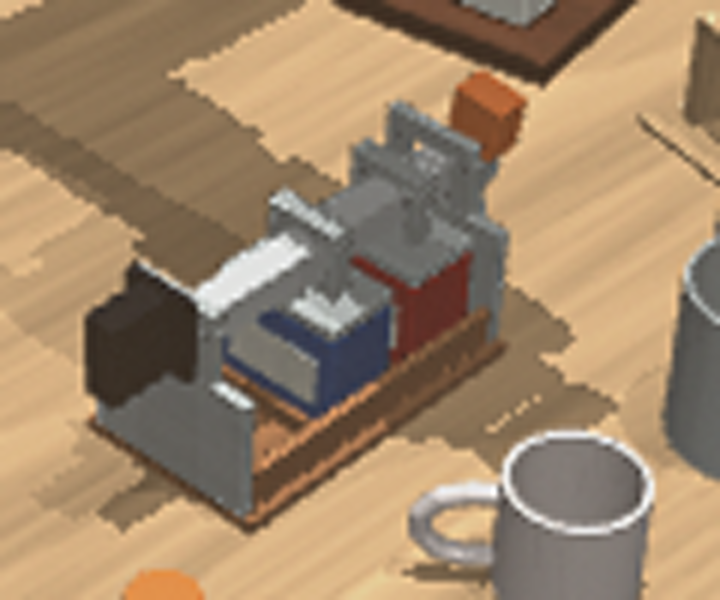

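```bash
python3 - <<'E'
from h import *
c=cap("wrist");P=c["P"]
def plane(m,n):
    q=P[m];A=np.c_[q[:,:2]-q[:,:2].mean(0),np.ones(len(q))];s,*_=np.linalg.lstsq(A,q[:,2],rcond=None);
    print(n,len(q),"dz/dx",s[0].round(3),"dz/dy",s[1].round(3),"z",s[2].round(4),"x",np.percentile(q[:,0],[2,98]).round(4),"y",np.percentile(q[:,1],[2,98]).round(4))
X,Y,Z=P[...,0],P[...,1],P[...,2]
plane((abs(X-.591)<.012)&(abs(Y-.1707)<.007)&(Z>.11),"block top")
for y0,y1 in((-.01,.045),(.07,.102),(.125,.137),(.148,.158),(.184,.188)):
    xc=.587
    plane((Y>y0)&(Y<y1)&(abs(X-xc)<.016)&(Z>.08)&(Z<.095),f"bar {y0}")
print("blue arch",rect(c,.587,.0588,.03,.096,.106),"red arch",rect(c,.585,.1138,.03,.096,.106))
print("plate+",rect(c,.583,.1427,.012,.104,.111))
E
```

```text
block top 542 dz/dx -0.131 dz/dy -0.006 z 0.1175 x [0.5794 0.6025] y [0.164  0.1775]
bar -0.01 634 dz/dx 0.002 dz/dy 0.005 z 0.0876 x [0.5779 0.5951] y [0.0032 0.0445]
bar 0.07 567 dz/dx 0.011 dz/dy -0.002 z 0.0875 x [0.5754 0.5924] y [0.0707 0.1015]
bar 0.125 220 dz/dx 0.008 dz/dy -0.001 z 0.0875 x [0.5734 0.591 ] y [0.1254 0.1353]
bar 0.148 201 dz/dx 0.007 dz/dy -0.023 z 0.0875 x [0.5727 0.59  ] y [0.1481 0.1574]
bar 0.184 70 dz/dx 0.033 dz/dy 0.076 z 0.0844 x [0.5743 0.5858] y [0.1841 0.1879]
blue arch {'n': 584, 'c': (586.9, 60.0), 'size': (39.3, 12.4), 'ang': 2.21, 'z': 102.3} red arch {'n': 645, 'c': (584.9, 114.6), 'size': (38.8, 12.2), 'ang': 2.51, 'z': 102.4}
plate+ {'n': 250, 'c': (583.0, 143.0), 'size': (23.2, 7.3), 'ang': 2.41, 'z': 107.5}
```

View pics/h1wc.png

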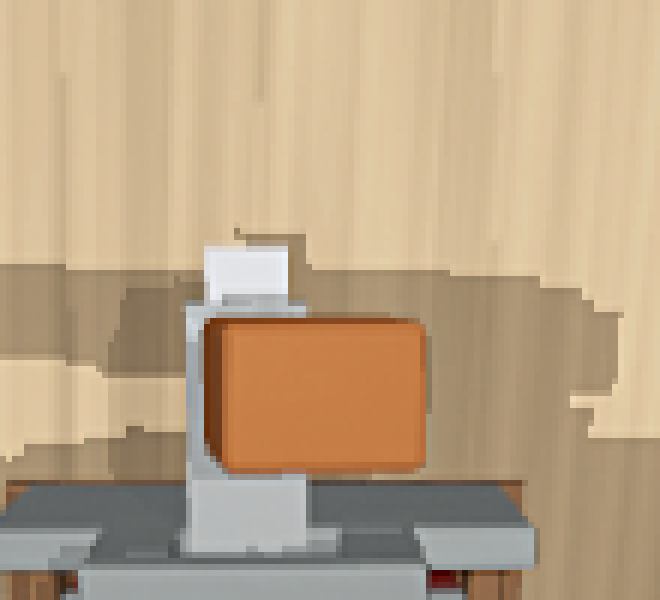

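move_arm(
  moves=[
    {"hand": 60,"x": 0,"y": 0,"z": 0,"wx": 0,"wy": -7,"wz": 0},
    {"hand": 60,"x": 0,"y": 0,"z": 0,"wx": 0,"wy": -7,"wz": 0},
    {"hand": 60,"x": 0,"y": 0,"z": 0,"wx": 0,"wy": -7,"wz": 0},
    {"hand": 60,"x": 0,"y": 0,"z": 0,"wx": 0,"wy": -7,"wz": 0},
    {"hand": 60,"x": 0,"y": 0,"z": 0,"wx": 0,"wy": -7,"wz": 0},
    {"hand": 60,"x": 0.8,"y": 0,"z": -0.7,"wx": 0,"wy": 0,"wz": 0},
    {"hand": 60,"x": 0.8,"y": 0,"z": 0,"wx": 0,"wy": 0,"wz": 0},
    {"hand": 60,"x": 0.8,"y": 0,"z": 0,"wx": 0,"wy": 0,"wz": 0},
    {"hand": 60,"x": 0.8,"y": 0,"z": 0,"wx": 0,"wy": 0,"wz": 0},
    {"hand": 60,"x": 0.8,"y": 0,"z": 0,"wx": 0,"wy": 0,"wz": 0},
    {"hand": 60,"x": 0.8,"y": 0,"z": 0,"wx": 0,"wy": 0,"wz": 0},
    {"hand": 60,"x": 0,"y": 0,"z": 0,"wx": 0,"wy": 0,"wz": 0},
    {"hand": 60,"x": 0,"y": 0,"z": 0,"wx": 0,"wy": 0,"wz": 0},
  ],
)

```text
time_s: 57.35
position: [0.5867, 0.212, 0.1601]
tcp_rot: [[-0.037, 0.999, 0.025], [0.818, 0.044, -0.574], [-0.574, -0.001, -0.819]]
force: [-0.6, 0.1, 0.7]
opening: 0.69
```

```bash
python3 - <<'E'
from h import *
s=bot.read_state();print(s["time_s"],s["position"],s["tcp_rot"],s["force"])
c=cap("wrist");save(c,"h2w.png")
E
```

```text
57.35 [0.58667849 0.21196737 0.16009044] [[-3.66356985e-02  9.99025173e-01  2.46278109e-02]
 [ 8.17685260e-01  4.41351482e-02 -5.73971170e-01]
 [-5.74498600e-01 -8.90036817e-04 -8.18505080e-01]] [-0.60547703  0.14212614  0.68839022]
```

View pics/h2w.png

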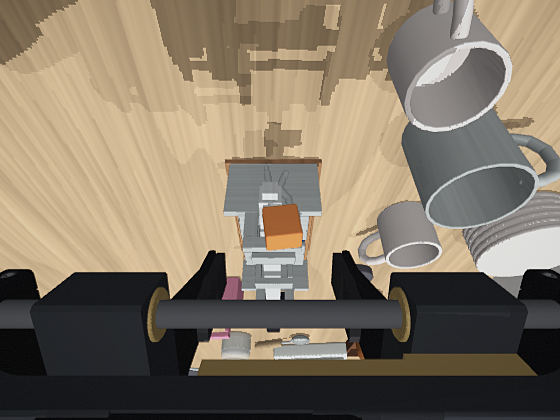

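```bash
python3 - <<'E'
from h import *
c=cap("wrist");save(c,"h3.png",(235,155,325,255),8)
im=c["image"][155:255,235:325];l=cv2.convertScaleAbs(im,alpha=1.6,beta=-60);cv2.imwrite("pics/h3.png",cv2.resize(l[:,:,::-1],None,fx=6,fy=6,interpolation=cv2.INTER_NEAREST))
E
```

```text
(no output)
```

View pics/h3.png

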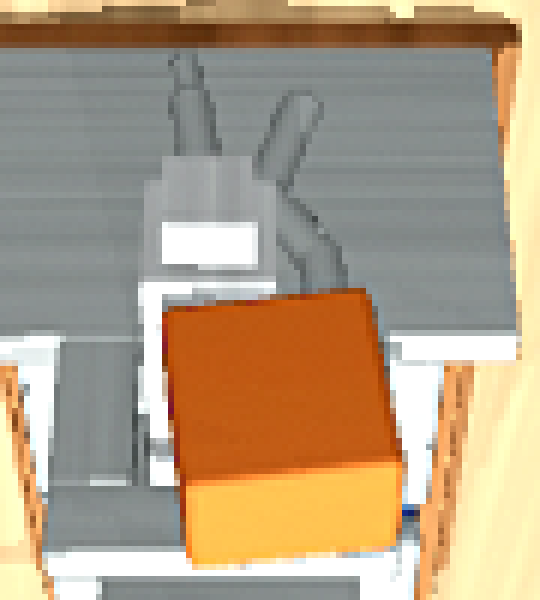

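```bash
python3 - <<'E'
from h import *
c=cap("wrist");o=c["pose"][:3,3];R=c["pose"][:3,:3]
def ry(px,py,y):
    u=235+px/6-.5;v=155+py/6-.5
    d=R@np.array([(u-c["cx"])/c["fx"],(v-c["cy"])/c["fy"],1]);return ((o+d*(y-o[1])/d[1])*1000).round(1)
for n,px,py in (("legtip",182,58),("leg mid L",176,130),("leg mid R",217,130),("bow end",305,100),("bow end L",290,95),("kink inner",262,180),("kink outer",292,190),("bow L at 250",298,250),("bow R at 250",340,250),("bow at 120 L",278,120)):
    print(n,ry(px,py,.1706)[[0,2]])
print("block front face bottom (y+10)",ry(165,308,.1806)[[0,2]],ry(370,290,.1806)[[0,2]],"top",ry(187,475,.1806)[[0,2]],ry(402,462,.1806)[[0,2]])
ys=.1706+.011  # step face y
print("step face TL",ry(140,282,.1816),"TR",ry(277,282,.1816),"BL",ry(145,182,.1816),"BR",ry(275,182,.1816))
E
```

```text
legtip [575.2  35.1]
leg mid L [574.7  50.2]
leg mid R [580.7  49.9]
bow end [593.8  43.2]
bow end L [591.5  42.3]
kink inner [587.3  59.6]
kink outer [591.6  61.4]
bow L at 250 [592.3  72.7]
bow R at 250 [598.3  72.5]
bow at 120 L [589.7  47.5]
block front face bottom (y+10) [574.3  91.6] [601.1  87.7] top [577.7 117.4] [604.1 114.8]
step face TL [570.9 181.6  88.2] TR [588.8 181.6  87.6] BL [570.9 181.6  70.6] BR [588.6 181.6  70. ]
```

The clip view shows the bow's kink under the bar's lower corner at crop (262,180). The leg comes through below the bar, and the bow stands clear of its side. I'll back away and run a last check.

move_arm(
  moves=[
    {"hand": 60,"x": 0,"y": 0,"z": -0.9,"wx": 0,"wy": 0,"wz": 0},
    {"hand": 60,"x": 0,"y": 0,"z": -0.9,"wx": 0,"wy": 0,"wz": 0},
    {"hand": 60,"x": 0,"y": 0,"z": -0.9,"wx": 0,"wy": 0,"wz": 0},
    {"hand": 60,"x": 0,"y": 0,"z": 0,"wx": 0,"wy": 0,"wz": 0},
    {"hand": 60,"x": 0,"y": 0,"z": 0,"wx": 0,"wy": 0,"wz": 0},
  ],
)

```text
time_s: 58.0
position: [0.5852, 0.2501, 0.2163]
tcp_rot: [[-0.035, 0.999, 0.026], [0.819, 0.043, -0.573], [-0.573, 0.001, -0.819]]
force: [0.1, 0.1, -0.4]
opening: 0.693
```

```bash
python3 - <<'E'
from h import *
s=bot.read_state();print(s["time_s"],s["position"],s["force"])
c=cap("wrist");save(c,"z_w.png");print("block",rect(c,.59,.171,.03,.11,.125),"blue",rect(c,.587,.06,.03,.096,.106),"red",rect(c,.585,.1145,.025,.096,.106))
c=cap("scene");save(c,"z_c.png")
c=cap("side");print("white lid",rect(c,.4285,.365,.05,.06,.072))
E
```

```text
58.0 [0.58518967 0.25012005 0.21628294] [ 0.08941281  0.05985848 -0.35452606]
block {'n': 520, 'c': (590.6, 171.5), 'size': (28.6, 20.5), 'ang': 1.78, 'z': 116.7} blue {'n': 280, 'c': (586.9, 61.4), 'size': (39.2, 12.2), 'ang': 1.43, 'z': 102.1} red {'n': 383, 'c': (584.2, 115.0), 'size': (39.4, 13.9), 'ang': 2.66, 'z': 102.2}
white lid {'n': 792, 'c': (428.2, 366.3), 'size': (68.5, 42.3), 'ang': 10.32, 'z': 64.3}
```

View pics/z_c.png

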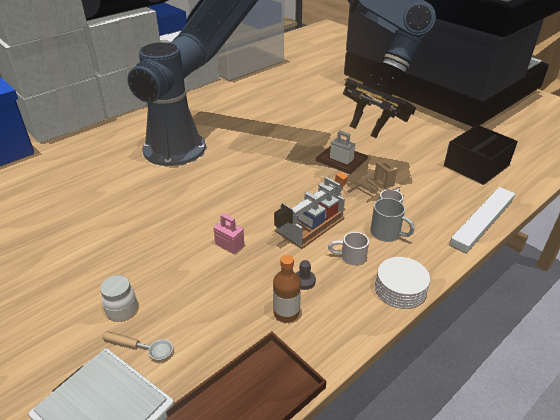

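View pics/z_w.png

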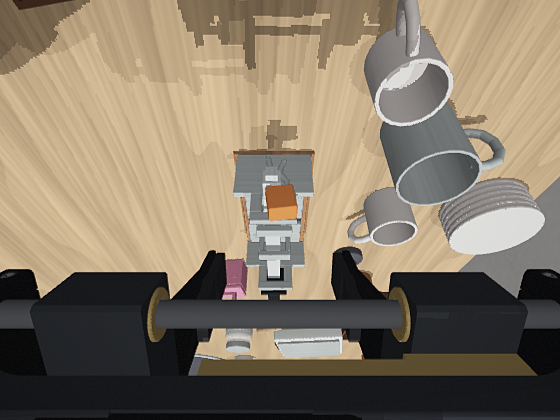

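```bash
python3 - <<'E'
from rig import order
print(order.hand_in())
E
```

```text
the job is handed in; nothing more can be done
None
```

The tin carrier is refilled and locked, and I handed the job in at about 58 s of the 208 s allowed. The hand-in reports no verdict.

I drew the bar out, stood the white tin on the small dark tray, and put the red tin in the +y bay and the blue tin in the middle bay. I saw no green tin. The bar went back through both plates and both eyes until the collar pressed on the plate at about 7 N. I then pushed the clip down until it stopped at about 18 N.

**Last checks:**
- **Tins:** the red and blue tins stand upright, within about 1 mm of the carrier's middle line. The white tin is within a few millimetres of the tray's centre.
- **Bar:** its cross hole is about 24 mm beyond the far plate, against 23.5 mm when home.
- **Clip:** the leg is through the hole, and the bow's kink is below the bar's lower corner with the bow clear of the bar's side.
- **Bystanders:** in the last picture the cups, the other listed bystanders and the pink look-alike look unmoved. The gripper was clear of everything.

**Not perfect:** once released, the clip leaned about 0.13–0.15 rad in the hole's play (limit 0.2). It sits roughly 1–3 mm from its exact home point (limit 6 mm); my estimates for this differed by a couple of millimetres. I did not correct the lean, because it would probably have come back after another push. I had no direct reading of the bow joint, so I judged the snap from the close-up picture.

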